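# Gauge and keep a packer stack on a riser

### The arm

A 6-joint arm with a two-finger parallel gripper is mounted at the origin on the work surface. World frame = base frame: x ahead of the robot, y to its left, z up, the work surface at z = 0. Lengths are in mm, angles in rad, forces in N, time in s.
With the tool pointing down it reaches from about 350 to 975 mm from the base axis. Payload 7.1 kg.
Tool frame: the origin (TCP) lies midway between the tips of the shut fingers; the grasp point (between the pads) lies 19 mm behind it (ctrl.hold_point_z is the distance from the TCP to the grasp point, in mm); z points along the fingers, y is the direction in which the jaws open and shut (so a half turn about z gives the same grasp; the last joint's range is limited). The gripper opens to 88 mm and grips with 3 to 60 N. Pads are 20 mm wide; open, the fingers measure 115 mm over their backs; the gripper's body (75 mm by 178 mm) begins 61 mm behind the grasp point.
Start: joints at [-1.265, 0.423, 1.63, -0, 1.089, -0.019], TCP at [199.467, -592.299, 222.675] pointing down, gripper open.
Joint ranges: [-3, 3], [-0.9, 2.11], [0.09, 2.58], [-1.31, 4.45], [0.11, 2.69], [-2.54, 2.54]. Speed limits (rad/s): [2.39, 2.39, 3.01, 3.14, 3.14, 3.14].

### API

Orientations are given as a rotation vector (axis times angle).
In Python, from workcell import ctrl, eyes gives the robot as it stands.
- The arm moves only by the tool move_arm, never from a script. Its argument "deltas" is a list of rows, each a list of 6 numbers: the shift along the tool's x, y, z in mm, then the turn, a rotation vector about the tool's x, y, z in rad. A call has 1 to 5 rows; each row shifts and turns the pose as measured when the row begins, along the tool's axes as they then stand; what a row does not reach is not made up. A row lasts 1/12 s, in which the tool goes at most 41.7 mm and 7.16 degrees, less where a joint would pass 70% of its speed; a pose out of reach is approached as far as the arm can. A call is refused whole if a number of a shift passes 41.7 or a number of a turn 0.125, either way. A call with a gripper value outside its range is refused whole. "hand" is the closure, from -1 (fully open) to 1 (shut), set as the call begins (left out, the last holds). The fingers move at their own pace and stop on an object; the grip force is fixed at half the most. Time passes only in rows, so rows that do not move let the fingers close. It gives the time, the measured TCP pose, the force and the opening at its end, in the units of the state.
- ctrl.get_obs(): the state, without advancing time (a new reading comes with each control period).
- eyes.get_image(name): name is "side" or "top"; returns a dict with "frame" (384x512x3 uint8, red, green, blue), "range_z" (384x512 float32, mm along the optical axis (not along the pixel's ray), 0 where there is no reading), "fx", "fy", "cx", "cy" (pixels), "cam_to_world" (4x4, takes a point from camera to world coordinates). Camera axes: x right, y down, z forward; pixel columns grow to the right and rows downward; lengths in mm; the calibration is good to about 2 mm. A picture is of the moment at which its call begins.
- ctrl.close_job(): hands the job in, once; it reports no verdict.
The state is a dict: "t": time; "qpos": joint angles; "qvel": joint speeds; "joint_torque": joint torques, N m; "ee_pos": TCP position; "orientation": TCP orientation; "ft_force": force on the tool from outside, world axes, zero at the start; "moment": the same for the moment, N m; "width": finger opening in mm.
Only numpy, scipy, OpenCV 4.12 (cv2) and the standard library are available. Lean on these libraries where they do the work, as an engineer would, in place of code of your own. Each camera call takes 0.05 s, during which the arm holds its last target.

### The job

Make up the packed riser for tacking: lay the box-section riser in the gauging fixture under the raised gauge foot, in line with the nest and close to its stop studs, lower the sprung gauge foot onto the bare riser for a first reading and let it up again. Then stack every packer that lies on the bench on the riser, squarely and flush with it all round, in any order, lower the foot onto the finished pack for the second reading, holding it down a moment each time, and let it up. Last, with both readings taken, swing the keeper bar shut into its detent, and leave the other things on the bench where they are.

Things in the scene. Friction and masses are not known exactly. Their poses are not given: they have to be found in the camera images.
- fixture: Gauging fixture bolted to the bench: flat steel plate 285 x 140 x 12 mm (-135 to +150 mm along its x, +-70 along y); place and turn vary. Origin on the bench top below the middle of the nest; x runs along the nest, away from the robot, to the gauge column; y left, z up. Three low stop studs (diameter 12, 20 mm above the plate) at (-45, 41), (45, 41) and (79, 12): 3 mm off a riser lying mid-nest
- nest (a point): middle of the nest on top of the fixture plate, 12 mm above the bench: the middle of the riser's underside belongs here, the riser's length along the fixture's x
- gauge_arm (a point): top of the gauge's fixed arm, 160 mm above the bench, on the spindle's axis at (100, 0) of the fixture. The arm, 30 mm thick and wide, reaches on to (148, 0); its column, diameter 22, 172 mm high, stands at (130, 0)
- gauge (a joint): travel in m of the sprung gauge spindle, straight down: 0 = raised, where its spring returns and holds it (3 N at the top, 60 N/m more on the way down); 0.085 = lowest. The foot's underside is 115 mm above the bench at 0, so the height measured over the plate is 0.103 minus this reading; on the bare riser it reads about 0.073
- gauge_knob (a point): middle of the black gauge knob (diameter 34, 26 mm tall, flat top) on the spindle's upper end; 260 mm above the bench when raised, goes down with the spindle. Pressed or gripped from above
- gauge_foot: the gauge's foot, a steel disc of diameter 14 mm; origin mid-underside, over the nest's lengthwise midline at (54, 0) of the fixture, 16 mm in from the far end of a riser in the nest. A crank 14 mm wide, its top 129 mm above the bench when raised, joins it to the spindle. Parts go in below the raised foot from the robot's side; they cannot be lowered through it
- keeper (a joint): angle in rad of the keeper bar about its upright hinge: 0 = shut, the bar lying along the right side of the nest, 5 mm off a riser mid-nest; it opens outward to the right; 0.7 to 1.2 at the start. Stays where it is left (friction 0.08 N m). A spring ball near its free end must be ridden over in the last 0.15 rad (about 5 N at the handle); past it, under 0.02, the bar is in its detent
- riser_mid (a point): centre of the riser, 15 mm above its underside
- keeper_hinge (a point): axis of the keeper bar's upright hinge, at (92, -43) of the fixture, 44 mm above the bench, at mid height of the bar (12 x 12 mm, 38 to 50 mm above the bench)
- keeper_handle (a point): grip point of the keeper bar's handle, 74 mm above the bench: an upright black pin of diameter 14 mm, from the bar's top (50 mm) to 92 mm above the bench, 200 mm from the hinge
- riser: the riser: a dark steel box-section offcut, 140 mm long (its x), 64 wide (y), 30 high, wall 4 mm, open at the ends, 0.6 kg; origin at the middle of its underside; it may lie either way up. At the start it lies on the bench to the right
- packer1: a packer: dark flat steel bar 140 mm long (its x), 64 wide (y), 6 thick, about 0.42 kg; origin at the middle of its underside. Both faces are alike: either may lie upward. On the bench to the left at the start, or absent
- packer2: a packer: dark flat steel bar 140 mm long (its x), 64 wide (y), 8 thick, about 0.56 kg; origin at the middle of its underside. Both faces are alike: either may lie upward. On the bench to the left at the start, or absent
- packer3: a packer: dark flat steel bar 140 mm long (its x), 64 wide (y), 10 thick, about 0.7 kg; origin at the middle of its underside. Both faces are alike: either may lie upward. On the bench to the left at the start, or absent
- packer4: a packer: dark flat steel bar 140 mm long (its x), 64 wide (y), 12 thick, about 0.84 kg; origin at the middle of its underside. Both faces are alike: either may lie upward. On the bench to the left at the start, or absent
- angle_offcut: bystander: offcut of rusty angle iron, 85 mm long (its x), lying on one 40 mm leg with the other standing 40 mm high, among the packers; origin under the middle of the flat leg; not to be disturbed
- rod_hook: bystander: bent rusty rod with a hooked end, about 150 mm; not to be disturbed
- rod_bend: bystander: bent dark rod, about 160 mm; not to be disturbed
- wire_ring: bystander: ring of 8 mm wire, 118 mm across; not to be disturbed
- pliers: bystander: pair of pliers, 185 mm; not to be disturbed
- square: bystander: flat steel try square, 150 x 113 mm, 4 thick; not to be disturbed
Not all that is in view belongs to the job. What is shaped like the packer4 but orange is not meant.

How it is judged:
By the outcome, as a careful person would: the job done as asked, in the order asked, and still so for the second after the job is handed in, with the robot touching nothing.
Of packer1, packer2, packer3, packer4 only 2 to 3 are there at a start; the rules pass over those that are not, and their reading is None.
At some moment in a run one of packer1, packer2, packer3, packer4 may be knocked a few centimetres aside while the robot is not near it.
Once in a run the grip may slacken for a moment while it holds something.
It also fails if it takes over 210 s, if anything falls off the work surface, if the arm or the gripper's body presses on something with over 40 N, if the wrist force passes 120 N, or if a joint passes its speed limit or range.

## Working session

There is one attempt and no reset: what is moved stays moved. The work goes in short steps, Python scripts to look and compute and a tool call to move; the robot and the scene stay as the last step left them, time stands still between calls to the robot, and variables do not carry over. Pictures are saved under pics/ and viewed, and the job is handed in when it is done.

Besides the shell and the picture viewer there is one more tool, called as name([rows], argument=value, ...), one row to a line, values as JSON. move_arm: Moves the arm, as the interface text tells. Its arguments: {"type":"object","properties":{"deltas":{"type":"array"},"hand":{"type":"number"}},"required":["deltas"]}

```bash
ls -la; mkdir -p pics; cat > look.py <<'E'
import sys,cv2
from workcell import ctrl,eyes
import pickle
def snap(name,tag):
    im=eyes.get_image(name)
    pickle.dump(im,open(f'pics/{tag}.pkl','wb'))
    cv2.imwrite(f'pics/{tag}.png',cv2.resize(im['frame'][:,:,::-1],(800,600),interpolation=cv2.INTER_CUBIC))
    return im
if __name__=='__main__':
    for n in sys.argv[2:]: snap(n,f'{sys.argv[1]}_{n}')
    o=ctrl.get_obs(); print(o)
E
python3 look.py a top side
```

```text
total 12
drwxr-xr-x  3 agent agent 4096 Dec  7 03:27 .
drwxr-xr-x 23 root  root  4096 Dec  7 03:27 ..
drwxr-xr-x  2 agent agent 4096 Dec  7 03:27 pics
{'t': 0.1, 'qpos': array([-1.26499072e+00,  4.23752691e-01,  1.63059612e+00, -1.24873959e-05,
        1.08854571e+00, -1.89801170e-02]), 'qvel': array([ 0.00020697, -0.00126383, -0.00282706, -0.00146346, -0.00030624,
        0.0015913 ]), 'joint_torque': array([-2.06833480e-03, -5.45613456e+01, -2.74324197e+01,  6.45256997e-02,
        1.88631151e-02, -3.10289317e-05]), 'ee_pos': array([ 199.3299784 , -591.85725904,  221.9935924 ]), 'orientation': array([-3.09898797e+00, -5.07733757e-01,  3.09336937e-04]), 'ft_force': array([ 0.3143512 ,  0.38023621, -0.58549018]), 'moment': array([ 0.05937706,  0.02368566, -0.02089395]), 'width': 87.93481033532471}
```

View pics/a_top.png

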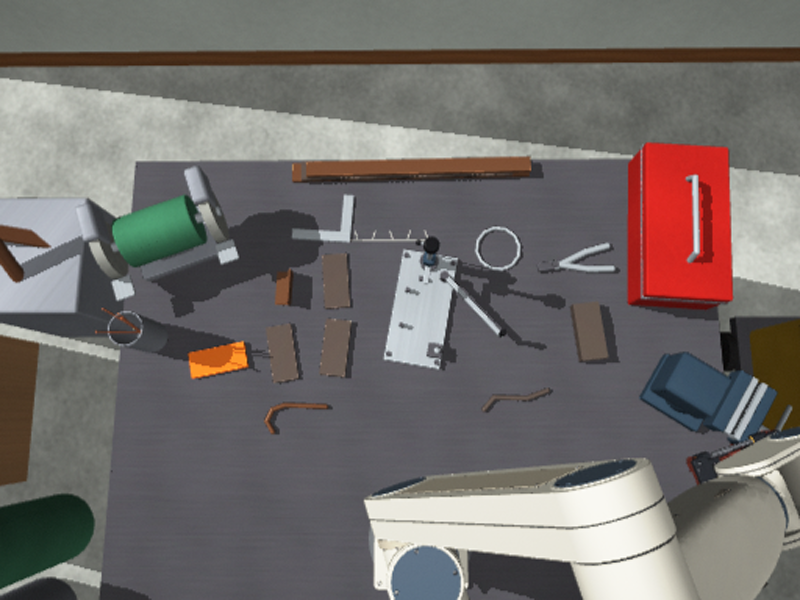

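View pics/a_side.png

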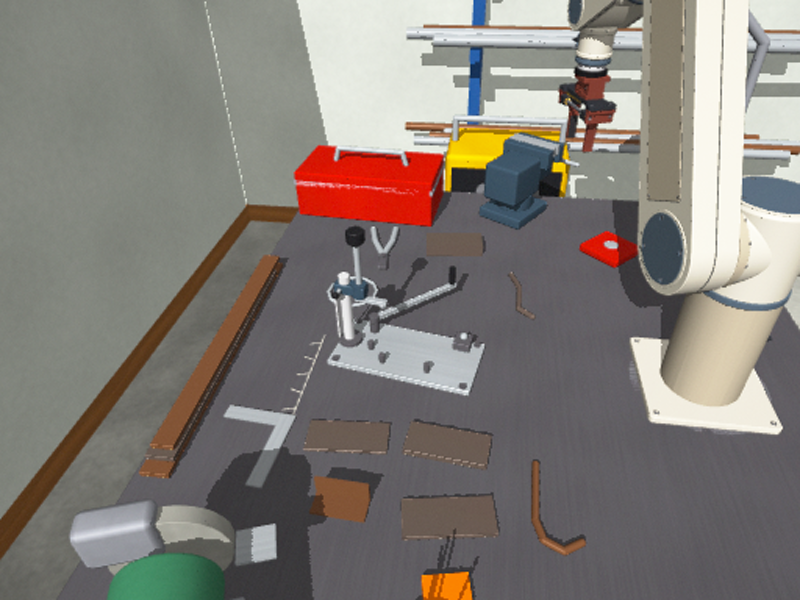

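The top view shows the fixture around (420,310), the riser at (590,332) and three packers at (336,281), (336,348) and (283,352). The angle is at (285,287), the orange decoy at (218,360), and the keeper handle at (502,332). Next I'll measure them.

```bash
cat > geo.py <<'E'
import numpy as np,cv2,pickle
def load(t): return pickle.load(open(f'pics/{t}.pkl','rb'))
def cloud(im):
    z=im['range_z']; h,w=z.shape
    u,v=np.meshgrid(np.arange(w),np.arange(h))
    P=np.stack([(u-im['cx'])/im['fx']*z,(v-im['cy'])/im['fy']*z,z],-1)
    T=np.array(im['cam_to_world'])
    W=P@T[:3,:3].T+T[:3,3]; W[z==0]=np.nan
    return W
def ray(im,u,v,zp):
    T=np.array(im['cam_to_world'])
    d=T[:3,:3]@np.array([(u-im['cx'])/im['fx'],(v-im['cy'])/im['fy'],1.]); o=T[:3,3]
    return o+d*(zp-o[2])/d[2]
def proj(im,p):
    T=np.array(im['cam_to_world']); c=T[:3,:3].T@(np.array(p)-T[:3,3])
    return np.array([c[0]/c[2]*im['fx']+im['cx'],c[1]/c[2]*im['fy']+im['cy']])
def blobs(im,W,mask,zp,amin=150):
    n,l,s,c=cv2.connectedComponentsWithStats(mask.astype(np.uint8),connectivity=4)
    for i in range(1,n):
        if s[i,4]<amin: continue
        m=l==i; zs=np.nanmedian(W[m][:,2])
        cs,_=cv2.findContours(m.astype(np.uint8),cv2.RETR_EXTERNAL,cv2.CHAIN_APPROX_NONE)
        cn=max(cs,key=cv2.contourArea)[:,0,:]
        pts=np.array([ray(im,u,v,zs)[:2] for u,v in cn],np.float32)
        (cx,cy),(w,h),a=cv2.minAreaRect(pts)
        if w<h: w,h=h,w; a+=90
        a=(a+90)%180-90
        print(i,'px',np.round(c[i],1),'area',s[i,4],'z med %.1f'%zs,'std %.1f'%np.nanstd(W[m][:,2]),'ctr %.1f %.1f'%(cx,cy),'size %.1f %.1f ang %.2f deg'%(w,h,a), 'rgb',im['frame'][m].mean(0).round())
E
python3 - <<'E'
from geo import *
for t in ('a_top','a_side'):
    im=load(t);W=cloud(im)
    print(t,im['fx'],im['cx'],im['cy'],np.round(im['cam_to_world'],3).tolist())
    hsv=cv2.cvtColor(im['frame'],cv2.COLOR_RGB2HSV)
    b=W[:,:,2]
    reg=(W[:,:,0]>300)&(W[:,:,0]<1150)&(abs(W[:,:,1])<700)
    # bench
    print('bench z',np.nanmedian(b[reg]))
    m=reg&(b>3.5)&(b<60)&(hsv[:,:,1]>40)&(hsv[:,:,0]<25)
    blobs(im,W,m,0)
E
```

```text
a_top 393.2689452048093 255.4142318874031 192.76395399324215 [[-0.002, -0.983, 0.183, 283.537], [-1.0, 0.004, 0.01, 33.884], [-0.01, -0.183, -0.983, 1525.361], [0.0, 0.0, 0.0, 1.0]]
bench z 2.5301760271554485
1 px [409.  157.4] area 584 z med 34.9 std 15.5 ctr 740.1 -618.1 size 392.4 182.8 ang -3.99 deg rgb [143.  26.  22.]
2 px [263.2 107.6] area 1963 z med 27.8 std 8.0 ctr 910.2 17.6 size 615.1 57.3 ang -88.91 deg rgb [110.  75.  55.]
4 px [214.5 179.6] area 408 z med 7.1 std 2.5 ctr 620.1 209.2 size 134.8 63.0 ang 1.18 deg rgb [105.  91.  83.]
5 px [182.  183.6] area 171 z med 9.3 std 13.6 ctr 605.6 340.6 size 89.6 40.4 ang -1.75 deg rgb [101.  67.  47.]
9 px [376.6 211.7] area 652 z med 29.1 std 5.3 ctr 486.8 -414.3 size 138.4 69.8 ang 6.34 deg rgb [100.  87.  78.]
11 px [214.3 222.1] area 575 z med 12.4 std 3.3 ctr 450.6 208.4 size 137.5 62.5 ang -5.81 deg rgb [108.  94.  86.]
12 px [180.3 225.9] area 532 z med 8.7 std 2.9 ctr 437.8 340.8 size 137.9 62.5 ang 9.77 deg rgb [107.  93.  85.]
14 px [139.3 229.7] area 611 z med 12.4 std 3.5 ctr 420.5 497.2 size 142.2 67.4 ang -78.15 d
[... 567 characters left out ...]
rgb [109.  75.  52.]
6 px [222. 279.] area 993 z med 6.2 std 1.3 ctr 621.8 212.7 size 139.2 66.3 ang 4.34 deg rgb [108.  93.  84.]
7 px [286.3 284.2] area 1157 z med 12.1 std 2.0 ctr 452.1 212.3 size 139.3 70.7 ang -5.91 deg rgb [108.  93.  84.]
8 px [342.8 320.8] area 261 z med 10.7 std 1.9 ctr 310.1 297.6 size 140.4 16.7 ang -88.16 deg rgb [117.  78.  52.]
9 px [217.9 318.2] area 789 z med 7.0 std 13.0 ctr 607.8 331.8 size 96.0 65.3 ang -2.30 deg rgb [124.  81.  52.]
11 px [286.6 330.8] area 1537 z med 7.9 std 1.4 ctr 438.6 342.5 size 138.7 66.1 ang 9.72 deg rgb [106.  91.  82.]
14 px [285.6 375. ] area 521 z med 11.8 std 1.3 ctr 432.7 446.4 size 64.1 35.3 ang 7.70 deg rgb [229. 116.   1.]
```

```bash
python3 - <<'E'
from geo import *
im=load('a_top'); c=im['frame'][145:245,160:400,::-1]; a=cv2.resize(c,(800,333),interpolation=cv2.INTER_CUBIC)
im=load('a_side'); c=im['frame'][140:260,190:320,::-1]; b=cv2.resize(c,(600,554),interpolation=cv2.INTER_CUBIC)
cv2.imwrite('pics/c1.png',a);cv2.imwrite('pics/c2.png',b)
E
```

```text
(no output)
```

View pics/c1.png

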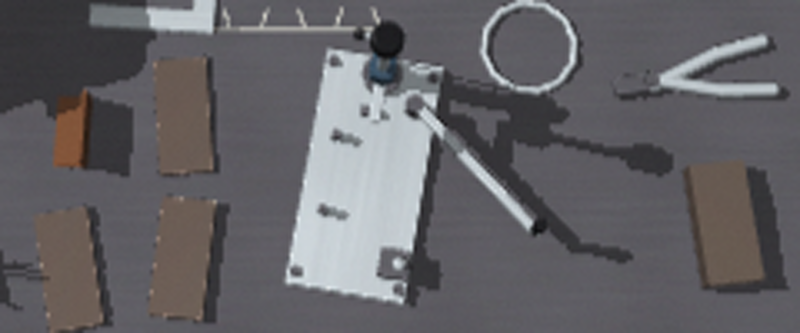

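View pics/c2.png

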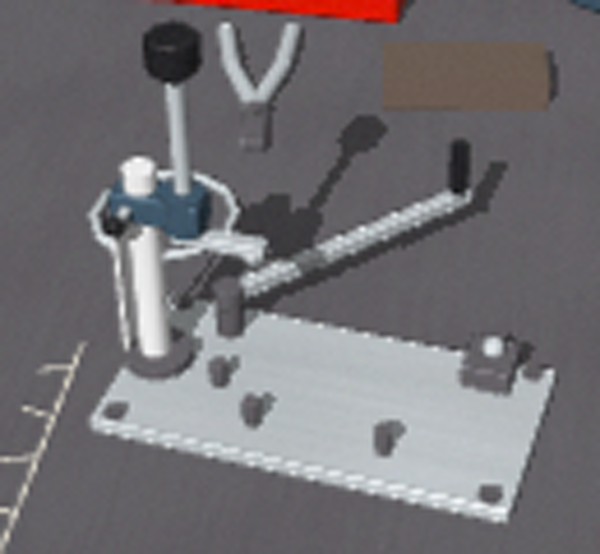

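```bash
cat >> geo.py <<'E'
def boxfit(im,chan,thr,roi,ctr,ang,L,B,zb,zt,verbose=True,box=None,it=3,side='pos',use=(1,1,1,1)):
    """chan: float image; object chan>thr. roi u0,v0,u1,v1. ctr/ang initial. edges: +x,-x,+y,-y (object frame) -> fitted centre, angle"""
    u0,v0,u1,v1=[int(k) for k in roi]; S=4
    c=chan[v0:v1,u0:u1].astype(np.float32)
    big=cv2.resize(c,None,fx=S,fy=S,interpolation=cv2.INTER_CUBIC)
    m=(big>thr).astype(np.uint8)
    cs,_=cv2.findContours(m,cv2.RETR_EXTERNAL,cv2.CHAIN_APPROX_NONE)
    cn=max(cs,key=cv2.contourArea)[:,0,:].astype(float)
    px=(cn+.5)/S-.5+np.array([u0,v0])
    cam=np.array(im['cam_to_world'])[:3,3]
    def cast(z): return np.array([ray(im,u,v,z)[:2] for u,v in px])
    Pt,Pb=cast(zt),cast(zb)
    c0=np.array(ctr,float);a=np.radians(ang)
    for k in range(it):
        ex=np.array([np.cos(a),np.sin(a)]);ey=np.array([-ex[1],ex[0]])
        res=[]
        angs=[];out=[]
        for n,t,h,hl in ((ex,ey,L/2,B/2),(-ex,ey,L/2,B/2),(ey,ex,B/2,L/2),(-ey,ex,B/2,L/2)):
            facing=(cam[:2]-c0)@n>h
            P=(Pb if facing else Pt)-c0
            d=P@n-h; s=P@t
            w=12 if k==0 else 5
            ok=(abs(d)<w)&(abs(s)<hl-8)
            if ok.sum()<8: out.append(None); continue
            X=np.c_[s[ok],d[ok]].astype(np.float32)
            for _ in range(2):
                vx,vy,x0,y0=cv2.fitLine(X,cv2.DIST_HUBER,0,.01,.01).ravel()
                if vx<0: vx,vy=-vx,-vy
            off=y0-x0*vy/vx
            out.append((off,np.degrees(np.arctan2(vy,vx)),int(ok.sum()),facing))
        # angle from long edges; sign: for n=ey,t=ex slope d/s -> +rot ; n=-ey: -rot; n=ex,t=ey: -rot ; n=-ex,t=ey: +rot
        sg=(-1,1,1,-1)
        aw=[(sg[i]*out[i][1],out[i][2]) for i in range(4) if out[i] and use[i] and (i>=2)]
        da=sum(x*w for x,w in aw)/sum(w for x,w in aw)
        if verbose and k==it-1: print('  edges',[None if o is None else (round(float(o[0]),2),round(sg[i]*float(o[1]),2),o[2],bool(o[3])) for i,o in enumerate(out)])
        def mid(i,j):
            p=out[i][0] if out[i] and use[i] else None; q=out[j][0] if out[j] and use[j] else None
            if p is None and q is None: return 0
            if p is None: return -q
            if q is None: return p
            return (p-q)/2
        c0=c0+ex*mid(0,1)+ey*mid(2,3); a+=np.radians(da)
    return c0,np.degrees(a)
def rb(im): f=im['frame'].astype(np.float32); return f[:,:,0]-f[:,:,2]
E
python3 - <<'E'
from geo import *
for t in ('a_top','a_side'):
    im=load(t); ch=rb(im)
    print(t,'bench rb',np.median(ch[250:300,150:250]) if t=='a_top' else 0)
    for n,c,a,h in (('p1',(621,210),3,6),('p4',(451,210),-6,12),('p2',(438,341),9.8,8),('riser',(486,-410),6.5,30)):
        u,v=proj(im,(c[0],c[1],h/2))
        r=45 if t=='a_top' else 50
        c2,a2=boxfit(im,ch,12,(u-r,v-r,u+r,v+r),c,a,140,64,0,h)
        print(t,n,c2.round(2),round(a2,2))
    g=im['frame'].min(2).astype(float)
    c=ray(im,*((269,195) if t=='a_top' else (261,233)),12)[:2]; print('guess',c)
    u,v=proj(im,(c[0],c[1],12)); r=100
    c2,a2=boxfit(im,g,130,(u-r,v-r,u+r,v+r),c+0,-9 ,285,140,0,12,it=5)
    a_=np.radians(a2); o=c2-7.5*np.array([np.cos(a_),np.sin(a_)])
    print(t,'fixture rect',c2.round(2),a2,'origin',o.round(2))
E
```

```text
a_top bench rb -4.0
  edges [(-1.41, 0.87, 48, False), (-1.41, 0.85, 49, True), (-1.31, -0.26, 122, False), (-1.31, 0.26, 122, True)]
a_top p1 [621.13 211.62] 4.56
  edges [(-1.29, -0.87, 49, False), (-1.29, 0.27, 50, True), (-1.5, -0.01, 127, False), (-1.5, 0.01, 126, True)]
a_top p4 [451.01 209.48] -5.85Traceback (most recent call last):
  File "<stdin>", line 8, in <module>
  File "geo.py", line 62, in boxfit
    da=sum(x*w for x,w in aw)/sum(w for x,w in aw)
       ~~~~~~~~~~~~~~~~~~~~~~^~~~~~~~~~~~~~~~~~~~~
ZeroDivisionError: division by zero
```

```bash
sed -i 's/^def rb.*$/def rb(im):\n    f=im["frame"].astype(np.float32); r=f[:,:,0]-f[:,:,2]; bad=cv2.dilate((r>45).astype(np.uint8),np.ones((3,3)))>0; r[bad]=-4; return r/' geo.py
cat > meas.py <<'E'
import sys
from geo import *
tag=sys.argv[1]
for t in (tag+'_top',tag+'_side'):
    im=load(t); ch=rb(im)
    for n,c,a,h in (('p1',(621,210),4,6),('p4',(451,210),-6,12),('p2',(438,341),9.8,8),('riser',(486,-410),6.5,30)):
        u,v=proj(im,(c[0],c[1],h/2))
        r=38 if t=='a_top' else 50
        try:
            c2,a2=boxfit(im,ch,8,(u-r,v-r,u+r,v+r),c,a,140,64,0,h)
            print(t,n,c2.round(2),round(a2,2))
        except Exception as e: print(t,n,e)
    g=im['frame'].min(2).astype(float)
    c=ray(im,*((269,195) if t[-1]=='p' else (261,233)),12)[:2]; print('guess',c)
    u,v=proj(im,(c[0],c[1],12)); r=100
    try:
        c2,a2=boxfit(im,g,130,(u-r,v-r,u+r,v+r),c+0,-9 ,285,140,0,12,it=5)
        a_=np.radians(a2); o=c2-7.5*np.array([np.cos(a_),np.sin(a_)])
        print(t,'fixture rect',c2.round(2),a2,'origin',o.round(2))
    except Exception as e: print(t,e)
E
python3 meas.py a
```

```text
edges [(-0.61, 0.5, 48, False), (-0.61, -0.41, 49, True), (-0.6, -0.21, 122, False), (-0.6, 0.21, 122, True)]
a_top p1 [621.17 211.64] 4.43
  edges [(-0.4, -0.97, 49, False), (-0.4, 0.09, 49, True), (-0.73, 0.15, 127, False), (-0.73, -0.15, 126, True)]
a_top p4 [451.03 209.39] -5.75
  edges [(-0.6, -0.22, 48, False), (-0.6, -0.06, 49, True), (-0.68, -0.03, 126, False), (-0.68, 0.03, 125, True)]
a_top p2 [437.67 341.73] 9.79
  edges [(-0.41, -0.68, 49, False), (-0.41, -0.38, 49, True), (-0.8, -0.11, 126, True), (-0.79, 0.11, 127, False)]
a_top riser [ 488.05 -417.95] 6.27
guess [555.55333932  -3.86169615]
  edges [(-0.56, 0.49, 49, False), (-0.83, -0.03, 126, True), (-0.71, -0.04, 266, False), (-0.71, 0.06, 204, False)]
a_top fixture rect [549.69  -3.48] -10.183133646937874 origin [542.31  -2.15]
  edges [(-0.3, 0.32, 56, False), (-0.3, 0.31, 57, True), (-0.42, -0.18, 189, True), (-0.42, 0.19, 180, False)]
a_side p1 [622.23 210.65] 4.5
  edges [(-0.16, -0.36, 55, False), (-0.16, -0.36, 60, True), (-0.37, -0.06, 191, True), (-0.37, 0.06, 183, False)]
a_side p4 [451.88 208.24] -5.88
  edges [(-0.07, -1.16, 75, False), (-0.07, -0.39, 74, False), (-0.43, 0.0, 219, True), (-0.43, -0.0, 207, False)]
a_side p2 [439.01 340.78] 9.75
  edges [(0.29, 0.41, 25, False), (0.29, -0.16, 25, False), (-0.16, -0.51, 126, True), (-0.18, 0.5, 124, False)]
a_side riser [ 489.03 -418.37] 6.16
guess [542.30183503  31.17526771]
  edges [(0.0, 0.52, 22, False), None, None, (0.04, 0.02, 88, False)]
a_side fixture rect [541.37  32.42] -10.346130243815503 origin [534.    33.76]
```

```bash
python3 - <<'E'
from geo import *
im=load('a_side'); g=im['frame'].min(2).astype(float)
u,v=proj(im,(549,-4,12))
for thr in (115,130,145):
    c2,a2=boxfit(im,g,thr,(u-70,v-55,u+70,v+55),(549.5,-4),-10.2,285,140,0,12,it=5,use=(0,1,1,1))
    a_=np.radians(a2); o=c2-7.5*np.array([np.cos(a_),np.sin(a_)]); print(c2,a2,o)
# knob
for t in('a_top','a_side'):
    im=load(t); f=im['frame'].astype(int); a=np.radians(-10.2)
    k=np.array([542.8+100*np.cos(a),-2.6+100*np.sin(a),260]); uv=proj(im,k); print(t,'pred knob',uv)
    u,v=uv.round().astype(int); m=np.zeros(f.shape[:2],np.uint8); m[v-12:v+12,u-12:u+12]=(f[v-12:v+12,u-12:u+12].max(2)<45)
    n,l,s,c=cv2.connectedComponentsWithStats(m); i=1+s[1:,4].argmax(); print(s[i],c[i], ray(im,*c[i],260),ray(im,*c[i],268))
    # handle
    W=cloud(im); m=(f.max(2)<60)&(W[:,:,2]>48)&(W[:,:,2]<100)
    n,l,s,c=cv2.connectedComponentsWithStats(m.astype(np.uint8))
    for i in range(1,n):
        if s[i,4]>5: print('dark',s[i],c[i].round(1),np.nanmedian(W[l==i],0).round())
E
```

```text
edges [(-1.87, 0.06, 44, False), (-0.0, -0.1, 110, True), (-0.44, -0.09, 342, True), (-0.45, 0.15, 207, False)]
[552.00187344  -5.14350779] -10.090108560026344 [544.61787264  -3.82953209]
  edges [(-2.99, 0.37, 40, False), (0.0, -0.04, 109, True), (-1.51, -0.07, 341, True), (-1.51, 0.13, 192, False)]
[552.56782458  -5.28567968] -10.13855531515191 [545.18493746  -3.96546086]
  edges [(-3.96, 0.33, 38, False), (0.0, -0.07, 110, True), (-2.36, -0.08, 340, True), (-2.4, 0.19, 183, False)]
[552.93387302  -5.39607191] -10.136703554736695 [545.55094323  -4.07609171]
a_top pred knob [275.48159625 156.45682054]
[271 152  10  11  80] [275.9  156.85] [639.85904149 -21.68476755 260.        ] [637.60626161 -21.33344507 268.        ]
dark [128 143   4  13  21] [129.9 148.4] [724. 525.  92.]
dark [ 93 203  10   9  29] [ 98.2 207.4] [500. 635.  77.]
dark [320 211   4   5  15] [321.4 212.7] [ 475. -194.   90.]
dark [ 76 214   8   6  26] [ 79.8 216.8] [465. 704.  76.]
dark [417 249  32  19  76] [432.2 258.7] [ 306. -591.   85.]
a_side pred knob [226.76519793 151.00718203]
[221 145  12  13 116] [226.78448276 151.11206897] [641.04605769 -19.76096515 260.        ] [637.58089659  -6.49267153 268.        ]
dark [345 107   8   9  27] [348.6 111. ] [ 256. -705.   90.]
dark [329 127   7   5  11] [332.2 129.5] [ 327. -577.   61.]
dark [288 171   4  11  38] [289.3 175.6] [ 477. -192.   76.]
```

```bash
cat > plan.py <<'E'
import sys
import numpy as np
from scipy.spatial.transform import Rotation as R
from workcell import ctrl
def yawrot(psi): # tool x at psi, z down
    c,s=np.cos(psi),np.sin(psi)
    return R.from_matrix(np.array([[c,s,0],[s,-c,0],[0,0,-1]]))
def main(tx,ty,tz,psi,vmax=40.,amax=0.12,n=None):
    o=ctrl.get_obs(); p=np.array(o['ee_pos']); r=R.from_rotvec(o['orientation'])
    x=r.as_matrix()[:,0]
    print('t %.2f pos %s yaw %.2f tilt %.2f F %s w %.1f'%(o['t'],p.round(1),np.degrees(np.arctan2(x[1],x[0])),np.degrees(np.arccos(-r.as_matrix()[2,2])),np.round(o['ft_force'],1),o['width']))
    t=np.array([tx,ty,tz]);q=yawrot(np.radians(psi))
    d=t-p; rv=(r.inv()*q).as_rotvec()
    n=n or int(max(np.ceil(np.linalg.norm(d)/vmax),np.ceil(np.linalg.norm(rv)/amax),1))
    rows=[]
    for i in range(n):
        ri=r*R.from_rotvec(rv*i/n)
        s=ri.inv().apply(d/n)
        rows.append([float(round(k,1)) for k in s]+[float(round(k,4)) for k in rv/n])
    for i in range(0,n,5): print('[' +','.join(str(w) for w in rows[i:i+5])+']')
if __name__=='__main__':
    a=[float(k) for k in sys.argv[1:]]
    main(*a[:4],n=int(a[4]) if len(a)>4 else None)
E
python3 - <<'E'
from geo import *
for t in('a_top','a_side'):
    W=cloud(load(t)).reshape(-1,3)
    m=(W[:,2]>60)&(W[:,0]>380)&(W[:,0]<650)&(W[:,1]>-620)&(W[:,1]<-280); print(t,m.sum(),W[m].min(0) if m.any() else '',W[m].max(0) if m.any() else '')
E
python3 plan.py 478.6 -419.3 100 6.2
```

```text
a_top 1229 [ 380.02351274 -619.93230977   60.03836165] [ 649.79757036 -519.70544505  172.69625673]
a_side 923 [ 380.01091469 -619.96794081   60.10543281] [ 649.88914474 -516.19108372  170.0247181 ]
t 0.10 pos [ 199.3 -591.9  222. ] yaw 18.61 tilt 0.07 F [ 0.3  0.4 -0.6] w 87.9
[[35.5, -8.3, 13.6, -0.0001, 0.0, 0.0241],[35.3, -9.1, 13.6, -0.0001, 0.0, 0.0241],[35.1, -10.0, 13.6, -0.0001, 0.0, 0.0241],[34.8, -10.8, 13.6, -0.0001, 0.0, 0.0241],[34.6, -11.6, 13.6, -0.0001, 0.0, 0.0241]]
[[34.3, -12.5, 13.6, -0.0001, 0.0, 0.0241],[34.0, -13.3, 13.6, -0.0001, 0.0, 0.0241],[33.6, -14.1, 13.6, -0.0001, 0.0, 0.0241],[33.3, -14.9, 13.6, -0.0001, 0.0, 0.0241]]
```

```bash
python3 - <<'E'
from geo import *
for t in('a_top','a_side'):
    W=cloud(load(t)).reshape(-1,3)
    for x in range(380,640,20):
        m=(W[:,2]>70)&(abs(W[:,0]-x)<12)&(W[:,1]>-650)&(W[:,1]<-280); print(t,x,m.sum(),np.sort(W[m][:,1])[-3:].round() if m.any() else '',W[m][:,2].max().round() if m.any() else '')
E
```

```text
a_top 380 254 [-547. -546. -546.] 173.0
a_top 400 176 [-559. -559. -558.] 173.0
a_top 420 63 [-573. -572. -572.] 168.0
a_top 440 0  
a_top 460 0  
a_top 480 0  
a_top 500 0  
a_top 520 0  
a_top 540 63 [-583. -577. -575.] 132.0
a_top 560 322 [-521. -520. -520.] 139.0
a_top 580 274 [-521. -521. -521.] 138.0
a_top 600 253 [-523. -523. -522.] 139.0
a_top 620 258 [-524. -523. -523.] 139.0
a_side 380 180 [-545. -545. -544.] 170.0
a_side 400 155 [-556. -556. -555.] 170.0
a_side 420 87 [-571. -570. -570.] 167.0
a_side 440 0  
a_side 460 0  
a_side 480 0  
a_side 500 0  
a_side 520 0  
a_side 540 34 [-579. -579. -576.] 132.0
a_side 560 175 [-517. -517. -516.] 135.0
a_side 580 153 [-518. -517. -516.] 135.0
a_side 600 156 [-518. -518. -517.] 134.0
a_side 620 148 [-521. -521. -518.] 134.0
```

move_arm([
  [35.5,-8.3,5,0,0,0.024],
  [35.3,-9.1,5,0,0,0.024],
  [35.1,-10,5,0,0,0.024],
  [34.8,-10.8,5,0,0,0.024],
  [34.6,-11.6,5,0,0,0.024],
], hand=-1)

```text
t: 0.52
ee_pos: [353.4, -497.5, 195.3]
orientation: [-3.128, -0.296, 0.003]
ft_force: [-0.1, -0.3, -0.2]
width: 87.9
```

Clear there. Continuing.

```bash
python3 plan.py 478.6 -419.3 60 6.2
```

```text
t 0.52 pos [ 353.4 -497.5  195.3] yaw 10.80 tilt 0.12 F [-0.1 -0.3 -0.2] w 87.9
[[23.0, -8.9, 22.5, -0.0, 0.0003, 0.0134],[22.9, -9.2, 22.5, -0.0, 0.0003, 0.0134],[22.7, -9.5, 22.5, -0.0, 0.0003, 0.0134],[22.6, -9.8, 22.5, -0.0, 0.0003, 0.0134],[22.4, -10.1, 22.5, -0.0, 0.0003, 0.0134]]
[[22.3, -10.4, 22.5, -0.0, 0.0003, 0.0134]]
```

move_arm([
  [28,-11,24,0,0,0.016],
  [28,-11.3,24,0,0,0.016],
  [28,-11.6,24,0,0,0.016],
  [28,-12,24,0,0,0.016],
  [22,-10,20,0,0,0.016],
])

```text
t: 0.93
ee_pos: [486.1, -417.8, 78.2]
orientation: [3.131, 0.165, 0.004]
ft_force: [0.1, 0.4, 0.7]
width: 88.1
```

```bash
python3 look.py b top side >/dev/null; python3 meas.py b | grep riser; python3 plan.py 478.6 -419.3 7 6.2
```

```text
b_top riser [ 508.61 -407.73] 1.43
b_side riser [ 488.92 -418.46] 6.08
t 1.03 pos [ 485.6 -415.6   75.8] yaw 6.22 tilt 0.14 F [ 0.5 -0.7  0.5] w 87.7
[[-3.6, 1.4, 34.4, 0.0011, 0.0004, 0.0002],[-3.7, 1.4, 34.4, 0.0011, 0.0004, 0.0002]]
```

move_arm([
  [-7,2.8,12,0,0,0],
  [0,0,18,0,0,0],
  [0,0,0,0,0,0],
])

```text
t: 1.28
ee_pos: [477.9, -419.8, 44.2]
orientation: [3.134, 0.176, -0.002]
ft_force: [0.0, -0.5, 0.8]
width: 87.5
```

```bash
python3 plan.py 478.6 -419.3 7 6.2; python3 look.py b2 side|tail -0; python3 - <<'E'
from geo import *
im=load('b2_side'); c=im['frame'][95:195,230:370,::-1]; cv2.imwrite('pics/c3.png',cv2.resize(c,(770,550),interpolation=cv2.INTER_CUBIC))
E
```

```text
t 1.28 pos [ 477.9 -419.8   44.2] yaw 6.41 tilt 0.17 F [ 0.  -0.5  0.8] w 87.5
[[0.8, -0.5, 37.2, 0.0027, 0.0013, 0.0037]]Exception ignored on flushing sys.stdout:
BrokenPipeError: [Errno 32] Broken pipe
```

View pics/c3.png

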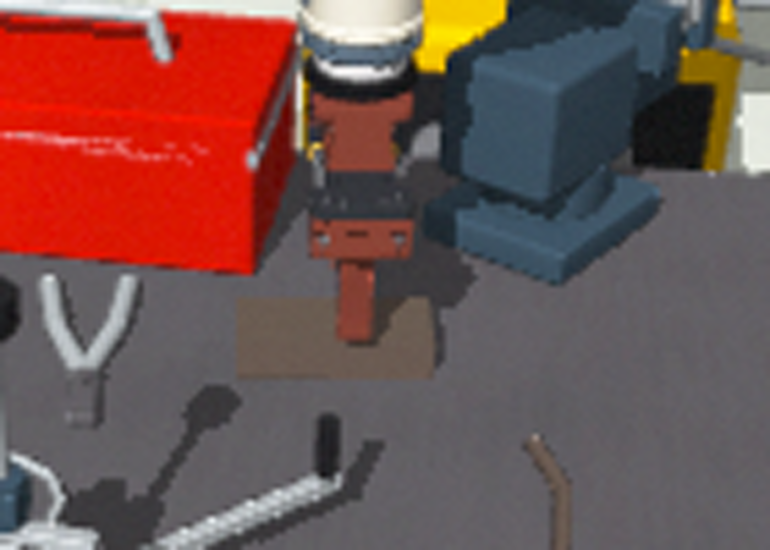

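The side view shows the fingers straddling the riser at crop (357,310), with clear space around the gripper body. Going down to grip.

move_arm([
  [0.4,0,19,0,0,0],
  [0.4,0,18,0,0,0.003],
  [0,0,0,0,0,0],
])

```text
t: 1.58
ee_pos: [477.7, -425.0, 11.6]
orientation: [3.129, 0.164, 0.005]
ft_force: [-1.7, 0.0, -0.4]
width: 87.4
```

move_arm([
  [0,0,0,0,0,0],
  [0,0,0,0,0,0],
  [0,0,0,0,0,0],
  [0,0,0,0,0,0],
  [0,0,0,0,0,0],
], hand=1)

```text
t: 2.0
ee_pos: [476.4, -427.5, 16.3]
orientation: [3.128, 0.159, 0.008]
ft_force: [0.1, 0.6, -4.7]
width: 63.7
```

```bash
python3 plan.py 478.6 -419.3 57 6.2
```

```text
t 2.00 pos [ 476.4 -427.5   16.3] yaw 5.82 tilt 0.62 F [ 0.1  0.6 -4.7] w 63.7
[[1.6, -3.8, -20.4, 0.0049, -0.0023, -0.0033],[1.5, -3.9, -20.4, 0.0049, -0.0023, -0.0033]]
```

move_arm([
  [0,0,-20,0.004,0,0],
  [0,0,-20,0.004,0,0],
  [0,0,-10,0,0,0],
  [0,0,0,0,0,0],
])

```text
t: 2.33
ee_pos: [474.7, -426.0, 66.8]
orientation: [-3.136, -0.161, -0.003]
ft_force: [0.0, -0.5, -5.4]
width: 63.6
```

```bash
python3 look.py c side top; python3 plan.py 478.6 -419.3 57 6.2; python3 - <<'E'
from geo import *
im=load('c_side'); c=im['frame'][95:195,230:370,::-1]; cv2.imwrite('pics/c4.png',cv2.resize(c,(770,550),interpolation=cv2.INTER_CUBIC))
E
```

```text
{'t': 2.4333, 'qpos': array([-0.75091136,  0.64209406,  1.68363155,  0.00267741,  0.81769787,
        0.71562008]), 'qvel': array([ 0.00052481,  0.02197091,  0.01334953,  0.00166191, -0.00134733,
       -0.00248208]), 'joint_torque': array([-2.71530531e-02, -6.48871708e+01, -2.29971153e+01,  9.25418409e-02,
       -3.00189480e-02, -2.86570066e-03]), 'ee_pos': array([ 474.01437092, -425.29279545,   64.99574592]), 'orientation': array([-3.13480401e+00, -1.60692678e-01, -2.08177878e-04]), 'ft_force': array([ 0.86326932, -0.19643655, -5.02815181]), 'moment': array([ 0.0176528 ,  0.05474106, -0.03135873]), 'width': 63.93933071830256}
t 2.43 pos [ 474.  -425.3   65. ] yaw 5.87 tilt 0.15 F [ 0.9 -0.2 -5. ] w 63.9
[[5.2, -5.5, 8.0, -0.0027, -0.0003, -0.0058]]
```

View pics/c4.png

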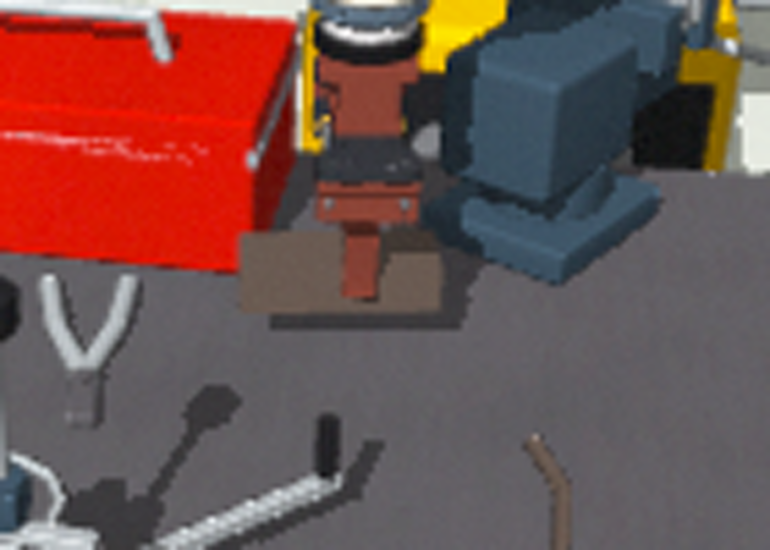

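View pics/c_top.png

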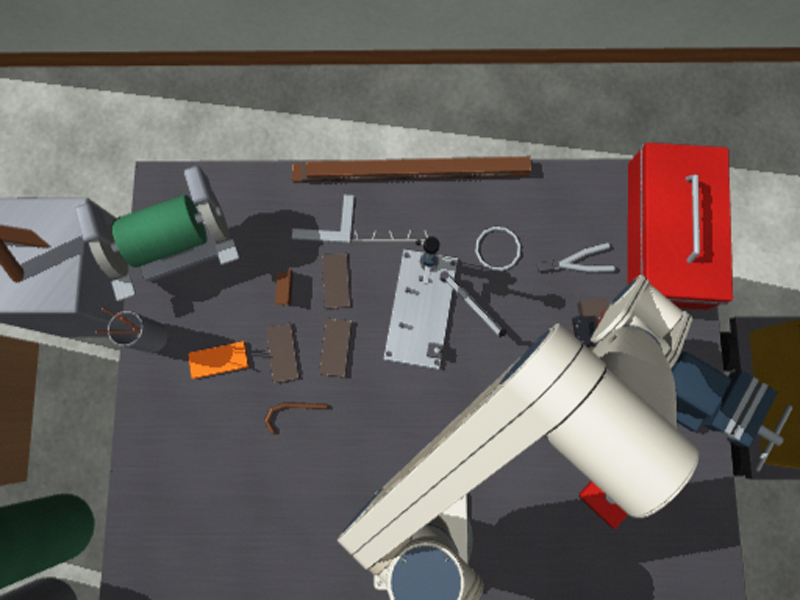

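The riser is held at width 63.6, with the grip about 12 mm nearer the robot than its middle. I'll carry it over the keeper handle to the robot side of the nest.

move_arm([
  [0,0,-22,0,0,0],
  [-3,-10,-30,0,0,0.01],
  [-5,-20,-30,0,0,0.01],
  [-5,-30,-12,0,0,0.01],
  [-5,-35,0,0,0,0.01],
])

```text
t: 2.85
ee_pos: [446.7, -333.3, 155.7]
orientation: [-3.134, -0.089, 0.007]
ft_force: [1.2, -0.2, -5.9]
width: 64.0
```

```bash
python3 plan.py 405 21.7 155 -10.13
```

```text
t 2.85 pos [ 446.7 -333.3  155.7] yaw 3.25 tilt 0.43 F [ 1.2 -0.2 -5.9] w 64.0
[[-2.4, -39.6, 0.3, -0.0006, 0.0006, 0.026],[-3.4, -39.6, 0.3, -0.0006, 0.0006, 0.026],[-4.4, -39.5, 0.3, -0.0006, 0.0006, 0.026],[-5.5, -39.3, 0.2, -0.0006, 0.0006, 0.026],[-6.5, -39.2, 0.2, -0.0006, 0.0006, 0.026]]
[[-7.5, -39.0, 0.2, -0.0006, 0.0006, 0.026],[-8.5, -38.8, 0.2, -0.0006, 0.0006, 0.026],[-9.5, -38.6, 0.1, -0.0006, 0.0006, 0.026],[-10.5, -38.3, 0.1, -0.0006, 0.0006, 0.026]]
```

move_arm([
  [-2,-35,0,0,0,0.026],
  [-3,-35,0,0,0,0.026],
  [-4,-35,0,0,0,0.026],
  [-5,-35,0,0,0,0.026],
  [-6,-35,0,0,0,0.026],
])

```text
t: 3.27
ee_pos: [421.7, -151.0, 154.0]
orientation: [-3.133, 0.13, 0.012]
ft_force: [0.7, 0.1, -5.4]
width: 63.9
```

```bash
python3 plan.py 405 21.7 155 -10.13
```

```text
t 3.27 pos [ 421.7 -151.   154. ] yaw -4.76 tilt 0.57 F [ 0.7  0.1 -5.4] w 63.9
[[-6.2, -34.1, 0.0, -0.0011, 0.0016, 0.0188],[-6.8, -34.0, -0.0, -0.0011, 0.0016, 0.0188],[-7.5, -33.9, -0.1, -0.0011, 0.0016, 0.0188],[-8.1, -33.7, -0.1, -0.0011, 0.0016, 0.0188],[-8.7, -33.6, -0.2, -0.0011, 0.0016, 0.0188]]
```

move_arm([
  [-6,-34,0,0,0.001,0.019],
  [-7,-34,5,0,0.001,0.019],
  [-7,-32,20,0,0.001,0.019],
  [-8,-30,25,0,0.001,0.019],
  [-8,-22,25,0,0.001,0.019],
])

```text
t: 3.68
ee_pos: [403.4, 13.2, 79.5]
orientation: [-3.122, 0.288, -0.008]
ft_force: [0.2, 0.1, -5.1]
width: 63.9
```

```bash
python3 plan.py 405 21.7 64 -10.13
```

```text
t 3.68 pos [403.4  13.2  79.5] yaw -10.55 tilt 0.47 F [ 0.2  0.1 -5.1] w 63.9
[[-0.0, -8.5, 15.6, -0.0067, -0.0047, -0.0072]]
```

move_arm([
  [0,-8,10,-0.006,-0.004,-0.007],
  [0,0,0,0,0,0],
  [0,0,0,0,0,0],
])

```text
t: 3.93
ee_pos: [398.4, 25.7, 63.8]
orientation: [3.13, -0.268, -0.018]
ft_force: [0.2, -0.9, -4.9]
width: 64.1
```

```bash
python3 look.py d side top >/dev/null; python3 plan.py 405 21.7 64 -10.13; python3 - <<'E'
from geo import *
im=load('d_side'); c=im['frame'][150:270,200:360,::-1]; cv2.imwrite('pics/c5.png',cv2.resize(c,(800,600),interpolation=cv2.INTER_CUBIC))
E
```

```text
t 4.03 pos [399.5  25.   64.6] yaw -9.89 tilt 0.52 F [-0.6 -0.3 -5.5] w 64.0
[[6.0, 2.3, 0.6, 0.001, 0.009, 0.0043]]
```

View pics/c5.png

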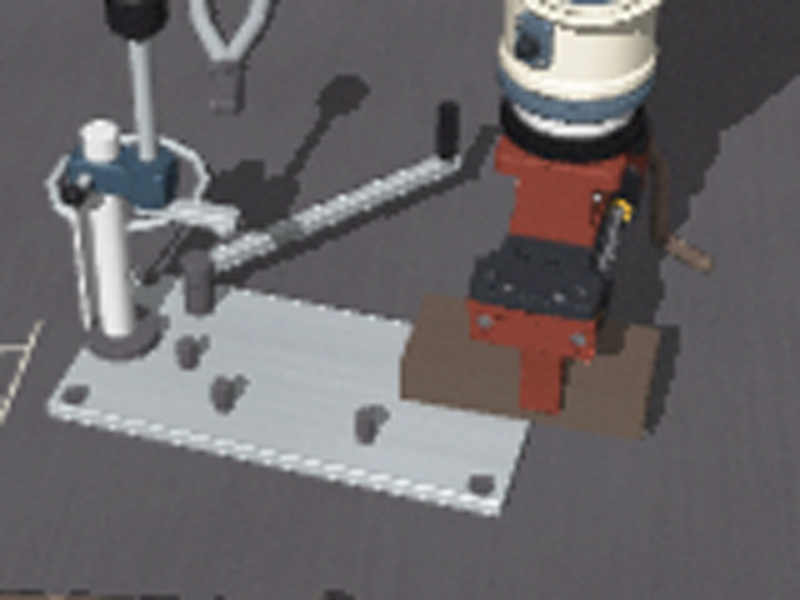

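View pics/d_top.png

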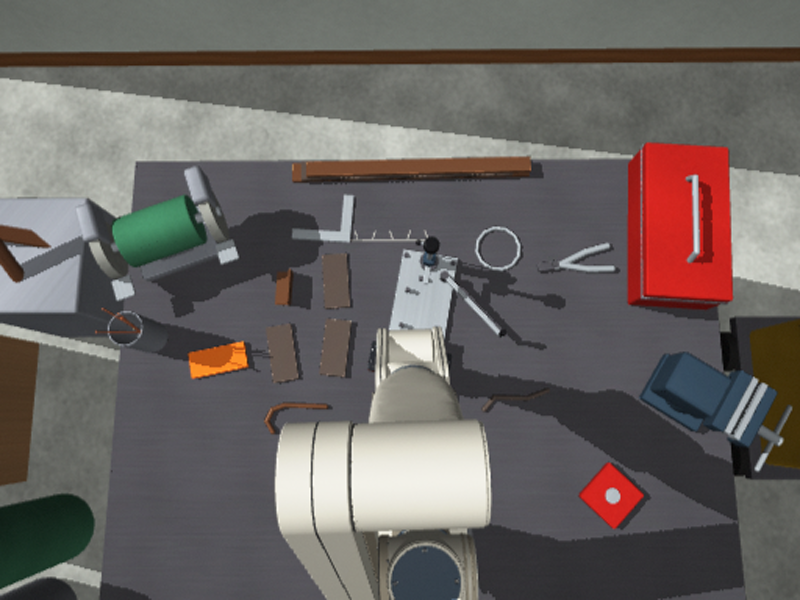

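```bash
cat > ends.py <<'E'
import sys
from geo import *
# find along-fixture positions of the ends of a held/lying part's +y face, from side view
def ends(tag,P,yaw,zs,half=32,thr=8,calib=(-0.6,0.6,0)):
    im=load(tag); ch=rb(im); a=np.radians(yaw); ex=np.array([np.cos(a),np.sin(a),0]);ey=np.array([-ex[1],ex[0],0])
    P=np.array(P,float)-np.array(calib)  # into side-camera frame (cam = world - calib)
    out=[]
    for z in zs:
        s=np.arange(-110,110,.25); v=[]
        for k in s:
            q=P+ex*k+ey*half; q[2]=z; uv=proj(im,q).astype(np.float32)
            v.append(cv2.getRectSubPix(ch,(1,1),(float(uv[0]),float(uv[1])))[0,0])
        v=np.array(v); on=s[v>thr]
        out.append((z,on.min(),on.max(),(on.min()+on.max())/2))
    return np.array(out)
if __name__=='__main__':
    P=[float(k) for k in sys.argv[2:5]]; yaw=float(sys.argv[5])
    print(ends(sys.argv[1],P,yaw,[float(k) for k in sys.argv[6:]]).round(2))
E
python3 ends.py d_side 399.5 25 64.6 -9.9 50 54 58 62 66 70 74
```

```text
[[ 50.   -58.    81.5   11.75]
 [ 54.   -60.25  81.5   10.62]
 [ 58.   -60.25  81.5   10.62]
 [ 62.   -60.25  81.5   10.62]
 [ 66.   -60.    81.75  10.88]
 [ 70.   -60.    81.75  10.88]
 [ 74.   -61.    81.5   10.25]]
```

```bash
python3 plan.py 531.9 -0.9 64 -10.13 5
```

```text
t 4.03 pos [399.5  25.   64.6] yaw -9.89 tilt 0.52 F [-0.6 -0.3 -5.5] w 64.0
[[27.0, 0.6, -0.1, 0.0002, 0.0018, 0.0009],[27.0, 0.5, -0.1, 0.0002, 0.0018, 0.0009],[27.0, 0.5, -0.0, 0.0002, 0.0018, 0.0009],[27.0, 0.5, 0.0, 0.0002, 0.0018, 0.0009],[27.0, 0.5, 0.1, 0.0002, 0.0018, 0.0009]]
```

move_arm([
  [22,0.5,0,0,0.002,0.001],
  [26,0.5,0,0,0.002,0.001],
  [26,0.5,0,0,0.002,0.001],
  [24,0.5,0,0,0.002,0.001],
  [15,0.5,0,0,0.001,0],
])

```text
t: 4.45
ee_pos: [511.9, -3.1, 67.2]
orientation: [3.127, -0.287, 0.002]
ft_force: [-0.0, -0.4, -4.5]
width: 64.0
```

```bash
python3 plan.py 531.9 -0.9 64 -10.13
```

```text
t 4.45 pos [511.9  -3.1  67.2] yaw -10.48 tilt 0.09 F [-0.  -0.4 -4.5] w 64.0
[[19.2, -5.8, 3.2, 0.0011, -0.0011, -0.0061]]
```

move_arm([
  [10,-4,3,0,0,-0.003],
  [2,-1,0,0,0,-0.002],
  [0,0,0,0,0,0],
])

```text
t: 4.7
ee_pos: [531.5, -5.3, 67.3]
orientation: [3.127, -0.289, 0.017]
ft_force: [-0.9, -0.7, -5.7]
width: 63.9
```

```bash
python3 plan.py 531.9 -0.9 64 -10.13;python3 plan.py 531.9 -0.9 64 -10.13|head -1; python3 look.py e side |head -c 20;python3 plan.py 531.9 -0.9 64 -10.13
```

```text
t 4.70 pos [531.5  -5.3  67.3] yaw -10.55 tilt 0.61 F [-0.9 -0.7 -5.7] w 63.9
[[-0.4, -4.4, 3.3, -0.0002, -0.0106, -0.0074]]
t 4.70 pos [531.5  -5.3  67.3] yaw -10.55 tilt 0.61 F [-0.9 -0.7 -5.7] w 63.9
{'t': 4.75, 'qpos': t 4.75 pos [531.2  -5.3  67.4] yaw -10.55 tilt 0.61 F [-0.5  0.6 -4.9] w 64.1
[[-0.2, -4.4, 3.4, -0.0001, -0.0106, -0.0074]]
```

move_arm([
  [0,-4,3,0,-0.009,-0.007],
  [0,0,0,0,0,0],
])

```text
t: 4.92
ee_pos: [530.3, -2.0, 64.7]
orientation: [-3.129, 0.279, 0.0]
ft_force: [0.3, 0.0, -5.1]
width: 63.7
```

```bash
python3 look.py e side |head -c 0;python3 plan.py 531.9 -0.9 64 -10.13; P=$(python3 -c "
from workcell import ctrl
o=ctrl.get_obs(); print(*o['ee_pos'].round(2))"); python3 ends.py e_side $P -10.2 54 58 62 66
```

```text
t 4.97 pos [529.9  -2.1  64.8] yaw -10.21 tilt 0.02 F [-0.5  0.1 -5.6] w 63.6
[[1.7, -1.5, 0.8, 0.0002, 0.0003, -0.0014]]
[[ 54.   -57.5   83.75  13.12]
 [ 58.   -59.    83.25  12.12]
 [ 62.   -60.    83.25  11.62]
 [ 66.   -60.25  83.    11.38]]Exception ignored on flushing sys.stdout:
BrokenPipeError: [Errno 32] Broken pipe
```

move_arm([
  [1.5,-1.2,5,0,0,0],
  [0,0,5,0,0,0],
  [0,0,0,0,0,0],
])

```text
t: 5.22
ee_pos: [530.3, -0.7, 54.0]
orientation: [3.129, -0.278, -0.002]
ft_force: [-0.5, -0.2, -5.8]
width: 63.9
```

```bash
python3 plan.py 531.9 -0.9 30 -10.13
```

```text
t 5.22 pos [530.3  -0.7  54. ] yaw -10.17 tilt 0.07 F [-0.5 -0.2 -5.8] w 63.9
[[1.6, -0.1, 24.0, 0.0004, 0.0012, -0.0007]]
```

move_arm([
  [1,0,8,0,0.001,0],
  [0.5,0,5,0,0,0],
  [0,0,2,0,0,0],
  [0,0,0,0,0,0],
])

```text
t: 5.55
ee_pos: [530.9, -0.6, 36.5]
orientation: [3.129, -0.277, -0.003]
ft_force: [-0.4, -0.2, -4.9]
width: 64.0
```

```bash
python3 plan.py 531.9 -0.9 28 -10.13
```

```text
t 5.55 pos [530.9  -0.6  36.5] yaw -10.12 tilt 0.13 F [-0.4 -0.2 -4.9] w 64.0
[[1.0, 0.1, 8.5, 0.0007, 0.0021, 0.0001]]
```

move_arm([
  [0.5,0,4,0,0.002,0],
  [0,0,2,0,0,0],
  [0,0,1.5,0,0,0],
  [0,0,0,0,0,0],
])

```text
t: 5.88
ee_pos: [531.6, -0.7, 28.0]
orientation: [3.129, -0.277, -0.0]
ft_force: [-0.4, 0.3, -3.5]
width: 63.7
```

```bash
python3 look.py f side|head -c 0 2>/dev/null; python3 plan.py 531.9 -0.9 28 -10.13; python3 - <<'E'
from geo import *
im=load('f_side'); c=im['frame'][150:270,200:360,::-1]; cv2.imwrite('pics/c6.png',cv2.resize(c,(800,600),interpolation=cv2.INTER_CUBIC))
E
```

```text
t 5.93 pos [531.6  -0.7  28.1] yaw -10.13 tilt 0.04 F [-0.7  0.2 -3.7] w 63.6
[[0.3, 0.1, 0.1, 0.0007, 0.0001, 0.0]]Exception ignored on flushing sys.stdout:
BrokenPipeError: [Errno 32] Broken pipe
```

View pics/c6.png

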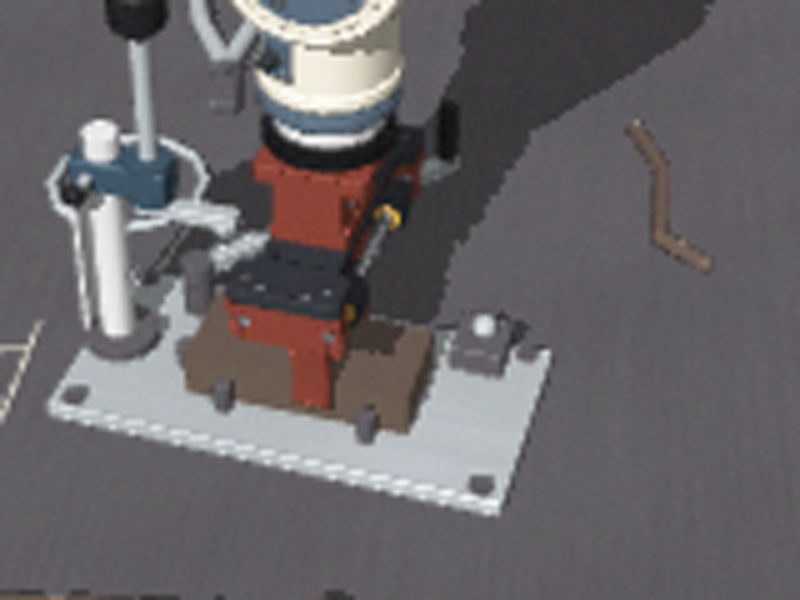

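The riser is in the nest between the studs at crop (222,393) and (366,424). I'll settle it and release.

move_arm([
  [0,0,1,0,0,0],
  [0,0,1,0,0,0],
  [0,0,0,0,0,0],
])

```text
t: 6.18
ee_pos: [532.2, -0.7, 28.3]
orientation: [3.129, -0.276, 0.002]
ft_force: [-0.7, 0.3, -4.1]
width: 63.8
```

move_arm([
  [0,0,0,0,0,0],
  [0,0,0,0,0,0],
  [0,0,0,0,0,0],
], hand=-1)

```text
t: 6.43
ee_pos: [534.2, -0.8, 29.7]
orientation: [3.129, -0.276, 0.009]
ft_force: [0.2, -0.2, 0.1]
width: 80.2
```

```bash
python3 plan.py 531.9 -0.9 100 -10.13
```

```text
t 6.43 pos [534.2  -0.8  29.7] yaw -10.09 tilt 0.32 F [ 0.2 -0.2  0.1] w 80.2
[[-0.9, 0.3, -35.2, 0.0, -0.0028, 0.0004],[-1.0, 0.3, -35.2, 0.0, -0.0028, 0.0004]]
```

move_arm([
  [-1,0,-12,0,-0.003,0],
  [-2,0,-20,0,0,0],
  [-8,0,-25,0,0,0],
  [-20,0,-25,0,0,0],
  [-25,0,-20,0,0,0],
])

```text
t: 6.85
ee_pos: [481.0, 8.7, 132.2]
orientation: [3.129, -0.278, 0.004]
ft_force: [0.4, 0.3, 1.3]
width: 88.0
```

move_arm([
  [-32,0,-25,0,0,0],
  [-32,0,-35,0,0,0],
  [-25,0,-35,0,0,0],
  [0,0,-30,0,0,0],
  [0,0,-20,0,0,0],
], hand=1)

```text
t: 7.27
ee_pos: [389.9, 24.3, 275.6]
orientation: [3.129, -0.278, 0.002]
ft_force: [1.2, -0.6, -0.1]
width: 58.4
```

```bash
python3 look.py g side top|head -c 0 2>/dev/null; cat > nest.py <<'E'
import sys
from geo import *
tag,zb,zt=sys.argv[1],float(sys.argv[2]),float(sys.argv[3])
x0=[float(k) for k in sys.argv[4:7]] or [543,-2.9,-10.13]
C={'side':((543.7,-3.6),None),'top':((542.3,-2.15),None)}
for v in ('top','side'):
    try: im=load(f'{tag}_{v}')
    except Exception: continue
    u,w=proj(im,(x0[0],x0[1],(zb+zt)/2))
    ch=rb(im); f=im['frame'].astype(int)
    try: c,a=boxfit(im,ch,8,(u-48,w-45,u+48,w+45),x0[:2],x0[2],140,64,zb,zt,use=(1,1,1,1))
    except Exception as e: print(v,e); continue
    o=np.array(C[v][0]); r=np.radians(-10.13); d=c-o
    print(v,c.round(2),round(a,2),'rel nest: x %.2f y %.2f yaw %.2f'%(d@[np.cos(r),np.sin(r)],d@[-np.sin(r),np.cos(r)],a+10.13))
E
python3 nest.py g 12 42; python3 plan.py 531 -1 300 -10.13|head -1
python3 - <<'E'
from geo import *
im=load('g_side'); c=im['frame'][150:270,200:360,::-1]; cv2.imwrite('pics/c7.png',cv2.resize(c,(800,600),interpolation=cv2.INTER_CUBIC))
E
```

```text
edges [(0.18, -0.35, 41, False), None, (-0.76, -0.17, 101, False), (-0.73, 0.06, 86, False)]
top [543.21  -1.82] -8.71 rel nest: x 0.84 y 0.48 yaw 1.42
  edges [(-0.87, 0.97, 40, False), (-0.86, 0.31, 41, True), (-0.5, -0.34, 134, True), (-0.51, 0.3, 154, False)]
side [546.51  -3.07] -8.65 rel nest: x 2.67 y 1.02 yaw 1.48
t 7.37 pos [392.   24.3 276.3] yaw -10.17 tilt 0.31 F [0.5 0.3 0.2] w 50.0Exception ignored on flushing sys.stdout:
BrokenPipeError: [Errno 32] Broken pipe
```

View pics/c7.png

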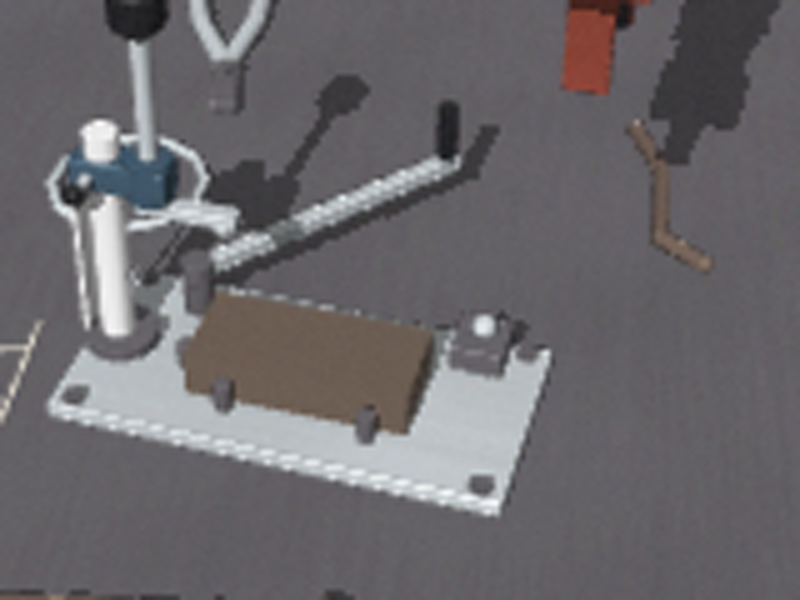

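View pics/g_top.png

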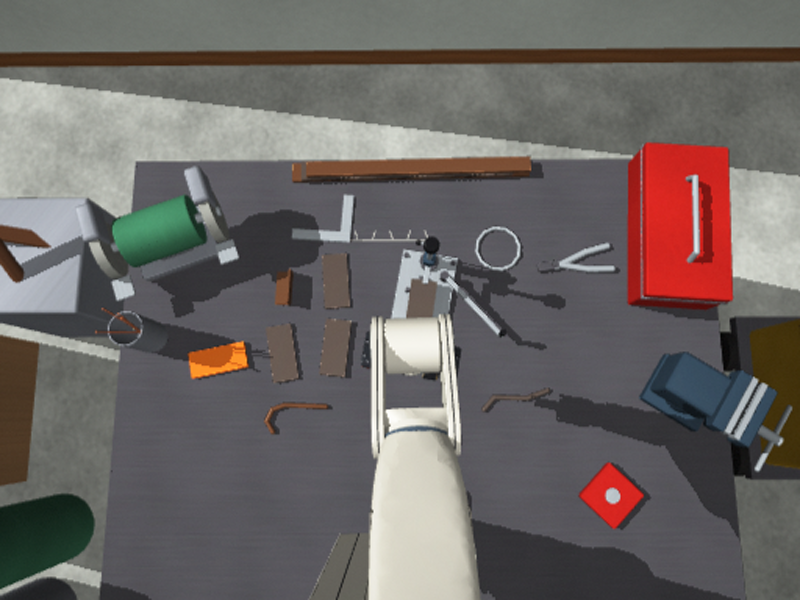

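The riser shows about 1.4° of yaw and +1.5 mm in x after release. I'll regrip it squarely and re-seat it.

move_arm([
  [32,0,35,0,0,0],
  [36,0,38,0,0,0],
  [34,0,38,0,0,0],
  [24,0,35,0,0,0],
  [10,0,25,0,0,0],
], hand=-1)

```text
t: 7.78
ee_pos: [519.7, 2.7, 124.6]
orientation: [-3.126, 0.277, -0.044]
ft_force: [-0.9, 0.2, 0.6]
width: 80.0
```

```bash
python3 plan.py 532 -0.5 60 -10.13
```

```text
t 7.78 pos [519.7   2.7 124.6] yaw -10.12 tilt 1.62 F [-0.9  0.2  0.6] w 80.0
[[5.4, 0.7, 32.4, -0.0027, -0.0139, 0.0002],[5.9, 0.6, 32.4, -0.0027, -0.0139, 0.0002]]
```

move_arm([
  [0,0.5,10,-0.002,-0.013,0],
  [2,0,20,0,-0.006,0],
  [2,0,15,0,0,0],
  [0,0,5,0,0,0],
  [0,0,0,0,0,0],
])

```text
t: 8.2
ee_pos: [520.8, 0.4, 58.7]
orientation: [-3.128, 0.28, 0.012]
ft_force: [0.2, 0.1, -0.6]
width: 87.7
```

```bash
python3 plan.py 532 -0.5 28 -10.13
```

```text
t 8.20 pos [5.208e+02 4.000e-01 5.870e+01] yaw -10.22 tilt 0.43 F [ 0.2  0.1 -0.6] w 87.7
[[11.4, -1.0, 30.6, -0.0009, 0.0074, -0.0016]]
```

move_arm([
  [6,-0.8,12,0,0.006,-0.001],
  [4,0,10,0,0,0],
  [1,0,5,0,0,0],
  [0,0,0,0,0,0],
])

```text
t: 8.53
ee_pos: [531.5, -0.8, 30.4]
orientation: [-3.128, 0.278, 0.003]
ft_force: [-0.2, 0.5, -0.5]
width: 87.8
```

```bash
python3 plan.py 532 -0.5 27 -10.13
```

```text
t 8.53 pos [531.5  -0.8  30.4] yaw -10.17 tilt 0.12 F [-0.2  0.5 -0.5] w 87.8
[[0.5, -0.4, 3.4, -0.0008, 0.002, -0.0006]]
```

move_arm([
  [0,-0.4,3,0,0.002,0],
  [0,0,0,0,0,0],
  [0,0,0,0,0,0],
  [0,0,0,0,0,0],
  [0,0,0,0,0,0],
], hand=1)

```text
t: 8.95
ee_pos: [531.9, -0.3, 29.0]
orientation: [-3.128, 0.278, -0.004]
ft_force: [0.2, 0.2, -3.7]
width: 64.1
```

```bash
python3 plan.py 532 -0.5 27 -10.13;  python3 look.py h side >/dev/null; python3 nest.py h 12 42;python3 ends.py h_side 532 -0.5 27 -10.13 18 22 26 30 34 38
```

```text
t 8.95 pos [ 5.319e+02 -3.000e-01  2.900e+01] yaw -10.16 tilt 0.14 F [ 0.2  0.2 -3.7] w 64.1
[[0.1, 0.2, 2.0, -0.0011, -0.0022, -0.0005]]
  edges [(-0.99, -0.63, 41, False), (-1.01, -0.58, 42, True), (-2.38, -0.99, 133, True), (-3.17, 3.75, 53, False)]
side [546.68  -0.8 ] -7.58 rel nest: x 2.44 y 3.28 yaw 2.55
[[ 18.   -58.    83.25  12.62]
 [ 22.   -58.75  83.    12.12]
 [ 26.   -59.5   82.75  11.62]
 [ 30.   -60.25  83.75  11.75]
 [ 34.   -61.5   83.75  11.12]
 [ 38.   -62.25  83.25  10.5 ]]
```

move_arm([
  [-1.6,0,0,0,0,0],
  [0,0,0.5,0,0,0],
  [0,0,0.5,0,0,0],
])

```text
t: 9.25
ee_pos: [529.8, 0.0, 28.8]
orientation: [-3.128, 0.278, -0.003]
ft_force: [-1.5, -0.4, 5.3]
width: 63.8
```

```bash
python3 plan.py 532 -0.5 27 -10.13
```

```text
t 9.25 pos [529.8   0.   28.8] yaw -10.17 tilt 0.12 F [-1.5 -0.4  5.3] w 63.8
[[2.2, 0.2, 1.8, -0.0011, -0.0018, -0.0006]]
```

move_arm([
  [0,0,0,0,0,0],
  [0,0,0,0,0,0],
], hand=-1)

```text
t: 9.42
ee_pos: [530.2, 0.0, 29.4]
orientation: [-3.128, 0.278, -0.005]
ft_force: [0.0, -0.3, 0.2]
width: 74.2
```

move_arm([
  [0,0,-6,0,0,0],
  [-1,0,-15,0,0,0],
  [-8,0,-25,0,0,0],
  [-20,0,-25,0,0,0],
  [-25,0,-25,0,0,0],
])

```text
t: 9.83
ee_pos: [477.4, 9.2, 125.8]
orientation: [-3.128, 0.28, 0.001]
ft_force: [-0.5, 0.3, 0.4]
width: 87.9
```

move_arm([
  [-30,0,-30,0,0,0],
  [-30,0,-35,0,0,0],
  [-20,0,-35,0,0,0],
  [0,0,-35,0,0,0],
  [0,0,-15,0,0,0],
], hand=1)

```text
t: 10.25
ee_pos: [394.0, 23.4, 278.4]
orientation: [-3.128, 0.279, 0.003]
ft_force: [2.3, -0.3, 0.9]
width: 57.8
```

```bash
python3 look.py i side top>/dev/null; python3 nest.py i 12 42;python3 plan.py 641.4 -20.5 300 -10.13;python3 ends.py i_side 530 0 27 -10.13 14 16 18 22 
```

```text
edges [(0.08, 1.88, 41, False), None, (-0.73, -0.38, 89, False), (-0.77, 0.39, 75, False)]
top [540.93  -1.17] -8.76 rel nest: x -1.52 y 0.72 yaw 1.37
  edges [(-0.77, 1.22, 39, False), (-0.75, -0.36, 41, True), (-0.67, -0.33, 134, True), (-0.67, 0.33, 153, False)]
side [544.29  -2.57] -8.95 rel nest: x 0.40 y 1.12 yaw 1.18
t 10.35 pos [394.9  23.3 277.4] yaw -10.20 tilt 0.06 F [-0.3  0.4 -0.4] w 50.1
[[35.8, -0.1, -3.3, -0.0001, 0.0001, -0.0002],[35.8, -0.1, -3.3, -0.0001, 0.0001, -0.0002],[35.8, -0.1, -3.2, -0.0001, 0.0001, -0.0002],[35.8, -0.1, -3.2, -0.0001, 0.0001, -0.0002],[35.8, -0.1, -3.2, -0.0001, 0.0001, -0.0002]]
[[35.8, -0.0, -3.2, -0.0001, 0.0001, -0.0002],[35.8, -0.0, -3.2, -0.0001, 0.0001, -0.0002]]
[[ 14.   -56.5   82.5   13.  ]
 [ 16.   -57.75  82.5   12.38]
 [ 18.   -58.25  82.5   12.12]
 [ 22.   -58.5   83.    12.25]]
```

```bash
python3 - <<'E'
from geo import *
im=load('i_side'); c=im['frame'][200:255,205:315,::-1]; cv2.imwrite('pics/c8.png',cv2.resize(c,(800,400),interpolation=cv2.INTER_LANCZOS4))
r=np.radians(-10.13);ex=np.array([np.cos(r),np.sin(r),0]);ey=np.array([-ex[1],ex[0],0]); o=np.array([543.7,-3.6,0])
for n,x,y,z in (('far-left top',70,32,42),('near-left top',-70,32,42),('near-left bot',-70,32,12),('far-left bot',70,32,12),('near-right top',-70,-32,42),('far-right top',70,-32,42)):
    uv=proj(im,o+ex*x+ey*y+[0,0,z]); print(n,uv.round(2),'crop',((uv-[205,200]+.5)*800/110).round())
E
```

```text
far-left top [236.72 220.03] crop [234. 149.]
near-left top [281.38 229.45] crop [559. 218.]
near-left bot [281.18 236.88] crop [558. 272.]
far-left bot [237.24 227.39] crop [238. 203.]
near-right top [287.01 215.81] crop [600. 119.]
far-right top [244.05 207.22] crop [288.  56.]
```

View pics/c8.png

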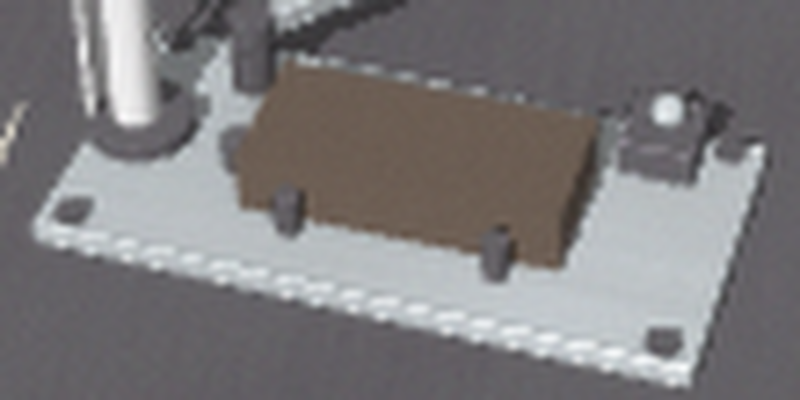

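Both views agree that the riser sits about 1.2° anticlockwise of the plate, so the jaws' true yaw is offset by that much. I'll regrip it and turn it.

move_arm([
  [30,0,35,0,0,0],
  [34,0,38,0,0,0],
  [34,0,36,0,0,0],
  [20,0,30,0,0,0],
  [6,0,15,0,0,0],
], hand=-1)

```text
t: 10.77
ee_pos: [512.0, 3.0, 134.7]
orientation: [-3.127, 0.277, -0.025]
ft_force: [-0.1, 0.2, -0.0]
width: 80.0
```

```bash
python3 plan.py 530.5 -0.5 58 -10.13
```

```text
t 10.77 pos [512.    3.  134.7] yaw -10.15 tilt 0.93 F [-0.1  0.2 -0. ] w 80.0
[[8.8, 0.3, 38.5, -0.002, -0.0078, -0.0001],[9.1, 0.2, 38.4, -0.002, -0.0078, -0.0001]]
```

move_arm([
  [6,0.3,14,-0.002,-0.01,0],
  [6,0,22,0,-0.004,0],
  [4,0,20,0,0,0],
  [0,0,8,0,0,0],
  [0,0,0,0,0,0],
])

```text
t: 11.18
ee_pos: [523.7, -1.0, 56.2]
orientation: [-3.128, 0.28, 0.023]
ft_force: [-0.4, 0.5, 0.4]
width: 87.6
```

```bash
python3 plan.py 530.5 -0.5 28 -10.13
```

```text
t 11.18 pos [523.7  -1.   56.2] yaw -10.22 tilt 0.85 F [-0.4  0.5  0.4] w 87.6
[[7.0, -1.7, 28.1, 0.0006, 0.0148, -0.0016]]
```

move_arm([
  [2,-1.2,10,0,0.013,-0.001],
  [2,0,10,0,0.003,0],
  [1,0,5,0,0,0],
  [0,0,0,0,0,0],
])

```text
t: 11.52
ee_pos: [527.1, -0.6, 29.7]
orientation: [3.128, -0.278, -0.002]
ft_force: [0.7, -0.1, -0.4]
width: 87.9
```

```bash
python3 plan.py 530.5 -0.5 28 -10.13
```

```text
t 11.52 pos [527.1  -0.6  29.7] yaw -10.16 tilt 0.10 F [ 0.7 -0.1 -0.4] w 87.9
[[3.3, -0.7, 1.7, 0.0011, 0.0013, -0.0006]]
```

move_arm([
  [1,-0.5,1,0,0.001,0],
  [0,0,0,0,0,0],
  [0,0,0,0,0,0],
  [0,0,0,0,0,0],
  [0,0,0,0,0,0],
], hand=1)

```text
t: 11.93
ee_pos: [529.4, -0.3, 30.8]
orientation: [3.128, -0.278, 0.004]
ft_force: [0.6, -0.0, -4.9]
width: 63.7
```

move_arm([
  [0,0,-0.5,0,0,0.01],
  [0,0,0,0,0,0.01],
  [0,0,0.5,0,0,0],
  [0,0,0,0,0,0],
])

```text
t: 12.27
ee_pos: [528.5, -0.2, 30.6]
orientation: [3.125, -0.313, 0.002]
ft_force: [0.3, 0.2, -3.7]
width: 63.7
```

```bash
python3 plan.py 530.5 -0.5 28 -11.3
```

```text
t 12.27 pos [ 5.285e+02 -2.000e-01  3.060e+01] yaw -11.44 tilt 0.07 F [ 0.3  0.2 -3.7] w 63.7
[[2.0, -0.1, 2.6, 0.0007, -0.0011, -0.0024]]
```

move_arm([
  [0.5,0,0.8,0,0,0],
  [0.5,0,0.8,0,0,0],
  [0,0,0.5,0,0,0],
])

```text
t: 12.52
ee_pos: [528.4, -0.2, 30.5]
orientation: [3.125, -0.312, -0.002]
ft_force: [-0.6, -0.9, -2.9]
width: 63.7
```

move_arm([
  [0,0,0,0,0,0],
  [0,0,0,0,0,0],
], hand=-1)

```text
t: 12.68
ee_pos: [529.2, -0.2, 31.1]
orientation: [3.125, -0.312, 0.001]
ft_force: [0.0, 0.1, 0.4]
width: 73.7
```

move_arm([
  [0,0,-6,0,0,0],
  [-1,0,-15,0,0,0],
  [-8,0,-25,0,0,0],
  [-20,0,-25,0,0,0],
  [-25,0,-25,0,0,0],
])

```text
t: 13.1
ee_pos: [477.6, 10.1, 127.5]
orientation: [3.125, -0.314, -0.003]
ft_force: [0.9, 0.3, 0.5]
width: 87.8
```

move_arm([
  [-30,0,-30,0,0,0],
  [-20,0,-35,0,0,0],
  [-10,0,-35,0,0,0],
  [0,0,-35,0,0,0],
  [0,0,-30,0,0,0],
], hand=1)

```text
t: 13.52
ee_pos: [410.3, 22.9, 298.4]
orientation: [3.124, -0.314, -0.011]
ft_force: [1.3, -0.2, -1.2]
width: 57.7
```

```bash
python3 look.py j side top>/dev/null; python3 nest.py j 12 42;python3 plan.py 641.4 -20.5 310 -10.13; 
```

```text
edges [(0.05, -0.77, 42, False), None, (0.55, -1.38, 49, False), (-0.2, 0.5, 35, False)]
top [539.67  -2.06] -10.09 rel nest: x -2.61 y -0.38 yaw 0.04
  edges [(-0.85, 0.8, 40, False), (-0.9, -0.58, 42, True), (-0.53, -0.04, 136, True), (-0.53, 0.03, 152, False)]
side [543.26  -3.11] -10.27 rel nest: x -0.52 y 0.40 yaw -0.14
t 13.62 pos [413.7  22.9 301. ] yaw -11.48 tilt 0.08 F [ 0.7 -0.1 -0.6] w 50.0
[[38.6, -0.5, -1.4, 0.0, -0.0002, -0.0039],[38.6, -0.3, -1.5, 0.0, -0.0002, -0.0039],[38.6, -0.2, -1.5, 0.0, -0.0002, -0.0039],[38.6, -0.0, -1.5, 0.0, -0.0002, -0.0039],[38.6, 0.1, -1.5, 0.0, -0.0002, -0.0039]]
[[38.6, 0.3, -1.5, 0.0, -0.0002, -0.0039]]
```

The riser is now at yaw about 0°, y +0.2 and x −0.5 to −1.5. Next, the knob.

move_arm([
  [30,0,-2,0,0,0],
  [38,0,-2,0,0,0],
  [38,0,-2,0,0,0],
  [38,0,-2,0,0,0],
  [38,0,-2,0,0,0],
], hand=1)

```text
t: 14.03
ee_pos: [591.2, -13.4, 312.1]
orientation: [-3.126, 0.311, -0.004]
ft_force: [-0.5, -0.4, 0.0]
width: 16.4
```

```bash
python3 plan.py 641.4 -20.5 300 -11
```

```text
t 14.03 pos [591.2 -13.4 312.1] yaw -11.35 tilt 0.14 F [-0.5 -0.4  0. ] w 16.4
[[25.3, -1.4, 6.1, -0.0003, -0.0012, -0.0031],[25.3, -1.4, 6.1, -0.0003, -0.0012, -0.0031]]
```

move_arm([
  [25,-1.4,3,0,-0.001,-0.003],
  [15,-1.4,5,0,-0.001,-0.003],
  [0,0,3,0,0,0],
  [0,0,0,0,0,0],
  [0,0,0,0,0,0],
])

```text
t: 14.45
ee_pos: [637.5, -20.8, 294.7]
orientation: [-3.127, 0.304, 0.005]
ft_force: [0.2, -0.5, 0.4]
width: 0.4
```

```bash
python3 plan.py 641.4 -20.5 280 -11
```

```text
t 14.45 pos [637.5 -20.8 294.7] yaw -11.12 tilt 0.18 F [ 0.2 -0.5  0.4] w 0.4
[[3.8, -1.1, 14.7, 0.0001, 0.0031, -0.0021]]
```

move_arm([
  [3,-1,8,0,0.003,-0.002],
  [0.5,0,10,0,0,0],
  [0,0,12,0,0,0],
  [0,0,12,0,0,0],
  [0,0,0,0,0,0],
])

```text
t: 14.87
ee_pos: [639.3, -20.0, 251.3]
orientation: [3.127, -0.3, 0.007]
ft_force: [-0.3, -0.9, 4.4]
width: 0.6
```

```bash
python3 plan.py 641.4 -20.5 210 -11;  python3 look.py k side>/dev/null; python3 - <<'E'
from geo import *
im=load('k_side'); c=im['frame'][100:260,160:360,::-1]; cv2.imwrite('pics/c9.png',cv2.resize(c,(750,600),interpolation=cv2.INTER_CUBIC))
E
```

```text
t 14.87 pos [639.3 -20.  251.3] yaw -10.95 tilt 0.26 F [-0.3 -0.9  4.4] w 0.6
[[1.0, 0.0, 20.7, 0.0, -0.0023, 0.0004],[1.0, 0.0, 20.6, 0.0, -0.0023, 0.0004]]
```

View pics/c9.png

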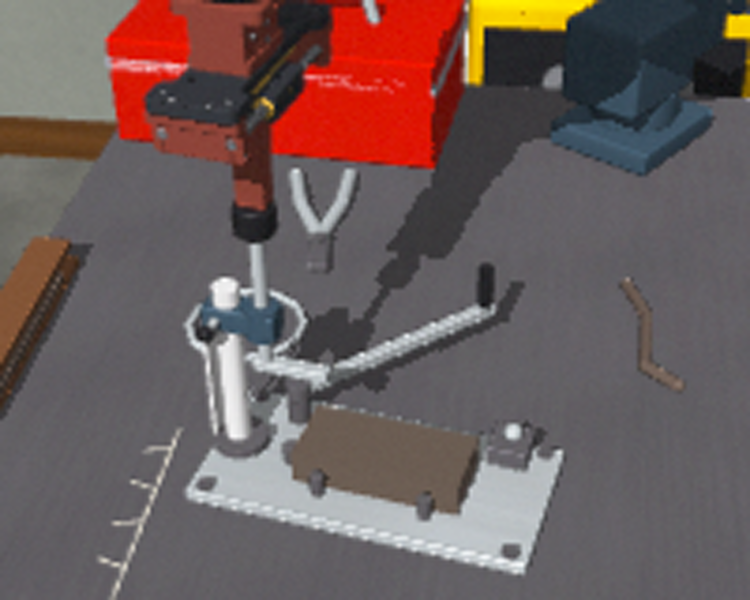

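The fingers are centred on the knob at crop (254,222) and the spindle is partly down. Carrying on to contact.

move_arm([
  [0.7,0,10,0,-0.002,0],
  [0.5,0,10,0,0,0],
  [0,0,10,0,0,0],
  [0,0,8,0,0,0],
  [0,0,4,0,0,0],
])

```text
t: 15.33
ee_pos: [640.4, -20.1, 213.7]
orientation: [3.127, -0.299, 0.007]
ft_force: [-2.2, -1.0, 6.9]
width: 0.2
```

```bash
python3 plan.py 641.4 -20.5 200 -11
```

```text
t 15.33 pos [640.4 -20.1 213.7] yaw -10.94 tilt 0.26 F [-2.2 -1.   6.9] w 0.2
[[1.0, 0.2, 13.7, -0.0003, -0.0045, 0.0011]]
```

move_arm([
  [0.3,0,5,0,-0.001,0],
  [0,0,4,0,0,0],
  [0,0,4,0,0,0],
  [0,0,3,0,0,0],
])

```text
t: 15.67
ee_pos: [640.4, -20.1, 200.5]
orientation: [3.127, -0.299, 0.007]
ft_force: [-2.9, -0.4, 7.4]
width: 0.4
```

move_arm([
  [0,0,2,0,0,0],
  [0,0,2,0,0,0],
])

```text
t: 15.83
ee_pos: [640.5, -20.0, 200.2]
orientation: [3.127, -0.299, 0.009]
ft_force: [-6.4, -0.7, 17.1]
width: 0.5
```

move_arm([
  [0,0,1.5,0,0,0],
  [0,0,1.5,0,0,0],
  [0,0,1.5,0,0,0],
  [0,0,1.5,0,0,0],
  [0,0,1.5,0,0,0],
])

```text
t: 16.25
ee_pos: [640.4, -20.1, 200.3]
orientation: [3.127, -0.299, 0.014]
ft_force: [-2.7, 0.2, 10.1]
width: 0.4
```

move_arm([
  [0,0,1.5,0,0,0],
  [0,0,1.5,0,0,0],
  [0,0,1.5,0,0,0],
  [0,0,1.5,0,0,0],
  [0,0,1.5,0,0,0],
])

```text
t: 16.67
ee_pos: [640.4, -20.1, 200.3]
orientation: [3.127, -0.299, 0.018]
ft_force: [-4.8, -0.5, 9.4]
width: 0.6
```

```bash
python3 plan.py 641.4 -20.5 285 -11;  python3 look.py l side>/dev/null; python3 - <<'E'
from geo import *
im=load('l_side'); c=im['frame'][100:260,160:360,::-1]; cv2.imwrite('pics/c10.png',cv2.resize(c,(750,600),interpolation=cv2.INTER_CUBIC))
E
```

```text
t 16.67 pos [640.4 -20.1 200.3] yaw -10.91 tilt 0.67 F [-4.8 -0.5  9.4] w 0.6
[[0.7, 0.1, -28.2, -0.0003, -0.0039, 0.0005],[0.6, 0.1, -28.2, -0.0003, -0.0039, 0.0005],[0.5, 0.1, -28.2, -0.0003, -0.0039, 0.0005]]
```

View pics/c10.png

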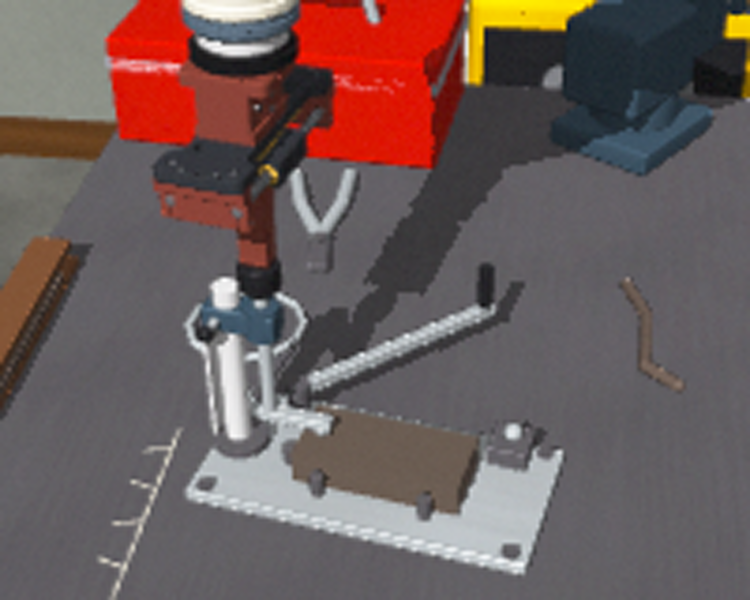

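The foot rests on the bare riser at crop (318,424). TCP stalled at 200.3, so travel is about 0.073, and it has been held for about 1 s. Letting it up.

move_arm([
  [0,0,-10,0,-0.004,0],
  [0,0,-20,0,-0.004,0],
  [0,0,-22,0,-0.003,0],
  [0,0,-25,0,0,0],
  [0,0,-25,0,0,0],
])

```text
t: 17.13
ee_pos: [638.6, -19.8, 303.2]
orientation: [-3.126, 0.299, 0.006]
ft_force: [0.2, -0.6, 0.1]
width: 0.4
```

move_arm([
  [0,0,-20,0,0,0],
  [-25,0,-10,0,0,0],
  [-35,-10,0,0,0,0],
  [-35,-20,0,0,0,0],
  [-35,-25,0,0,0,0],
], hand=-1)

```text
t: 17.55
ee_pos: [524.8, 55.8, 340.3]
orientation: [-3.125, 0.309, -0.012]
ft_force: [0.4, 1.5, 0.3]
width: 30.4
```

```bash
python3 look.py m side top>/dev/null; sed -i "s/r=38 if t=='a_top'/r=38 if t[-1]=='p'/" meas.py; python3 meas.py m|grep -v edges;python3 nest.py m 12 42; python3 plan.py 441.4 209.8 100 -7
```

```text
m_top p1 [621.34 210.82] 4.26
m_top p4 [451.09 209.07] -6.11
m_top p2 [437.67 341.66] 9.7
m_top riser division by zero
guess [555.55333932  -3.86169615]
m_top division by zero
m_side p1 [622.19 210.71] 4.51
m_side p4 [451.87 208.17] -5.98
m_side p2 [439.  340.8] 9.75
m_side riser division by zero
guess [542.30183503  31.17526771]
m_side fixture rect [541.46  32.32] -10.324210879663037 origin [534.08  33.66]
top division by zero
  edges [(-0.9, 1.08, 40, False), (-0.89, -0.6, 41, True), (-0.54, -0.06, 135, True), (-0.48, 0.05, 152, False)]
side [543.28  -3.14] -10.25 rel nest: x -0.50 y 0.38 yaw -0.12
t 17.65 pos [522.1  58.6 340.2] yaw -11.01 tilt 0.34 F [-0.3  0.4  0.5] w 38.3
[[-13.7, -16.5, 30.0, -0.0003, -0.0007, -0.0087],[-13.5, -16.7, 30.0, -0.0003, -0.0007, -0.0087],[-13.3, -16.8, 30.0, -0.0003, -0.0007, -0.0087],[-13.2, -16.9, 30.0, -0.0003, -0.0007, -0.0087],[-13.0, -17.1, 30.0, -0.0003, -0.0007, -0.0087]]
[[-12.8, -17.2, 30.0, -0.0003, -0.0007, -0.0087],[-12.7, -17.3, 30.0, -0.0003, -0.0007, -0.0087],[-12.5, -17.4, 30.0, -0.0003, -0.0007, -0.0087]]
```

View pics/m_top.png

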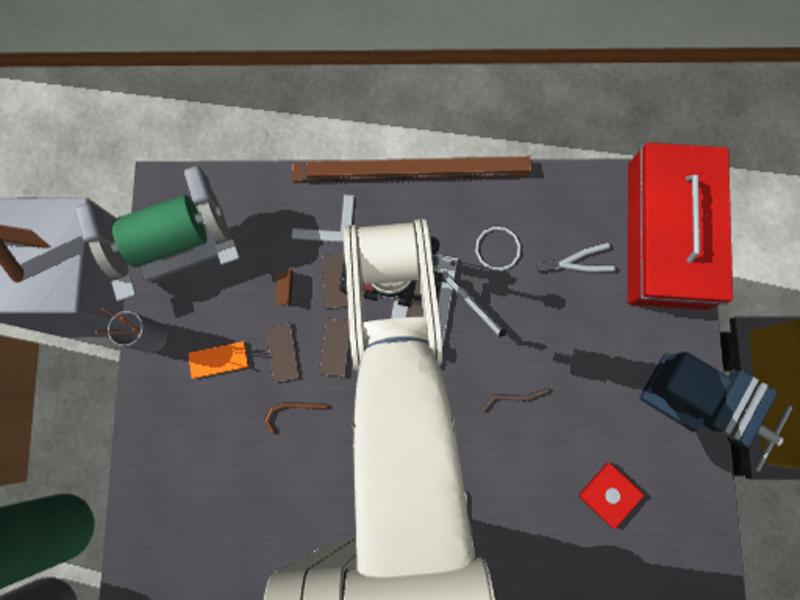

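Packers p1, p4 and p2 haven't moved and the riser is stable. Going for p4 (12 mm).

move_arm([
  [-13.5,-17,25,0,0,-0.009],
  [-15,-19,33,0,0,-0.009],
  [-15,-19,33,0,0,-0.009],
  [-15,-19,33,0,0,-0.009],
  [-15,-19,33,0,0,-0.009],
], hand=-1)

```text
t: 18.07
ee_pos: [473.2, 165.5, 187.3]
orientation: [-3.126, 0.232, -0.044]
ft_force: [0.1, 0.3, -0.3]
width: 71.5
```

```bash
python3 plan.py 441.5 209.6 70 -6.8
```

```text
t 18.07 pos [473.2 165.5 187.3] yaw -8.49 tilt 1.64 F [ 0.1  0.3 -0.3] w 71.5
[[-10.3, -9.5, 29.1, -0.0021, -0.0068, -0.0073],[-10.0, -9.6, 29.2, -0.0021, -0.0068, -0.0073],[-9.7, -9.7, 29.2, -0.0021, -0.0068, -0.0073],[-9.4, -9.9, 29.3, -0.0021, -0.0068, -0.0073]]
```

move_arm([
  [-6,-8,26,-0.004,-0.014,-0.008],
  [-8,-10,30,-0.004,-0.01,-0.008],
  [-8,-10,28,0,0,-0.008],
  [-6,-6,15,0,0,-0.004],
  [0,0,0,0,0,0],
])

```text
t: 18.48
ee_pos: [444.5, 205.9, 77.6]
orientation: [3.132, -0.179, -0.011]
ft_force: [-0.3, -0.9, 0.3]
width: 87.8
```

```bash
python3 plan.py 441.5 209.6 30 -6.8
```

```text
t 18.48 pos [444.5 205.9  77.6] yaw -6.54 tilt 0.47 F [-0.3 -0.9  0.3] w 87.8
[[-1.5, -1.8, 23.8, 0.0022, 0.0034, 0.0023],[-1.6, -1.7, 23.8, 0.0022, 0.0034, 0.0023]]
```

move_arm([
  [-1.5,-1.8,18,0.003,0.005,0.003],
  [-1.5,-1.5,20,0,0,0],
  [0,0,8,0,0,0],
  [0,0,0,0,0,0],
])

```text
t: 18.82
ee_pos: [444.3, 209.6, 31.5]
orientation: [3.135, -0.182, -0.001]
ft_force: [0.8, 0.1, -0.6]
width: 87.7
```

```bash
python3 plan.py 441.5 209.6 3 -6.8;python3 look.py n side>/dev/null; python3 - <<'E'
from geo import *
im=load('n_side'); c=im['frame'][200:360,200:400,::-1]; cv2.imwrite('pics/c11.png',cv2.resize(c,(750,600),interpolation=cv2.INTER_CUBIC))
E
```

```text
t 18.82 pos [444.3 209.6  31.5] yaw -6.66 tilt 0.05 F [ 0.8  0.1 -0.6] w 87.7
[[-2.8, 0.3, 28.5, 0.0008, 0.0003, 0.0025]]
```

View pics/c11.png

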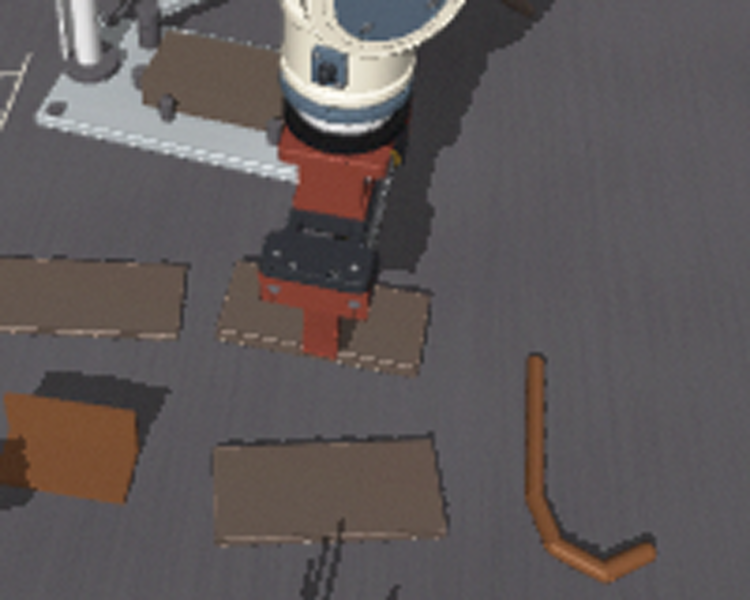

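The fingers straddle p4 at crop (320,335). Descending.

move_arm([
  [-2,0,10,0,0,0.002],
  [-0.5,0,9,0,0,0],
  [0,0,4,0,0,0],
  [0,0,1,0,0,0],
])

```text
t: 19.2
ee_pos: [445.5, 210.3, 9.7]
orientation: [-3.133, 0.188, -0.01]
ft_force: [-0.1, 1.1, -0.3]
width: 87.9
```

```bash
python3 plan.py 441.5 209.6 3 -6.8
```

```text
t 19.20 pos [445.5 210.3   9.7] yaw -6.89 tilt 0.39 F [-0.1  1.1 -0.3] w 87.9
[[-4.0, 1.2, 6.7, -0.0029, -0.0061, -0.0015]]
```

move_arm([
  [-2.5,1,3,-0.003,-0.006,-0.001],
  [0,0,3,0,0,0],
  [0,0,0,0,0,0],
])

```text
t: 19.45
ee_pos: [443.1, 209.5, 3.4]
orientation: [3.136, -0.187, 0.0]
ft_force: [0.4, 0.5, -0.5]
width: 87.4
```

```bash
python3 plan.py 441.5 209.6 3 -6.8
```

```text
t 19.45 pos [443.1 209.5   3.4] yaw -6.83 tilt 0.01 F [ 0.4  0.5 -0.5] w 87.4
[[-1.6, 0.1, 0.4, 0.0001, -0.0, -0.0005]]
```

move_arm([
  [0,0,0,0,0,0],
  [0,0,0.3,0,0,0],
  [0,0,0,0,0,0],
  [0,0,0,0,0,0],
  [0,0,0,0,0,0],
], hand=1)

```text
t: 19.87
ee_pos: [443.2, 209.6, 3.3]
orientation: [3.136, -0.187, 0.0]
ft_force: [0.6, -0.5, -2.7]
width: 63.5
```

```bash
python3 plan.py 441.5 209.6 3 -6.8;python3 look.py n2 side>/dev/null; P=$(python3 -c "
from workcell import ctrl
o=ctrl.get_obs(); print(*o['ee_pos'].round(2))"); python3 ends.py n2_side $P -6.3 2 3 4 6 8 10
```

```text
t 19.87 pos [443.2 209.6   3.3] yaw -6.81 tilt 0.02 F [ 0.6 -0.5 -2.7] w 63.5
[[-1.7, 0.2, 0.3, 0.0001, -0.0003, -0.0002]]
[[  2.   -61.25 109.75  24.25]
 [  3.   -61.5  109.75  24.12]
 [  4.   -61.5  109.75  24.12]
 [  6.   -61.5  109.75  24.12]
 [  8.   -61.75 109.75  24.  ]
 [ 10.   -62.25 109.75  23.75]]
```

move_arm([
  [0,0,-15,0,0,0],
  [0,0,-25,0,0,0],
  [-4,5,-25,0,0,0.005],
  [-8,15,-12,0,0,0.01],
  [-8,25,0,0,0,0.01],
])

```text
t: 20.33
ee_pos: [416.4, 168.3, 80.2]
orientation: [3.131, -0.223, -0.007]
ft_force: [1.0, 0.5, -8.6]
width: 63.5
```

```bash
python3 plan.py 405 21.7 80 -11.4
```

```text
t 20.33 pos [416.4 168.3  80.2] yaw -8.14 tilt 0.29 F [ 1.   0.5 -8.6] w 63.5
[[2.4, 36.7, 0.1, 0.0007, 0.0011, 0.0142],[2.9, 36.7, 0.1, 0.0007, 0.0011, 0.0142],[3.4, 36.6, 0.1, 0.0007, 0.0011, 0.0142],[3.9, 36.6, 0.1, 0.0007, 0.0011, 0.0142]]
```

move_arm([
  [2,32,0,0,0.001,0.014],
  [3,34,0,0,0.001,0.014],
  [3,34,0,0,0.001,0.014],
  [3,22,0,0,0.001,0.01],
  [0,4,0,0,0,0],
])

```text
t: 20.75
ee_pos: [400.0, 36.2, 80.0]
orientation: [3.123, -0.302, -0.01]
ft_force: [0.1, 0.4, -7.6]
width: 63.8
```

```bash
python3 look.py o side top>/dev/null;python3 plan.py 405 21.7 62 -11.4; P=$(python3 -c "
from workcell import ctrl
o=ctrl.get_obs(); print(*o['ee_pos'].round(2))"); Z=$(python3 -c "
from workcell import ctrl
z=ctrl.get_obs()['ee_pos'][2]; print(*[round(z+k,1) for k in (-2,0,2,4,6)])"); python3 ends.py o_side $P -10.5 $Z
python3 - <<'E'
from geo import *
im=load('o_side'); c=im['frame'][150:270,200:360,::-1]; cv2.imwrite('pics/c12.png',cv2.resize(c,(800,600),interpolation=cv2.INTER_CUBIC))
E
```

```text
t 20.85 pos [400.3  37.8  80. ] yaw -11.05 tilt 0.40 F [ 0.2 -0.3 -7.1] w 64.1
[[7.8, 14.9, 18.0, 0.0042, 0.0057, 0.0062]]
[[ 78.   -61.5  109.75  24.12]
 [ 80.   -62.5  109.75  23.62]
 [ 82.   -62.5  109.75  23.62]
 [ 84.   -62.5  109.75  23.62]
 [ 86.   -62.25 109.75  23.75]]
```

View pics/c12.png

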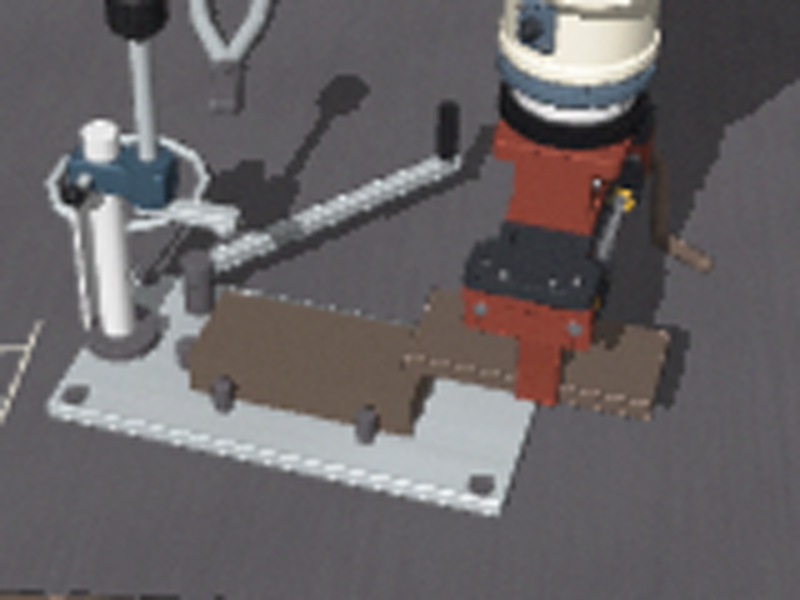

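p4 is held and level. I'll line it up and slide it in over the riser, under the foot.

move_arm([
  [5,12,8,0.004,0.005,0.006],
  [1,2,5,0,0,0],
  [0,0,3,0,0,0],
  [0,0,0,0,0,0],
])

```text
t: 21.18
ee_pos: [404.2, 25.3, 63.0]
orientation: [-3.125, 0.31, 0.001]
ft_force: [-0.6, -0.7, -7.3]
width: 63.0
```

```bash
python3 plan.py 533.8 -0.9 62 -11.4 5
```

```text
t 21.18 pos [404.2  25.3  63. ] yaw -11.33 tilt 0.06 F [-0.6 -0.7 -7.3] w 63.0
[[26.5, 0.0, 0.2, -0.0002, 0.0001, 0.0002],[26.5, 0.0, 0.2, -0.0002, 0.0001, 0.0002],[26.5, 0.0, 0.2, -0.0002, 0.0001, 0.0002],[26.5, 0.0, 0.2, -0.0002, 0.0001, 0.0002],[26.5, 0.0, 0.2, -0.0002, 0.0001, 0.0002]]
```

move_arm([
  [20,0,0,0,0,0],
  [28,0,0,0,0,0],
  [28,0,0,0,0,0],
  [24,0,0,0,0,0],
  [12,0,0,0,0,0],
])

```text
t: 21.6
ee_pos: [511.9, 8.6, 60.4]
orientation: [-3.127, 0.298, 0.018]
ft_force: [1.3, -0.3, -7.5]
width: 63.7
```

move_arm([
  [5,0,0,0,0,0],
  [0,0,0,0,0,0],
  [0,0,0,0,0,0],
])

```text
t: 21.85
ee_pos: [519.6, 10.1, 59.9]
orientation: [-3.127, 0.294, 0.016]
ft_force: [-0.9, 0.2, -8.3]
width: 63.7
```

```bash
python3 plan.py 533.8 -0.9 52 -11.4
```

```text
t 21.85 pos [519.6  10.1  59.9] yaw -10.76 tilt 0.59 F [-0.9  0.2 -8.3] w 63.7
[[16.1, 8.1, 7.8, 0.0005, 0.0102, 0.0112]]
```

move_arm([
  [8,7,0,0,0.01,0.01],
  [5,1,0,0,0,0],
  [0,0,0,0,0,0],
  [0,0,0,0,0,0],
])

```text
t: 22.18
ee_pos: [527.6, 0.1, 59.1]
orientation: [3.125, -0.309, -0.007]
ft_force: [-0.4, 0.6, -7.5]
width: 64.1
```

```bash
python3 plan.py 533.8 -0.9 52 -11.4
```

```text
t 22.18 pos [5.276e+02 1.000e-01 5.910e+01] yaw -11.30 tilt 0.26 F [-0.4  0.6 -7.5] w 64.1
[[6.3, -0.3, 7.1, 0.0014, 0.0042, 0.0018]]
```

move_arm([
  [4,0,3,0.001,0.004,0.002],
  [1.5,0,3,0,0,0],
  [0,0,0,0,0,0],
])

```text
t: 22.43
ee_pos: [532.6, -1.3, 52.8]
orientation: [3.126, -0.314, -0.001]
ft_force: [0.3, 0.4, -7.2]
width: 63.5
```

```bash
python3 plan.py 533.8 -0.9 46 -11.4; python3 look.py p side>/dev/null
python3 - <<'E'
from geo import *
im=load('p_side'); c=im['frame'][190:260,205:315,::-1]; cv2.imwrite('pics/c13.png',cv2.resize(c,(800,509),interpolation=cv2.INTER_CUBIC))
E
```

```text
t 22.43 pos [532.6  -1.3  52.8] yaw -11.46 tilt 0.03 F [ 0.3  0.4 -7.2] w 63.5
[[1.1, -0.6, 6.8, 0.0003, 0.0003, -0.001]]
```

View pics/c13.png

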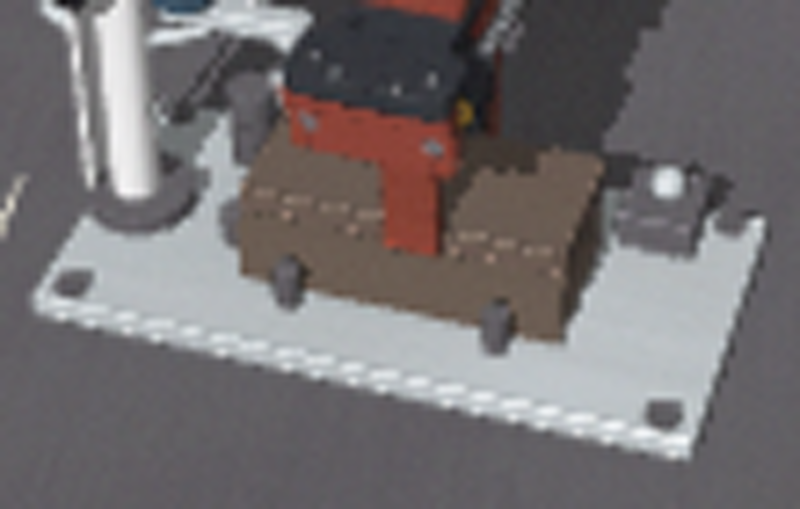

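move_arm([
  [0.8,-0.4,3,0,0,0],
  [0,0,2,0,0,0],
  [0,0,1,0,0,0],
  [0,0,0.5,0,0,0],
])

```text
t: 22.82
ee_pos: [533.3, -0.9, 45.6]
orientation: [3.126, -0.313, -0.001]
ft_force: [-0.2, -0.5, -6.2]
width: 64.0
```

```bash
python3 plan.py 533.8 -0.9 45.3 -11.4; python3 look.py q side>/dev/null
cat > flush.py <<'E'
# compare vertical edges of the stack in side view at several heights, on the +y face plane, at both ends
import sys
from geo import *
tag=sys.argv[1]; zs=[float(k) for k in sys.argv[2:]]
im=load(tag+'_side'); ch=rb(im).astype(np.float32)
r=np.radians(-10.2); ex=np.array([np.cos(r),np.sin(r),0]);ey=np.array([-ex[1],ex[0],0]); o=np.array([543.3,-3.1,0])
for z in zs:
    s=np.arange(-90,90,.25); v=[]
    for k in s:
        u,w=proj(im,o+ex*k+ey*32+[0,0,z]); v.append(cv2.getRectSubPix(ch,(1,1),(float(u),float(w)))[0,0])
    v=np.array(v); on=s[v>8]; print('z %.0f near %.2f far %.2f'%(z,on.min(),on.max()))
# same for far (-y) side top edge and left top edge handled by nest.py
E
python3 flush.py q 16 20 24 28 32 36 40 43 46 49 52; python3 nest.py q 42 54
```

```text
t 22.82 pos [533.3  -0.9  45.6] yaw -11.45 tilt 0.05 F [-0.2 -0.5 -6.2] w 64.0
[[0.5, -0.1, 0.3, 0.0004, 0.0008, -0.0009]]
z 16 near -70.75 far 69.25
z 20 near -71.75 far 69.00
z 24 near -72.00 far 69.00
z 28 near -73.00 far 69.25
z 32 near -74.75 far 69.75
z 36 near -75.75 far 70.25
z 40 near -76.25 far 70.25
z 43 near -76.50 far 69.00
z 46 near -78.00 far 68.50
z 49 near -78.75 far 68.25
z 52 near -80.25 far 68.00
  edges [(2.12, -2.53, 45, False), (1.78, 4.14, 43, True), (2.54, 2.04, 55, True), (1.89, 0.23, 65, False)]
side [540.58   3.51] -6.04 rel nest: x -4.32 y 6.45 yaw 4.09
```

```bash
python3 flush.py m 16 20 24 28 32 36 40 41.5 ; python3 - <<'E'
from geo import *
im=load('q_side'); c=im['frame'][190:260,205:315,::-1]; cv2.imwrite('pics/c14.png',cv2.resize(c,(800,509),interpolation=cv2.INTER_CUBIC))
E
```

```text
z 16 near -70.75 far 69.25
z 20 near -71.75 far 69.00
z 24 near -72.00 far 69.00
z 28 near -73.25 far 69.25
z 32 near -74.50 far 69.50
z 36 near -75.75 far 70.25
z 40 near -76.25 far 70.50
z 42 near -76.50 far 70.00
```

View pics/c14.png

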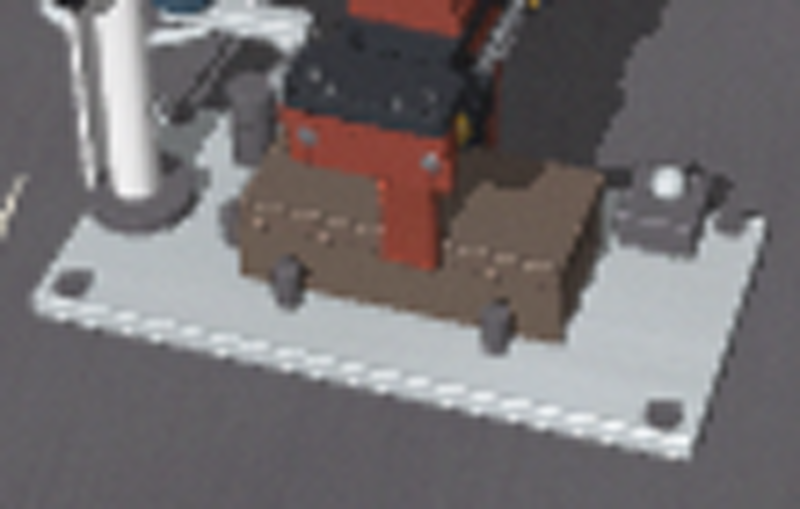

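move_arm([
  [1.3,0,0,0,0,0],
  [0,0,0,0,0,0],
  [0,0,0.8,0,0,0],
  [0,0,0.5,0,0,0],
])

```text
t: 23.2
ee_pos: [534.7, -1.2, 45.3]
orientation: [3.126, -0.313, -0.002]
ft_force: [-2.4, -1.0, 1.1]
width: 63.5
```

```bash
python3 plan.py 534.3 -0.9 45.3 -11.4; python3 look.py q2 side>/dev/null;  python3 flush.py q2  32 36 40 43 46 49 52
```

```text
t 23.20 pos [534.7  -1.2  45.3] yaw -11.44 tilt 0.06 F [-2.4 -1.   1.1] w 63.5
[[-0.4, -0.2, 0.0, 0.0004, 0.001, -0.0008]]
z 32 near -74.25 far 69.50
z 36 near -75.50 far 70.25
z 40 near -76.25 far 70.50
z 43 near -76.50 far 70.00
z 46 near -77.75 far 70.25
z 49 near -78.50 far 70.75
z 52 near -79.50 far 70.75
```

move_arm([
  [0,0,0,0,0,0],
  [0,0,0,0,0,0],
], hand=-1)

```text
t: 23.42
ee_pos: [536.3, -1.2, 46.4]
orientation: [3.126, -0.313, 0.004]
ft_force: [0.4, 0.3, -1.0]
width: 73.4
```

move_arm([
  [0,0,-6,0,0,0],
  [-1,0,-15,0,0,0],
  [-10,0,-25,0,0,0],
  [-20,0,-25,0,0,0],
  [-30,0,-25,0,0,0],
])

```text
t: 23.83
ee_pos: [480.3, 10.4, 144.0]
orientation: [-3.126, 0.315, -0.01]
ft_force: [-0.2, -0.3, 1.6]
width: 87.5
```

move_arm([
  [-30,-20,-10,0,0,0],
  [-25,-30,0,0,0,0],
  [0,-35,0,0,0,-0.03],
  [0,-35,0,0,0,-0.04],
  [0,-35,0,0,0,-0.04],
])

```text
t: 24.25
ee_pos: [451.9, 175.0, 163.8]
orientation: [-3.136, 0.152, -0.032]
ft_force: [0.8, -0.5, 0.4]
width: 88.1
```

```bash
python3 look.py r side top>/dev/null;  python3 flush.py r 32 36 40 43 46 49 52; python3 nest.py r 12 54; python3 nest.py r 42 54;  python3 meas.py r|grep -E 'p1|p2'; python3 plan.py 428.5 340 100 9
python3 - <<'E'
from geo import *
im=load('r_side'); c=im['frame'][190:260,205:315,::-1]; cv2.imwrite('pics/c15.png',cv2.resize(c,(800,509),interpolation=cv2.INTER_CUBIC))
E
```

```text
z 32 near -64.25 far 69.50
z 36 near -64.25 far 70.00
z 40 near -63.25 far 70.75
z 43 near -28.50 far 70.25
z 46 near -27.50 far 70.25
z 49 near -27.25 far 71.00
z 52 near -27.25 far 70.75
top division by zero
  edges [None, (-1.99, 24.29, 21, True), (-0.59, 0.25, 129, True), (-0.66, -0.61, 106, False)]
side [559.75  -6.14] -10.9 rel nest: x 16.25 y 0.32 yaw -0.77
top division by zero
  edges [(-0.18, 1.68, 39, False), None, (-0.03, 0.29, 47, True), (-0.1, -0.28, 94, False)]
side [543.02  -2.16] -11.49 rel nest: x -0.92 y 1.29 yaw -1.36
r_top p1 [620.72 211.77] 4.16
r_top p2 [438.15 341.05] 9.74
r_side p1 [622.2  210.72] 4.34
r_side p2 [439.01 340.79] 9.78
t 24.35 pos [453.6 177.9 164.1] yaw -5.32 tilt 1.32 F [1.2 0.4 0.7] w 87.8
[[-8.3, -31.8, 12.8, -0.0004, -0.0046, -0.05],[-6.6, -32.1, 12.8, -0.0004, -0.0046, -0.05],[-5.0, -32.4, 12.8, -0.0004, -0.0046, -0.05],[-3.3, -32.6, 12.8, -0.0004, -0.0046, -0.05],[-1.6, -32.8, 12.8, -0.0004, -0.0046, -0.05]]
```

View pics/c15.png

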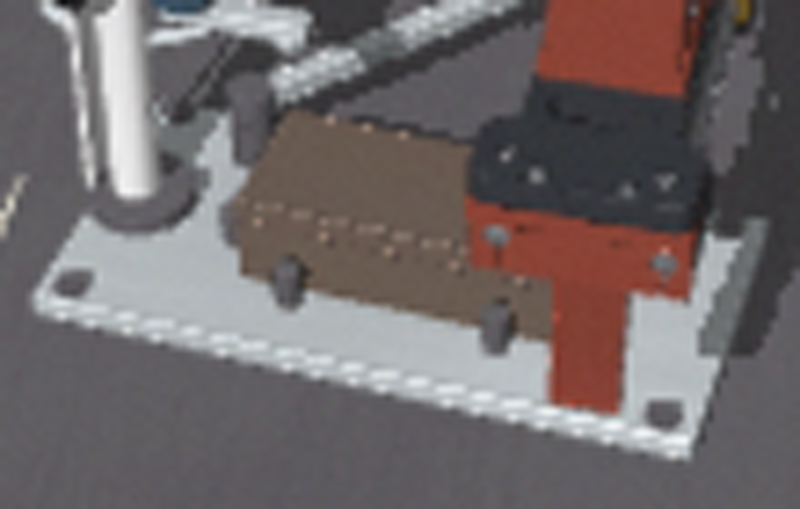

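View pics/r_top.png

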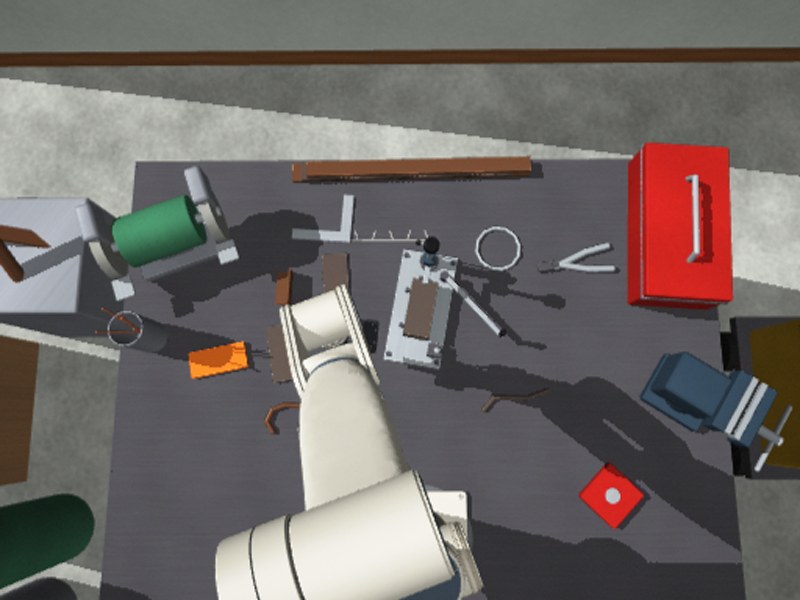

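```bash
sed -i "s/(u-48,w-45,u+48,w+45)/((u-48,w-45,u+48,w+45) if v=='side' else (u-26,w-30,u+26,w+26))/" nest.py; python3 nest.py r 42 54;python3 nest.py a 42 54; python3 - <<'E'
from geo import *
im=load('r_top'); c=im['frame'][150:240,235:305,::-1]; cv2.imwrite('pics/c16.png',cv2.resize(c,(467,600),interpolation=cv2.INTER_CUBIC))
E
```

```text
edges [(0.13, 0.19, 41, False), (0.13, 0.49, 50, True), (-0.91, -0.07, 127, False), (-0.91, 0.07, 127, False)]
top [540.28  -1.68] -10.68 rel nest: x -2.07 y 0.10 yaw -0.55
  edges [(-0.18, 1.68, 39, False), None, (-0.03, 0.29, 47, True), (-0.1, -0.28, 94, False)]
side [543.02  -2.16] -11.49 rel nest: x -0.92 y 1.29 yaw -1.36
top max() iterable argument is empty
side max() iterable argument is empty
```

View pics/c16.png

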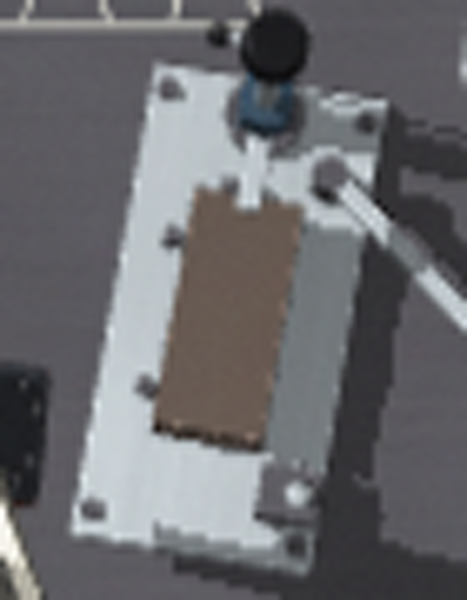

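p4 lies flush, with yaw about −0.5° in the top view, and the other packers haven't moved. Now p2 (8 mm) at about (438,341).

move_arm([
  [-8,-30,5,0,-0.005,-0.05],
  [-6.5,-33,12,0,-0.005,-0.05],
  [-5,-33,14,0,-0.005,-0.05],
  [-3,-33,16,0,-0.004,-0.05],
  [-1.5,-20,16,0,-0.004,-0.04],
])

```text
t: 24.77
ee_pos: [434.7, 331.9, 105.8]
orientation: [-3.126, -0.237, -0.02]
ft_force: [-0.4, -0.8, 0.6]
width: 88.1
```

```bash
python3 plan.py 429.5 339.7 50 8.9
```

```text
t 24.77 pos [434.7 331.9 105.8] yaw 8.68 tilt 0.81 F [-0.4 -0.8  0.6] w 88.1
[[-2.3, -4.1, 27.9, -0.0029, -0.0065, -0.0019],[-2.1, -4.2, 27.9, -0.0029, -0.0065, -0.0019]]
```

move_arm([
  [-1.5,-3,18,-0.004,-0.01,-0.003],
  [0,0,20,0,0,0],
  [0,0,14,0,0,0],
  [0,0,0,0,0,0],
])

```text
t: 25.1
ee_pos: [433.3, 339.0, 51.3]
orientation: [-3.128, -0.253, -0.007]
ft_force: [0.4, -0.2, -0.1]
width: 87.7
```

```bash
python3 plan.py 429.5 339.7 25 8.9
```

```text
t 25.10 pos [433.3 339.   51.3] yaw 9.25 tilt 0.32 F [ 0.4 -0.2 -0.1] w 87.7
[[-3.8, -1.3, 26.3, -0.0029, -0.0048, 0.0061]]
```

move_arm([
  [-2.5,-1,16,-0.003,-0.005,0.006],
  [-0.5,0,12,0,0,0],
  [0,0,6,0,0,0],
  [0,0,0,0,0,0],
])

```text
t: 25.43
ee_pos: [432.5, 338.8, 18.3]
orientation: [-3.131, -0.24, -0.004]
ft_force: [-1.4, 0.2, 0.1]
width: 88.2
```

```bash
python3 plan.py 429.5 339.7 2.5 8.9; python3 look.py s side>/dev/null; python3 - <<'E'
from geo import *
im=load('s_side'); c=im['frame'][200:360,200:400,::-1]; cv2.imwrite('pics/c17.png',cv2.resize(c,(750,600),interpolation=cv2.INTER_CUBIC))
E
```

```text
t 25.43 pos [432.5 338.8  18.3] yaw 8.78 tilt 0.15 F [-1.4  0.2  0.1] w 88.2
[[-2.9, -1.4, 15.8, -0.001, -0.0025, -0.0021]]
```

View pics/c17.png

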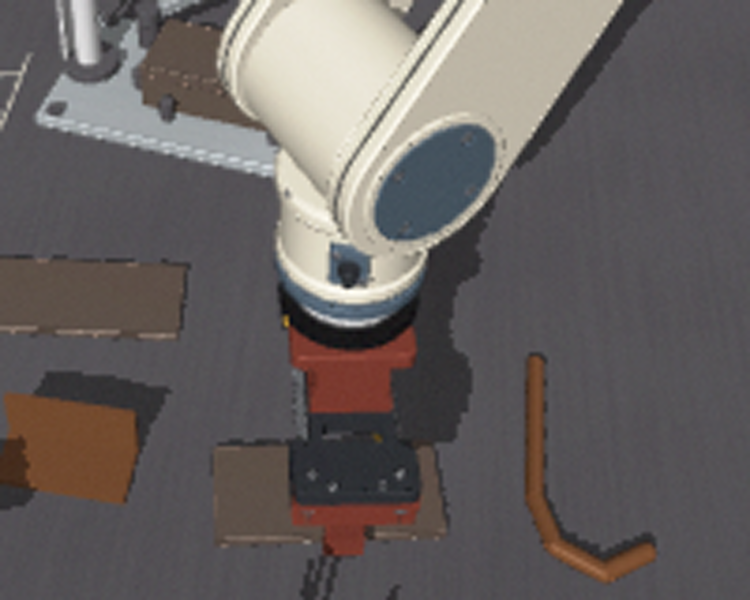

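Straddling p2 at crop (345,530). Descending and closing.

move_arm([
  [-1.5,-1,8,-0.001,-0.002,-0.002],
  [-0.5,0,5,0,0,0],
  [0,0,2,0,0,0],
  [0,0,0,0,0,0],
])

```text
t: 25.82
ee_pos: [432.3, 340.3, 4.9]
orientation: [-3.13, -0.243, -0.007]
ft_force: [-0.3, 0.3, -0.4]
width: 87.7
```

```bash
python3 plan.py 429.5 339.7 2.5 8.9
```

```text
t 25.82 pos [432.3 340.3   4.9] yaw 8.87 tilt 0.29 F [-0.3  0.3 -0.4] w 87.7
[[-2.8, 0.1, 2.4, -0.0021, -0.0045, -0.0006]]
```

move_arm([
  [-1.5,0,1.5,-0.002,-0.004,0],
  [0,0,1,0,0,0],
  [0,0,0,0,0,0],
])

```text
t: 26.07
ee_pos: [430.9, 340.2, 2.6]
orientation: [-3.132, -0.243, -0.001]
ft_force: [0.3, 0.2, -0.5]
width: 87.7
```

move_arm([
  [0,0,0,0,0,0],
  [0,0,0.2,0,0,0],
  [0,0,0,0,0,0],
  [0,0,0,0,0,0],
  [0,0,0,0,0,0],
], hand=1)

```text
t: 26.48
ee_pos: [430.9, 340.3, 2.6]
orientation: [-3.132, -0.244, -0.001]
ft_force: [-0.5, 0.4, -1.7]
width: 63.7
```

```bash
python3 plan.py 429.5 339.7 2.5 8.9
```

```text
t 26.48 pos [430.9 340.3   2.6] yaw 8.90 tilt 0.05 F [-0.5  0.4 -1.7] w 63.7
[[-1.5, 0.4, 0.1, -0.0001, -0.0009, -0.0001]]
```

move_arm([
  [0,0,-15,0,0,0],
  [0,0,-25,0,0,0],
  [-4,10,-25,0,0,0.02],
  [-8,20,-12,0,0,0.03],
  [-8,32,0,0,0,0.04],
])

```text
t: 26.9
ee_pos: [417.5, 277.6, 79.2]
orientation: [3.138, 0.105, -0.004]
ft_force: [0.7, -0.6, -5.8]
width: 63.5
```

```bash
python3 plan.py 406 23 85 -11.4
```

```text
t 26.90 pos [417.5 277.6  79.2] yaw 3.84 tilt 0.17 F [ 0.7 -0.6 -5.8] w 63.5
[[-4.1, 36.2, -0.8, 0.0003, 0.0003, 0.038],[-2.7, 36.3, -0.8, 0.0003, 0.0003, 0.038],[-1.3, 36.4, -0.8, 0.0003, 0.0003, 0.038],[0.1, 36.4, -0.8, 0.0003, 0.0003, 0.038],[1.4, 36.4, -0.8, 0.0003, 0.0003, 0.038]]
[[2.8, 36.3, -0.8, 0.0003, 0.0003, 0.038],[4.2, 36.2, -0.8, 0.0003, 0.0003, 0.038]]
```

move_arm([
  [-5,33,-1,0,0,0.036],
  [-4,35,-1,0,0,0.036],
  [-3,35,-1,0,0,0.036],
  [-2,35,-1,0,0,0.036],
  [0,35,-1,0,0,0.036],
])

```text
t: 27.32
ee_pos: [398.1, 98.9, 84.4]
orientation: [3.134, -0.183, -0.006]
ft_force: [1.2, -1.2, -4.8]
width: 63.8
```

```bash
python3 plan.py 406 23 80 -11.4
```

```text
t 27.32 pos [398.1  98.9  84.4] yaw -6.67 tilt 0.25 F [ 1.2 -1.2 -4.8] w 63.8
[[8.3, 37.2, 2.2, 0.0012, 0.0018, 0.0413],[9.9, 36.8, 2.2, 0.0012, 0.0018, 0.0413]]
```

move_arm([
  [4,34,2,0,0,0.036],
  [5,22,2,0,0,0.03],
  [2,5,2,0,0,0.008],
  [0,0,0,0,0,0],
  [0,0,0,0,0,0],
])

```text
t: 27.73
ee_pos: [395.4, 28.7, 77.2]
orientation: [3.122, -0.318, -0.016]
ft_force: [-0.6, -0.6, -5.9]
width: 63.4
```

```bash
python3 plan.py 406 23 72 -11.4; python3 look.py t side >/dev/null
python3 - <<'E'
from geo import *
im=load('t_side'); c=im['frame'][150:270,200:360,::-1]; cv2.imwrite('pics/c18.png',cv2.resize(c,(800,600),interpolation=cv2.INTER_CUBIC))
E
```

```text
t 27.73 pos [395.4  28.7  77.2] yaw -11.63 tilt 0.61 F [-0.6 -0.6 -5.9] w 63.4
[[11.6, 3.4, 5.1, 0.0046, 0.0097, -0.004]]
```

View pics/c18.png

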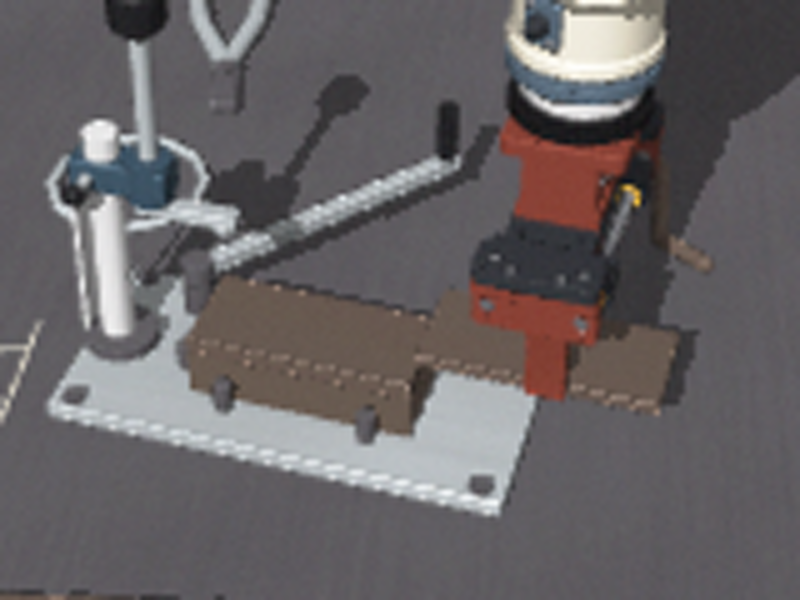

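The stack so far looks flush, and p2 is held level behind it. Inserting.

move_arm([
  [8,3,4,0.004,0.009,-0.004],
  [20,0,0,0,0,0],
  [28,0,0,0,0,0],
  [28,0,0,0,0,0],
  [20,0,0,0,0,0],
])

```text
t: 28.2
ee_pos: [495.8, 10.3, 70.5]
orientation: [3.128, -0.29, -0.009]
ft_force: [0.5, 0.5, -5.6]
width: 63.8
```

```bash
python3 plan.py 535.3 -1.3 70 -11.4
```

```text
t 28.20 pos [495.8  10.3  70.5] yaw -10.60 tilt 0.34 F [ 0.5  0.5 -5.6] w 63.8
[[20.5, 2.0, 0.1, 0.0004, 0.003, 0.007],[20.5, 1.9, 0.2, 0.0004, 0.003, 0.007]]
```

move_arm([
  [16,2,0,0,0.003,0.007],
  [12,1.5,0,0,0.003,0.006],
  [2,0,0,0,0,0],
  [0,0,0,0,0,0],
])

```text
t: 28.53
ee_pos: [533.4, 4.2, 68.9]
orientation: [-3.127, 0.297, -0.011]
ft_force: [-0.2, 0.2, -5.5]
width: 63.3
```

```bash
python3 plan.py 535.3 -1.3 64 -11.4
```

```text
t 28.53 pos [533.4   4.2  68.9] yaw -10.87 tilt 0.41 F [-0.2  0.2 -5.5] w 63.3
[[2.9, 5.0, 4.9, -0.001, -0.007, 0.0093]]
```

move_arm([
  [1,4,2,-0.001,-0.007,0.009],
  [0.5,0.5,2,0,0,0],
  [0,0,0,0,0,0],
])

```text
t: 28.78
ee_pos: [531.7, 0.9, 63.6]
orientation: [3.126, -0.307, -0.006]
ft_force: [-1.1, -0.4, -5.9]
width: 63.9
```

```bash
python3 plan.py 535.3 -1.3 58 -11.4
```

```text
t 28.78 pos [531.7   0.9  63.6] yaw -11.23 tilt 0.22 F [-1.1 -0.4 -5.9] w 63.9
[[4.0, 1.4, 5.5, 0.0004, 0.0038, 0.003]]
```

move_arm([
  [2.5,1.2,2.5,0,0.004,0.003],
  [1,0,1.5,0,0,0],
  [0,0,0,0,0,0],
])

```text
t: 29.03
ee_pos: [533.2, -0.8, 58.7]
orientation: [3.126, -0.312, -0.003]
ft_force: [-0.0, 0.4, -6.3]
width: 63.3
```

```bash
python3 plan.py 535.3 -1.3 56.6 -11.4; python3 look.py u side>/dev/null;  python3 flush.py u  32 36 40 43 46 49 52 57 59 61 63 65
```

```text
t 29.03 pos [533.2  -0.8  58.7] yaw -11.39 tilt 0.10 F [-0.   0.4 -6.3] w 63.3
[[2.2, 0.1, 2.1, 0.0007, 0.0016, 0.0002]]
z 32 near -74.25 far 69.75
z 36 near -75.75 far 70.50
z 40 near -76.25 far 70.50
z 43 near -77.00 far 70.25
z 46 near -78.00 far 70.00
z 49 near -78.75 far 70.75
z 52 near -79.75 far 70.50
z 57 near -81.25 far 68.25
z 59 near -81.75 far 67.25
z 61 near -82.25 far 67.00
z 63 near -83.00 far 66.75
z 65 near -83.25 far 66.25
```

move_arm([
  [2.2,0,0.5,0,0.001,0],
  [0.3,0,0.5,0,0,0],
  [0,0,0.5,0,0,0],
  [0,0,0,0,0,0],
])

```text
t: 29.42
ee_pos: [535.8, -1.4, 57.4]
orientation: [3.125, -0.312, -0.0]
ft_force: [0.7, -0.4, -6.5]
width: 63.6
```

```bash
python3 plan.py 535.3 -1.3 56.6 -11.4; python3 look.py u2 side>/dev/null;  python3 flush.py u2  43 46 49 52 55 57 59 61
```

```text
t 29.42 pos [535.8  -1.4  57.4] yaw -11.39 tilt 0.04 F [ 0.7 -0.4 -6.5] w 63.6
[[-0.5, -0.0, 0.8, 0.0007, 0.0002, 0.0002]]
z 43 near -76.50 far 70.25
z 46 near -78.00 far 70.25
z 49 near -78.50 far 70.75
z 52 near -79.25 far 70.75
z 55 near -80.75 far 70.25
z 57 near -81.25 far 70.00
z 59 near -81.50 far 69.75
z 61 near -82.25 far 69.50
```

move_arm([
  [0.5,0,0.5,0,0,0],
  [0,0,0.6,0,0,0],
  [0,0,0.5,0,0,0],
  [0,0,0.3,0,0,0],
])

```text
t: 29.8
ee_pos: [536.4, -1.5, 56.6]
orientation: [3.126, -0.312, 0.0]
ft_force: [-2.0, 0.4, -1.1]
width: 63.4
```

```bash
python3 plan.py 535.3 -1.3 56.6 -11.4; python3 look.py u3 side>/dev/null;  python3 flush.py u3  43 46 49 52 55 57 59 61
```

```text
t 29.80 pos [536.4  -1.5  56.6] yaw -11.39 tilt 0.03 F [-2.   0.4 -1.1] w 63.4
[[-1.2, 0.0, 0.0, 0.0006, -0.0001, 0.0002]]
z 43 near -76.50 far 70.25
z 46 near -78.00 far 70.50
z 49 near -78.75 far 70.75
z 52 near -79.50 far 70.50
z 55 near -80.75 far 70.25
z 57 near -81.00 far 70.25
z 59 near -81.50 far 70.00
z 61 near -82.00 far 70.00
```

move_arm([
  [0,0,0,0,0,0],
  [0,0,0,0,0,0],
], hand=-1)

```text
t: 30.02
ee_pos: [537.6, -1.5, 57.3]
orientation: [3.126, -0.312, 0.004]
ft_force: [0.5, 0.2, 0.8]
width: 73.6
```

move_arm([
  [0,0,-6,0,0,0],
  [-1,0,-15,0,0,0],
  [-10,0,-25,0,0,0],
  [-20,0,-25,0,0,0],
  [-30,0,-20,0,0,0],
])

```text
t: 30.43
ee_pos: [481.2, 10.1, 149.8]
orientation: [3.126, -0.313, 0.008]
ft_force: [-0.1, -0.1, 0.6]
width: 87.5
```

move_arm([
  [-20,-20,-5,0,0,-0.02],
  [-5,-33,-5,0,0,-0.03],
  [0,-38,0,0,0,-0.05],
  [0,-38,0,0,0,-0.05],
  [0,-38,0,0,0,-0.05],
])

```text
t: 30.85
ee_pos: [476.2, 181.6, 168.8]
orientation: [-3.141, 0.004, -0.027]
ft_force: [-0.0, 0.2, -0.3]
width: 88.1
```

```bash
python3 look.py v side top>/dev/null;  python3 nest.py v 54 62; python3 nest.py v 12 62; python3 flush.py v 32 36 40 43 46 49 52 55 57 59 61;  python3 meas.py v|grep -E 'p1'; python3 plan.py 612.7 210.4 100 3.6
python3 - <<'E'
from geo import *
im=load('v_top'); c=im['frame'][150:240,185:305,::-1]; cv2.imwrite('pics/c19.png',cv2.resize(c,(800,600),interpolation=cv2.INTER_CUBIC))
im=load('v_side'); c=im['frame'][190:260,205:315,::-1]; cv2.imwrite('pics/c20.png',cv2.resize(c,(800,509),interpolation=cv2.INTER_CUBIC))
E
```

```text
edges [(0.94, 0.4, 42, False), (0.94, 0.19, 52, True), (-0.87, -0.13, 127, False), (-0.87, 0.13, 127, False)]
top [539.94  -1.6 ] -10.87 rel nest: x -2.42 y 0.12 yaw -0.74
  edges [None, (2.53, -13.17, 36, True), (-132.91, 67.79, 14, True), None]
side [414.39 -57.77] -1.84 rel nest: x -117.76 y -76.07 yaw 8.29
  edges [(-1.53, 0.29, 36, False), (-1.64, 0.01, 50, True), (-0.9, -0.17, 127, False), (-0.86, 0.11, 127, False)]
top [542.69  -2.12] -10.87 rel nest: x 0.38 y 0.10 yaw -0.74
  edges [(-0.01, 0.54, 39, False), None, (-0.42, 0.1, 118, True), (-0.43, -0.24, 65, False)]
side [543.6   -3.33] -10.38 rel nest: x -0.14 y 0.25 yaw -0.25
z 32 near -36.00 far 69.50
z 36 near -75.50 far 69.75
z 40 near -2.25 far 70.50
z 43 near -2.25 far 70.25
z 46 near -2.50 far 70.25
z 49 near -2.50 far 70.50
z 52 near -2.50 far 70.50
z 55 near -1.50 far 70.25
z 57 near 0.25 far 70.25
z 59 near 0.25 far 70.25
z 61 near 0.50 far 70.00
v_top p1 [620.57 211.32] 5.11
v_side p1 [622.22 210.69] 4.27
t 30.95 pos [476.9 184.7 168.8] yaw 0.11 tilt 1.05 F [-0.  -1.  -0.6] w 87.7
[[33.6, -6.3, 17.8, -0.0003, -0.0046, -0.0152],[33.8, -5.8, 17.7, -0.0003, -0.0046, -0.0152],[34.0, -5.3, 17.5, -0.0003, -0.0046, -0.0152],[34.1, -4.8, 17.4, -0.0003, -0.0046, -0.0152]]
```

View pics/c19.png

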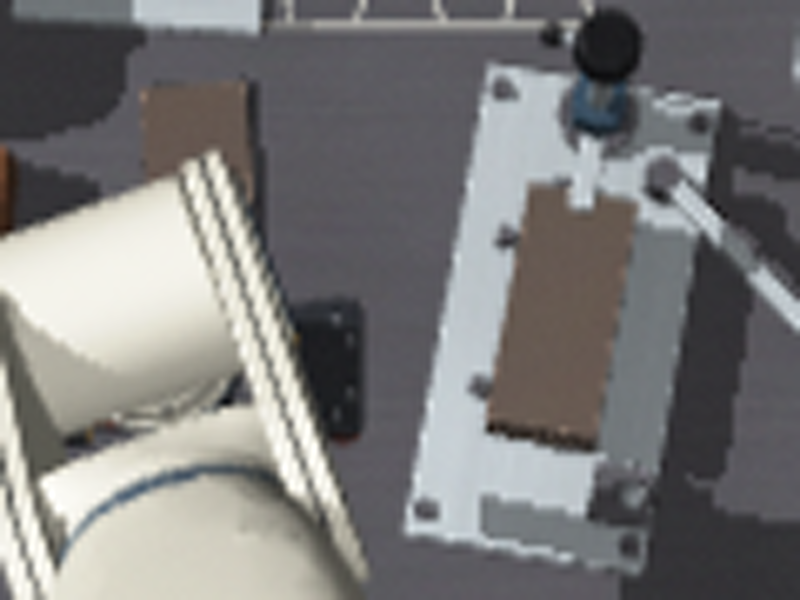

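View pics/c20.png

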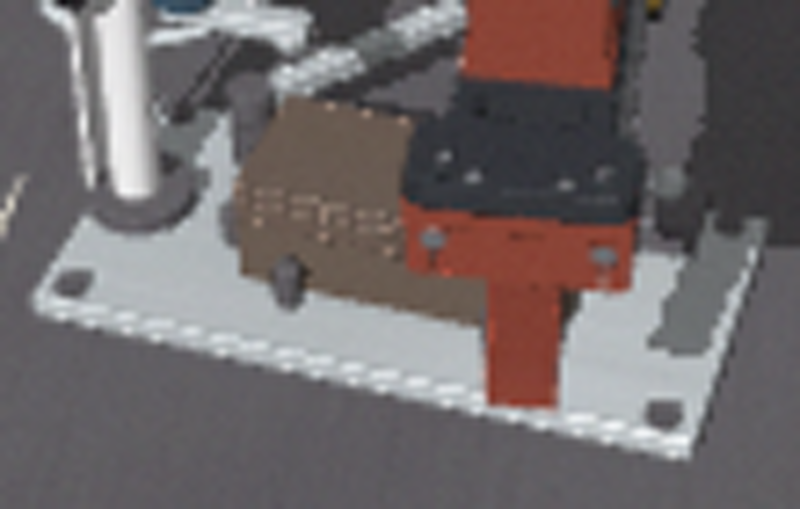

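p4 and p2 are flush on the riser (x +0.4/−0.1, y +0.1/+0.25). Last packer: p1.

move_arm([
  [28,-5,12,0,-0.004,-0.015],
  [34,-5,20,0,-0.004,-0.015],
  [34,-5,22,0,-0.004,-0.015],
  [26,-5,22,0,-0.004,-0.012],
  [6,-2,10,0,-0.002,0],
])

```text
t: 31.37
ee_pos: [610.4, 212.8, 87.3]
orientation: [-3.137, -0.104, -0.014]
ft_force: [-0.1, -0.4, 0.0]
width: 88.1
```

```bash
python3 plan.py 613.6 210.6 45 3.5
```

```text
t 31.37 pos [610.4 212.8  87.3] yaw 3.81 tilt 0.52 F [-0.1 -0.4  0. ] w 88.1
[[1.4, 1.3, 21.1, -0.0014, -0.0044, 0.0027],[1.4, 1.2, 21.1, -0.0014, -0.0044, 0.0027]]
```

move_arm([
  [-1,1.5,14,-0.002,-0.008,0.004],
  [0,0,18,0,0,0],
  [0,0,14,0,0,0],
  [0,0,3,0,0,0],
  [0,0,0,0,0,0],
])

```text
t: 31.78
ee_pos: [609.3, 208.0, 34.5]
orientation: [3.14, 0.09, -0.005]
ft_force: [0.2, -0.2, 0.2]
width: 87.9
```

```bash
python3 plan.py 613.6 210.6 20 3.5; python3 look.py w side>/dev/null; python3 - <<'E'
from geo import *
im=load('w_side'); c=im['frame'][180:340,160:360,::-1]; cv2.imwrite('pics/c21.png',cv2.resize(c,(750,600),interpolation=cv2.INTER_CUBIC))
E
```

```text
t 31.78 pos [609.3 208.   34.5] yaw 3.29 tilt 0.18 F [ 0.2 -0.2  0.2] w 87.9
[[4.5, -2.4, 14.4, 0.0006, 0.003, -0.0037]]
```

View pics/c21.png

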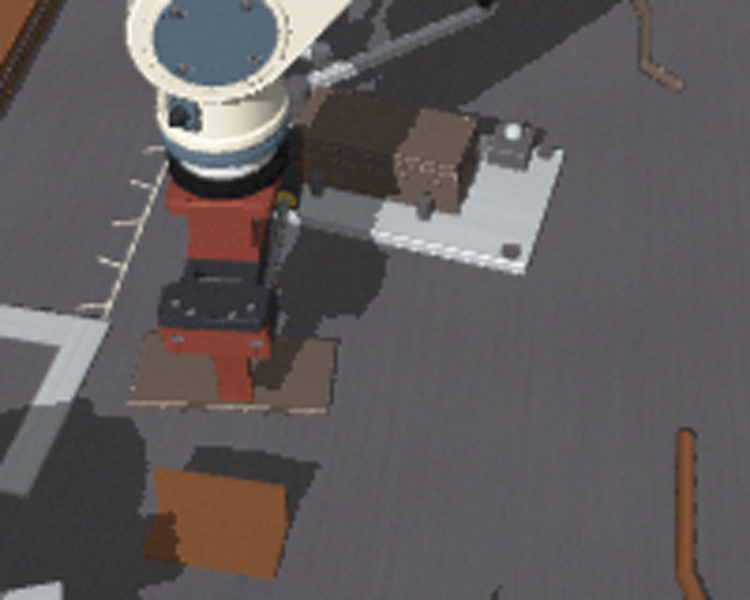

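move_arm([
  [3,-2,10,0,0.003,-0.003],
  [1,0,9,0,0,0],
  [0,0,5,0,0,0],
  [0,0,1,0,0,0],
  [0,0,0,0,0,0],
])

```text
t: 32.25
ee_pos: [615.0, 211.0, 11.2]
orientation: [-3.139, -0.095, -0.008]
ft_force: [0.2, -0.2, -0.6]
width: 88.0
```

```bash
python3 plan.py 613.6 210.6 2 3.5
```

```text
t 32.25 pos [615.  211.   11.2] yaw 3.48 tilt 0.31 F [ 0.2 -0.2 -0.6] w 88.0
[[-1.5, 0.3, 9.2, -0.0006, -0.0054, -0.0004]]
```

move_arm([
  [-1,0.2,4,0,-0.005,0],
  [0,0,3,0,0,0],
  [0,0,1,0,0,0],
  [0,0,0,0,0,0],
])

```text
t: 32.58
ee_pos: [614.2, 211.0, 2.9]
orientation: [-3.139, -0.096, -0.001]
ft_force: [-0.3, -0.3, 0.4]
width: 87.7
```

```bash
python3 plan.py 613.6 210.6 2 3.5
```

```text
t 32.58 pos [614.2 211.    2.9] yaw 3.49 tilt 0.06 F [-0.3 -0.3  0.4] w 87.7
[[-0.6, 0.3, 0.9, -0.0008, -0.0006, -0.0001]]
```

move_arm([
  [0,0,0.9,0,0,0],
  [0,0,0,0,0,0],
  [0,0,0,0,0,0],
  [0,0,0,0,0,0],
  [0,0,0,0,0,0],
], hand=1)

```text
t: 33.0
ee_pos: [614.4, 211.0, 2.1]
orientation: [-3.139, -0.096, -0.001]
ft_force: [0.4, 0.8, -1.7]
width: 63.4
```

```bash
python3 plan.py 613.6 210.6 2 3.5
```

```text
t 33.00 pos [614.4 211.    2.1] yaw 3.49 tilt 0.07 F [ 0.4  0.8 -1.7] w 63.4
[[-0.8, 0.3, 0.1, -0.0009, -0.0009, -0.0002]]
```

move_arm([
  [0,0,-15,0,0,0],
  [0,0,-25,0,0,0],
  [-10,2,-28,0,0,0.01],
  [-25,5,-15,0,0,0.02],
  [-36,5,0,0,0,0.02],
])

```text
t: 33.42
ee_pos: [546.7, 196.2, 89.1]
orientation: [-3.14, -0.014, -0.004]
ft_force: [0.5, 0.1, -4.1]
width: 63.4
```

move_arm([
  [-36,12,0,0,0,0.03],
  [-36,16,0,0,0,0.03],
  [-32,22,0,0,0,0.03],
  [-18,32,0,0,0,0.03],
  [-8,34,0,0,0,0.03],
])

```text
t: 33.83
ee_pos: [399.4, 85.5, 93.5]
orientation: [-3.129, 0.222, -0.009]
ft_force: [0.7, -1.0, -3.5]
width: 63.2
```

```bash
python3 plan.py 406 23 84 -11.4
```

```text
t 33.83 pos [399.4  85.5  93.5] yaw -8.12 tilt 0.42 F [ 0.7 -1.  -3.5] w 63.2
[[7.6, 30.5, 4.6, -0.0025, -0.0027, 0.0286],[8.5, 30.2, 4.7, -0.0025, -0.0027, 0.0286]]
```

move_arm([
  [10,26,4,0,-0.003,0.026],
  [6,18,4,0,0,0.022],
  [3,4,1,0,0,0.005],
  [0,0,0,0,0,0],
  [0,0,0,0,0,0],
])

```text
t: 34.25
ee_pos: [404.5, 29.5, 87.5]
orientation: [-3.122, 0.316, -0.0]
ft_force: [-0.8, 0.0, -4.0]
width: 63.4
```

```bash
python3 plan.py 406 23 79 -11.4; python3 look.py x side >/dev/null
python3 - <<'E'
from geo import *
im=load('x_side'); c=im['frame'][150:270,200:360,::-1]; cv2.imwrite('pics/c22.png',cv2.resize(c,(800,600),interpolation=cv2.INTER_CUBIC))
E
```

```text
t 34.25 pos [404.5  29.5  87.5] yaw -11.56 tilt 0.22 F [-0.8  0.  -4. ] w 63.4
[[2.8, 6.1, 8.4, -0.0039, 0.0002, -0.0028]]
```

View pics/c22.png

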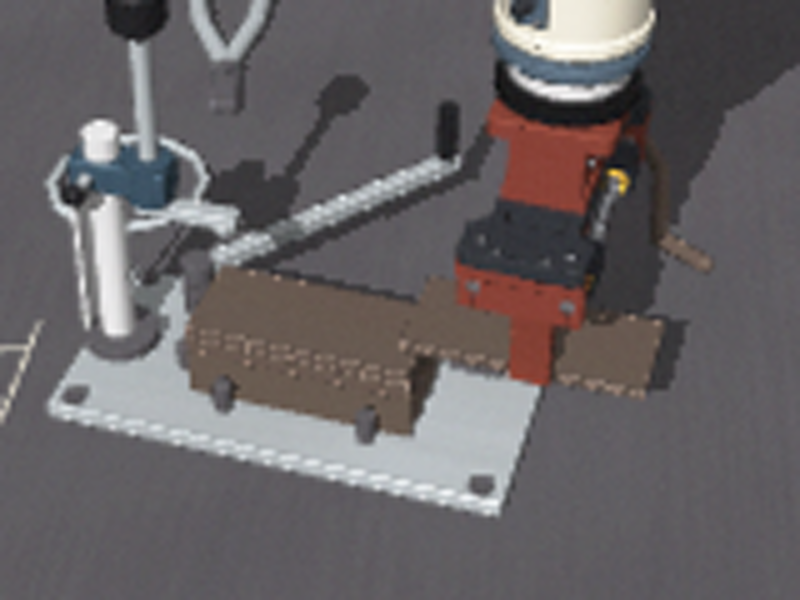

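p1 is held level behind the flush stack. Inserting.

move_arm([
  [5,6,6,-0.004,0,-0.002],
  [20,0.5,2,0,0,0],
  [28,0,0,0,0,0],
  [28,0,0,0,0,0],
  [18,0,0,0,0,0],
])

```text
t: 34.72
ee_pos: [500.0, 7.0, 77.5]
orientation: [3.126, -0.295, -0.008]
ft_force: [1.0, -0.5, -4.3]
width: 63.6
```

```bash
python3 plan.py 536.2 -1.5 78 -11.4
```

```text
t 34.72 pos [500.    7.   77.5] yaw -10.80 tilt 0.30 F [ 1.  -0.5 -4.3] w 63.6
[[37.1, 1.6, -0.7, 0.0019, 0.0049, 0.0105]]
```

move_arm([
  [14,1,0,0.001,0.003,0.006],
  [10,1,0,0,0.002,0.004],
  [2,0,0,0,0,0],
  [0,0,0,0,0,0],
])

```text
t: 35.05
ee_pos: [531.8, 1.3, 75.7]
orientation: [3.126, -0.304, 0.005]
ft_force: [-1.2, 0.3, -2.9]
width: 63.4
```

```bash
python3 plan.py 536.2 -1.5 72 -11.4
```

```text
t 35.05 pos [531.8   1.3  75.7] yaw -11.10 tilt 0.19 F [-1.2  0.3 -2.9] w 63.4
[[4.9, 1.9, 3.7, 0.0011, -0.0031, 0.0053]]
```

move_arm([
  [3,1.7,2.5,0.001,-0.003,0.005],
  [1,0,2,0,0,0],
  [0,0,2,0,0,0],
  [0,0,0,0,0,0],
])

```text
t: 35.38
ee_pos: [532.2, -0.2, 67.6]
orientation: [3.126, -0.309, -0.007]
ft_force: [0.7, -0.3, -3.8]
width: 63.0
```

```bash
python3 plan.py 536.2 -1.5 65 -11.4
```

```text
t 35.38 pos [ 5.322e+02 -2.000e-01  6.760e+01] yaw -11.30 tilt 0.26 F [ 0.7 -0.3 -3.8] w 63.0
[[4.2, 0.4, 2.6, 0.0008, 0.0045, 0.0018]]
```

move_arm([
  [2.5,0.5,1,0.001,0.004,0.002],
  [1,0,0.5,0,0,0],
  [0,0,0.5,0,0,0],
  [0,0,0,0,0,0],
])

```text
t: 35.72
ee_pos: [534.4, -1.4, 65.3]
orientation: [-3.126, 0.312, 0.002]
ft_force: [0.1, -0.5, -4.3]
width: 63.2
```

```bash
python3 plan.py 536.2 -1.5 64.2 -11.4; python3 look.py y side>/dev/null;  python3 flush.py y 40 46 52 55 58 61 64 66 68
```

```text
t 35.72 pos [534.4  -1.4  65.3] yaw -11.41 tilt 0.09 F [ 0.1 -0.5 -4.3] w 63.2
[[1.8, -0.2, 1.1, -0.0001, 0.0015, -0.0002]]
z 40 near -76.25 far 70.50
z 46 near -77.75 far 70.00
z 52 near -79.75 far 70.75
z 55 near -81.00 far 70.25
z 58 near -81.25 far 70.25
z 61 near -82.00 far 70.00
z 64 near -83.25 far 69.50
z 66 near -83.50 far 68.75
z 68 near -84.00 far 67.75
```

move_arm([
  [1.6,0,0.2,0,0.001,0],
  [0.2,0,0.4,0,0,0],
  [0,0,0.5,0,0,0],
  [0,0,0.4,0,0,0],
])

```text
t: 36.1
ee_pos: [536.7, -1.8, 64.1]
orientation: [-3.126, 0.312, -0.001]
ft_force: [-0.8, -0.3, 1.8]
width: 63.9
```

```bash
python3 plan.py 536.2 -1.5 64.2 -11.4; python3 look.py y2 side>/dev/null;  python3 flush.py y2 40 46 52 55 58 61 64 66 67
```

```text
t 36.10 pos [536.7  -1.8  64.1] yaw -11.41 tilt 0.03 F [-0.8 -0.3  1.8] w 63.9
[[-0.5, -0.2, -0.1, -0.0002, -0.0004, -0.0002]]
z 40 near -76.25 far 70.50
z 46 near -78.00 far 69.75
z 52 near -79.75 far 70.50
z 55 near -80.75 far 70.50
z 58 near -81.25 far 70.25
z 61 near -81.75 far 70.25
z 64 near -83.00 far 70.00
z 66 near -83.25 far 69.75
z 67 near -83.50 far 69.75
```

Flush within about 0.5 mm. Releasing and retreating.

move_arm([
  [0,0,0,0,0,0],
  [0,0,0,0,0,0],
], hand=-1)

```text
t: 36.32
ee_pos: [537.4, -1.8, 64.7]
orientation: [-3.126, 0.312, -0.003]
ft_force: [0.7, -0.7, 0.8]
width: 73.2
```

move_arm([
  [0,0,-6,0,0,0],
  [-1,0,-15,0,0,0],
  [-10,0,-25,0,0,0],
  [-20,0,-25,0,0,0],
  [-30,0,-30,0,0,0],
])

```text
t: 36.73
ee_pos: [479.4, 9.7, 166.1]
orientation: [-3.126, 0.314, 0.0]
ft_force: [0.0, 0.4, 0.9]
width: 88.1
```

move_arm([
  [-25,0,-35,0,0,0],
  [-20,0,-38,0,0,0],
  [-10,0,-38,0,0,0],
  [0,0,-38,0,0,0],
  [0,0,-20,0,0,0],
], hand=1)

```text
t: 37.15
ee_pos: [418.7, 21.3, 341.8]
orientation: [-3.126, 0.313, -0.001]
ft_force: [1.1, -0.8, 0.6]
width: 57.6
```

```bash
python3 look.py z side top>/dev/null; python3 flush.py z 32 36 40 43 46 49 52 55 58 61 64 66 67;python3 nest.py z 62 68 ; python3 nest.py z 12 68; python3 plan.py 640.8 -20.3 310 -11
python3 - <<'E'
from geo import *
im=load('z_side'); c=im['frame'][190:260,205:315,::-1]; cv2.imwrite('pics/c23.png',cv2.resize(c,(800,509),interpolation=cv2.INTER_CUBIC))
E
```

```text
z 32 near -74.25 far 69.50
z 36 near -75.50 far 70.00
z 40 near -76.25 far 70.50
z 43 near -77.00 far 70.25
z 46 near -78.00 far 70.25
z 49 near -78.75 far 70.50
z 52 near -79.50 far 70.50
z 55 near -80.50 far 70.50
z 58 near -81.25 far 70.25
z 61 near -82.00 far 70.25
z 64 near -83.00 far 70.00
z 66 near -83.25 far 70.00
z 67 near -83.50 far 69.75
top division by zero
  edges [(4.01, 0.07, 39, False), (4.07, 15.56, 23, True), None, (0.01, 0.0, 154, False)]
side [540.29  -2.18] -10.63 rel nest: x -3.61 y 0.79 yaw -0.50
top division by zero
  edges [(-0.04, -0.19, 39, False), (-0.04, -0.23, 41, True), (-0.48, 0.06, 135, True), (-0.49, -0.04, 154, False)]
side [544.21  -3.39] -10.36 rel nest: x 0.47 y 0.30 yaw -0.23
t 37.25 pos [420.2  21.3 341.7] yaw -11.44 tilt 0.21 F [-0.1 -0.5 -0.6] w 49.9
[[37.4, -0.5, 5.4, -0.0002, -0.0006, -0.0013],[37.4, -0.5, 5.4, -0.0002, -0.0006, -0.0013],[37.4, -0.4, 5.4, -0.0002, -0.0006, -0.0013],[37.4, -0.4, 5.3, -0.0002, -0.0006, -0.0013],[37.4, -0.3, 5.3, -0.0002, -0.0006, -0.0013]]
[[37.4, -0.3, 5.3, -0.0002, -0.0006, -0.0013]]
```

View pics/c23.png

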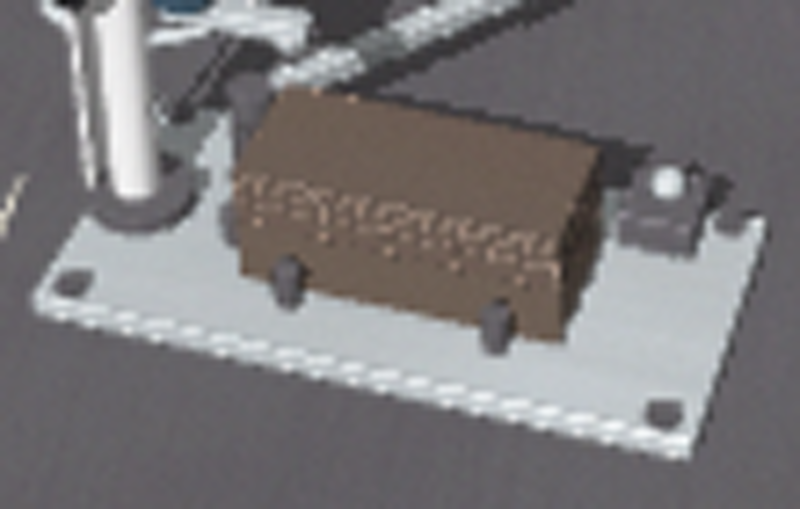

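The pack is flush all round, with vertical corners at crop (240,270)–(235,180) and (563,340)–(560,260). Now the second gauge press.

move_arm([
  [30,0,4,0,0,0],
  [37,0,5,0,0,0],
  [37,0,5,0,0,0],
  [37,0,5,0,0,0],
  [37,0,5,0,0,0],
], hand=1)

```text
t: 37.67
ee_pos: [594.5, -14.0, 318.7]
orientation: [-3.125, 0.309, -0.011]
ft_force: [-0.3, -0.0, 0.0]
width: 16.7
```

```bash
python3 plan.py 640.8 -20.3 300 -11
```

```text
t 37.67 pos [594.5 -14.  318.7] yaw -11.31 tilt 0.41 F [-0.3 -0.   0. ] w 16.7
[[23.3, -1.4, 9.5, -0.0012, -0.0034, -0.0027],[23.3, -1.4, 9.4, -0.0012, -0.0034, -0.0027]]
```

move_arm([
  [22,-1.4,6,-0.001,-0.003,-0.002],
  [13,-1.4,8,-0.001,-0.003,-0.002],
  [0,0,6,0,0,0],
  [0,0,0,0,0,0],
  [0,0,0,0,0,0],
])

```text
t: 38.08
ee_pos: [633.7, -20.3, 288.6]
orientation: [3.126, -0.306, -0.013]
ft_force: [-0.0, 1.4, -0.2]
width: 0.3
```

```bash
python3 plan.py 640.8 -20.3 275 -11
```

```text
t 38.08 pos [633.7 -20.3 288.6] yaw -11.19 tilt 0.49 F [-0.   1.4 -0.2] w 0.3
[[7.1, -1.4, 13.6, 0.0013, 0.0085, -0.0034]]
```

move_arm([
  [5,-1,4,0.001,0.008,-0.002],
  [1,0,6,0,0,0],
  [0,0,8,0,0,0],
  [0,0,8,0,0,0],
  [0,0,5,0,0,0],
])

```text
t: 38.5
ee_pos: [638.7, -20.0, 258.9]
orientation: [3.127, -0.302, 0.009]
ft_force: [-1.0, -1.3, 4.7]
width: 0.5
```

```bash
python3 plan.py 640.8 -20.3 230 -11
```

```text
t 38.50 pos [638.7 -20.  258.9] yaw -11.02 tilt 0.32 F [-1.  -1.3  4.7] w 0.5
[[2.0, -0.1, 28.9, -0.0002, -0.0057, -0.0004]]
```

move_arm([
  [0.5,0,8,0,-0.003,0],
  [0.3,0,8,0,0,0],
  [0,0,6,0,0,0],
  [0,0,4,0,0,0],
  [0,0,3,0,0,0],
])

```text
t: 38.92
ee_pos: [638.9, -20.1, 230.3]
orientation: [3.127, -0.301, 0.007]
ft_force: [-1.3, -0.7, 6.1]
width: 0.7
```

move_arm([
  [0,0,2,0,0,0],
  [0,0,2,0,0,0],
  [0,0,2,0,0,0],
  [0,0,1.5,0,0,0],
])

```text
t: 39.25
ee_pos: [638.9, -20.0, 226.2]
orientation: [3.127, -0.301, 0.011]
ft_force: [-4.6, -0.2, 13.8]
width: 0.5
```

move_arm([
  [0,0,1.5,0,0,0],
  [0,0,1.5,0,0,0],
  [0,0,1.5,0,0,0],
  [0,0,1.5,0,0,0],
  [0,0,1.5,0,0,0],
])

```text
t: 39.67
ee_pos: [638.9, -20.1, 226.3]
orientation: [3.127, -0.301, 0.019]
ft_force: [-4.8, -0.2, 11.6]
width: 0.4
```

move_arm([
  [0,0,1.5,0,0,0],
  [0,0,1.5,0,0,0],
  [0,0,1.5,0,0,0],
  [0,0,1.5,0,0,0],
  [0,0,1.5,0,0,0],
])

```text
t: 40.08
ee_pos: [639.0, -20.1, 226.3]
orientation: [3.127, -0.301, 0.027]
ft_force: [-3.7, -0.4, 12.5]
width: 0.4
```

```bash
python3 look.py za side>/dev/null; python3 - <<'E'
from geo import *
im=load('za_side'); c=im['frame'][100:260,160:360,::-1]; cv2.imwrite('pics/c24.png',cv2.resize(c,(750,600),interpolation=cv2.INTER_CUBIC))
E
```

```text
(no output)
```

View pics/c24.png

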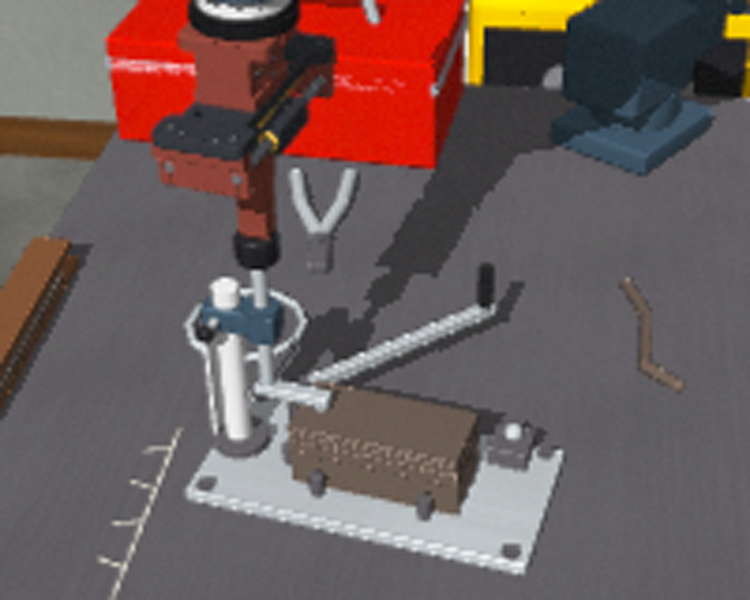

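The foot is on the pack at crop (320,395). TCP stalled at 226.3, so travel is about 0.047, which fits 30+12+8+6 = 56 mm. Letting it up.

move_arm([
  [0,0,-8,0,-0.006,0],
  [0,0,-14,0,-0.006,0],
  [0,0,-18,0,-0.005,0],
  [0,0,-22,0,0,0],
  [0,0,-25,0,0,0],
])

```text
t: 40.55
ee_pos: [636.8, -19.8, 312.2]
orientation: [-3.125, 0.3, 0.007]
ft_force: [0.9, 0.5, 0.6]
width: 0.5
```

move_arm([
  [-10,10,-12,0,0,-0.05],
  [-30,22,0,0,0,-0.09],
  [-30,24,0,0,0,-0.1],
  [-25,28,0,0,0,-0.1],
  [-25,28,0,0,0,-0.1],
], hand=-1)

```text
t: 40.97
ee_pos: [519.0, -126.3, 329.0]
orientation: [-3.11, -0.428, -0.01]
ft_force: [-0.1, -2.2, -0.0]
width: 30.2
```

```bash
python3 look.py zb side top>/dev/null; python3 plan.py 476.5 -193 120 41; python3 - <<'E'
from geo import *
for t in ('zb_top','zb_side'):
    im=load(t); f=im['frame'].astype(int); W=cloud(im)
    m=(f.max(2)<60)&(W[:,:,2]>48)&(W[:,:,2]<100)&(W[:,:,0]>440)&(W[:,:,0]<510)&(abs(W[:,:,1]+193)<40)
    n,l,s,c=cv2.connectedComponentsWithStats(m.astype(np.uint8))
    for i in range(1,n):
        if s[i,4]>5: print(t,s[i],c[i].round(1),np.nanmedian(W[l==i],0).round(1),'top px',ray(im,*c[i],91 if 'top' in t else 72).round(1))
E
```

```text
t 41.07 pos [ 517.8 -129.1  329. ] yaw 15.34 tilt 0.32 F [0.6 0.4 1.2] w 38.3
[[-9.6, 8.5, 34.8, 0.0, -0.0009, -0.0746],[-10.2, 7.8, 34.8, 0.0, -0.0009, -0.0746],[-10.7, 7.0, 34.8, 0.0, -0.0009, -0.0746],[-11.2, 6.2, 34.8, 0.0, -0.0009, -0.0746],[-11.6, 5.3, 34.8, 0.0, -0.0009, -0.0746]]
[[-11.9, 4.4, 34.8, 0.0, -0.0009, -0.0746]]
zb_side [288 171   4  11  39] [289.3 175.5] [ 477.1 -191.5   76.6] top px [ 476.7 -197.5   72. ]
```

View pics/zb_side.png

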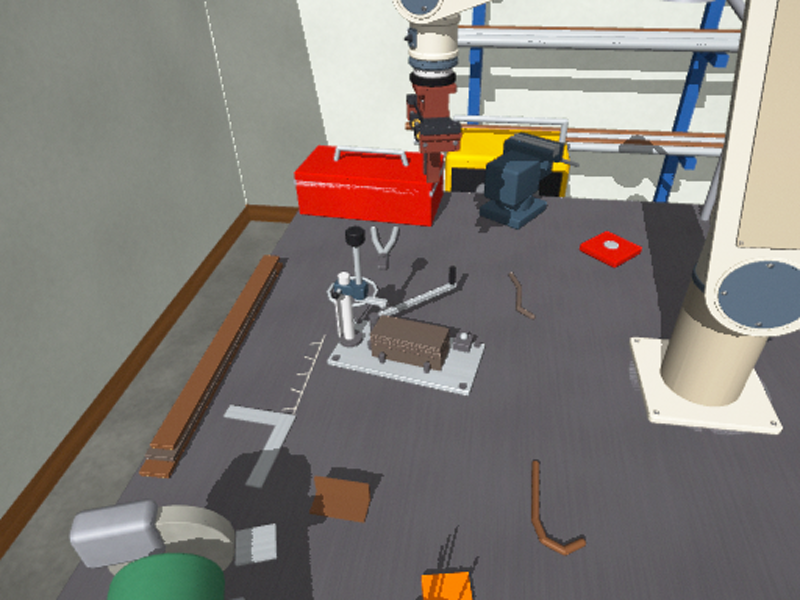

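move_arm([
  [-8,8,30,0,0,-0.08],
  [-10,8,35,0,0,-0.09],
  [-11,8,36,0,0,-0.09],
  [-11,7,36,0,0,-0.09],
  [-10,6,34,0,0,-0.08],
])

```text
t: 41.48
ee_pos: [496.8, -186.0, 161.4]
orientation: [2.936, 1.084, 0.039]
ft_force: [0.5, 0.0, 0.6]
width: 71.5
```

```bash
python3 plan.py 476.3 -195.3 115 41.8
```

```text
t 41.48 pos [ 496.8 -186.   161.4] yaw 40.54 tilt 1.57 F [0.5 0.  0.6] w 71.5
[[-11.2, -3.6, 22.9, 0.0098, -0.0095, -0.0111],[-11.0, -3.5, 23.1, 0.0098, -0.0095, -0.0111]]
```

move_arm([
  [-10,-4,18,0.01,-0.01,-0.011],
  [-8,-3,20,0.008,-0.008,-0.009],
  [-2,0,6,0,0,0],
  [0,0,0,0,0,0],
  [0,0,0,0,0,0],
])

```text
t: 41.9
ee_pos: [472.9, -191.8, 107.0]
orientation: [-2.928, -1.111, 0.013]
ft_force: [0.2, -0.8, 0.3]
width: 88.2
```

```bash
python3 plan.py 476.3 -195.3 100 41.8; python3 look.py zc side>/dev/null; python3 - <<'E'
from geo import *
im=load('zc_side'); c=im['frame'][120:240,210:360,::-1]; cv2.imwrite('pics/c25.png',cv2.resize(c,(750,600),interpolation=cv2.INTER_CUBIC))
E
```

```text
t 41.90 pos [ 472.9 -191.8  107. ] yaw 41.57 tilt 0.73 F [ 0.2 -0.8  0.3] w 88.2
[[0.3, 5.0, 6.9, -0.012, 0.0044, -0.0041]]
```

View pics/c25.png

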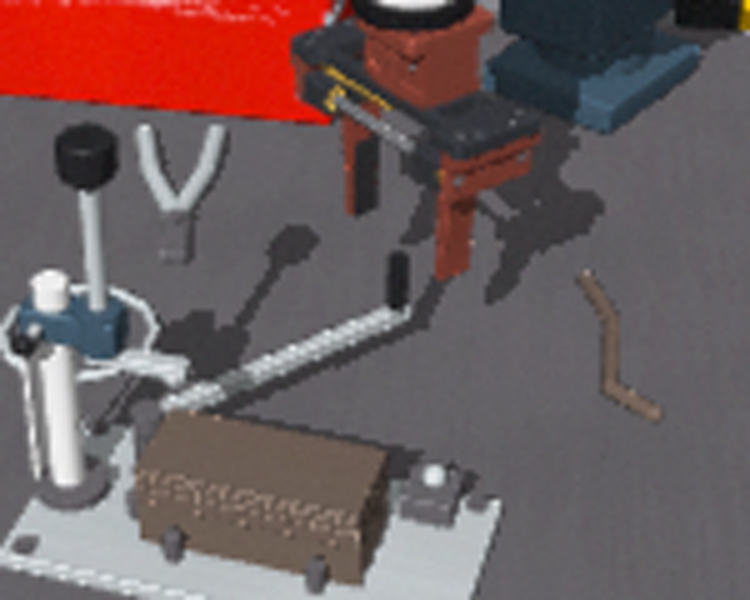

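The pin stands between the two fingers, its top at crop (398,255). Descending around it.

move_arm([
  [0,4,6,-0.01,0.004,-0.004],
  [0,0.5,10,0,0,0],
  [0,0,12,0,0,0],
  [0,0,10,0,0,0],
  [0,0,0,0,0,0],
])

```text
t: 42.37
ee_pos: [482.7, -196.4, 71.7]
orientation: [2.926, 1.119, 0.016]
ft_force: [1.0, 1.2, -0.2]
width: 87.9
```

```bash
python3 plan.py 476.3 -195.3 60 41.8
```

```text
t 42.37 pos [ 482.7 -196.4   71.7] yaw 41.87 tilt 0.78 F [ 1.   1.2 -0.2] w 87.9
[[-4.1, -5.2, 11.6, 0.012, -0.0065, 0.0012]]
```

move_arm([
  [-3.5,-4,4,0.01,-0.006,0.001],
  [0,0,4,0,0,0],
  [0,0,2,0,0,0],
  [0,0,0,0,0,0],
])

```text
t: 42.7
ee_pos: [477.5, -195.8, 61.0]
orientation: [2.933, 1.12, 0.001]
ft_force: [-0.9, 0.1, 0.2]
width: 87.6
```

```bash
python3 plan.py 476.3 -195.3 60 41.8
```

```text
t 42.70 pos [ 477.5 -195.8   61. ] yaw 41.81 tilt 0.10 F [-0.9  0.1  0.2] w 87.6
[[-0.6, -1.2, 1.0, 0.0016, -0.0002, 0.0001]]
```

Closing on the pin.

move_arm([
  [0,0,0,0,0,0],
  [0,0,0,0,0,0],
  [0,0,0,0,0,0],
  [0,0,0,0,0,0],
  [0,0,0,0,0,0],
], hand=1)

```text
t: 43.12
ee_pos: [478.1, -196.1, 61.8]
orientation: [2.933, 1.12, 0.003]
ft_force: [-0.5, -0.1, 0.8]
width: 57.7
```

move_arm([
  [0,0,0,0,0,0],
  [0,0,0,0,0,0],
  [0,0,0,0,0,0],
  [0,0,0,0,0,0],
  [0,0,0,0,0,0],
])

```text
t: 43.53
ee_pos: [478.4, -196.2, 62.2]
orientation: [2.932, 1.119, 0.004]
ft_force: [-0.3, -0.3, -0.1]
width: 24.7
```

```bash
python3 plan.py 476.3 -195.3 60 41.8; python3 look.py zd side>/dev/null; python3 - <<'E'
from geo import *
im=load('zd_side'); c=im['frame'][120:240,210:360,::-1]; cv2.imwrite('pics/c26.png',cv2.resize(c,(750,600),interpolation=cv2.INTER_CUBIC))
E
```

```text
t 43.53 pos [ 478.4 -196.2   62.2] yaw 41.79 tilt 0.23 F [-0.3 -0.3 -0.1] w 24.7
[[-1.0, -2.1, 2.2, 0.0038, -0.0012, -0.0001]]
```

View pics/c26.png

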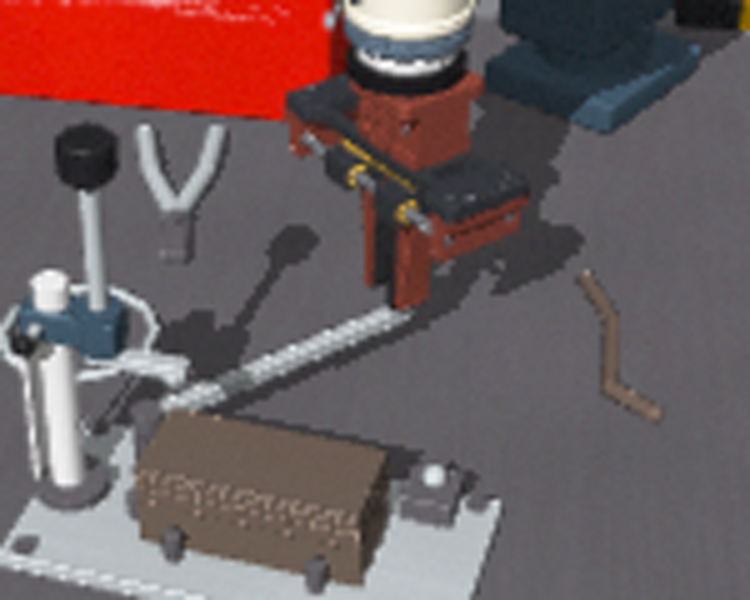

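move_arm([
  [0,0,0,0,0,0],
  [0,0,0,0,0,0],
  [0,0,0,0,0,0],
])

```text
t: 43.83
ee_pos: [478.4, -196.2, 62.2]
orientation: [2.932, 1.119, 0.004]
ft_force: [0.1, -0.1, 0.2]
width: 13.7
```

```bash
cat > arc.py <<'E'
# rows along the keeper arc: from the present TCP, n rows of step deg closing, in tool axes
import sys; import numpy as np
from scipy.spatial.transform import Rotation as R
from workcell import ctrl
from plan import yawrot
H=np.array([626.0,-61.4]); o=ctrl.get_obs(); p=o['ee_pos']; d=p[:2]-H; th=(np.degrees(np.arctan2(d[1],d[0]))%360)-169.87
r=R.from_rotvec(o['orientation']); M=r.as_matrix()
print('t %.2f'%o['t'],'p',p.round(1),'theta %.2f deg %.3f rad'%(th,np.radians(th)),'r %.1f'%np.hypot(*d),'yaw %.2f (ideal %.2f)'%(np.degrees(np.arctan2(M[1,0],M[0,0])),th-10.13),'F',np.round(o['ft_force'],1),'w %.1f'%o['width'])
E
python3 arc.py
```

```text
t 43.83 p [ 478.4 -196.2   62.2] theta 52.52 deg 0.917 rad r 199.9 yaw 41.79 (ideal 42.39) F [ 0.1 -0.1  0.2] w 13.7
```

move_arm([
  [0.2,-8,0,0,0,0.04],
  [0.3,-10,0,0,0,0.05],
  [0.3,-10,0,0,0,0.05],
  [0.3,-10,0,0,0,0.05],
  [0.3,-10,0,0,0,0.05],
])

```text
t: 44.25
ee_pos: [450.8, -157.5, 62.1]
orientation: [3.048, 0.745, 0.004]
ft_force: [0.3, 0.5, -0.2]
width: 13.8
```

```bash
python3 arc.py
```

```text
t 44.25 p [ 450.8 -157.5   62.1] theta 38.87 deg 0.678 rad r 199.8 yaw 27.48 (ideal 28.74) F [ 0.3  0.5 -0.2] w 13.8
```

move_arm([
  [0.3,-10,0,0,0,0.045],
  [0.3,-11,0,0,0,0.05],
  [0.3,-11,0,0,0,0.05],
  [0.3,-10,0,0,0,0.05],
  [0.2,-8,0,0,0,0.04],
])

```text
t: 44.67
ee_pos: [432.1, -108.9, 62.2]
orientation: [3.117, 0.361, 0.005]
ft_force: [0.8, -0.8, -0.9]
width: 13.4
```

```bash
python3 arc.py
```

```text
t 44.67 p [ 432.1 -108.9   62.2] theta 23.90 deg 0.417 rad r 199.7 yaw 13.22 (ideal 13.77) F [ 0.8 -0.8 -0.9] w 13.4
```

move_arm([
  [0.3,-8,0,0,0,0.04],
  [0.3,-9,0,0,0,0.045],
  [0.3,-9,0,0,0,0.045],
  [0.2,-8,0,0,0,0.04],
  [0.2,-6,0,0,0,0.03],
])

```text
t: 45.08
ee_pos: [426.6, -67.2, 62.1]
orientation: [3.138, 0.031, 0.006]
ft_force: [-0.3, -1.1, -0.7]
width: 13.5
```

```bash
python3 arc.py
```

```text
t 45.08 p [426.6 -67.2  62.1] theta 11.79 deg 0.206 rad r 199.5 yaw 1.12 (ideal 1.66) F [-0.3 -1.1 -0.7] w 13.5
```

move_arm([
  [0.2,-6,0,0,0,0.03],
  [0.1,-6,0,0,0,0.03],
  [0.1,-6,0,0,0,0.03],
  [0.1,-6,0,0,0,0.03],
])

```text
t: 45.42
ee_pos: [427.5, -42.5, 62.2]
orientation: [3.133, -0.166, 0.006]
ft_force: [0.2, -3.0, -0.5]
width: 13.5
```

```bash
python3 arc.py
```

```text
t 45.42 p [427.5 -42.5  62.2] theta 4.69 deg 0.082 rad r 199.4 yaw -6.07 (ideal -5.44) F [ 0.2 -3.  -0.5] w 13.5
```

move_arm([
  [0.1,-5,0,0,0,0.022],
  [0,-4,0,0,0,0.02],
  [0,-3,0,0,0,0.015],
])

```text
t: 45.67
ee_pos: [429.1, -30.1, 62.1]
orientation: [3.126, -0.261, 0.006]
ft_force: [0.2, -1.3, -0.2]
width: 13.4
```

```bash
python3 arc.py
```

```text
t 45.67 p [429.1 -30.1  62.1] theta 1.10 deg 0.019 rad r 199.3 yaw -9.54 (ideal -9.03) F [ 0.2 -1.3 -0.2] w 13.4
```

move_arm([
  [0,-2,0,0,0,0.008],
  [0,-2,0,0,0,0.004],
  [0,-1.5,0,0,0,0],
])

```text
t: 45.92
ee_pos: [429.6, -27.0, 62.1]
orientation: [3.12, -0.274, 0.005]
ft_force: [-2.2, -24.0, 0.8]
width: 13.3
```

```bash
python3 arc.py
```

```text
t 45.92 p [429.6 -27.   62.1] theta 0.19 deg 0.003 rad r 199.4 yaw -10.04 (ideal -9.94) F [ -2.2 -24.    0.8] w 13.3
```

It has reached the hard stop (24 N, θ about 0.003). Easing off and releasing.

move_arm([
  [0,0,0,0,0,0],
  [0,0,0,0,0,0],
])

```text
t: 46.08
ee_pos: [429.5, -27.9, 62.1]
orientation: [3.119, -0.274, 0.004]
ft_force: [-0.3, 0.5, 0.2]
width: 13.2
```

move_arm([
  [0,0,0,0,0,0],
  [0,0,0,0,0,0],
  [0,0,0,0,0,0],
  [0,0,0,0,0,0],
], hand=-0.1)

```text
t: 46.42
ee_pos: [429.7, -27.6, 62.3]
orientation: [3.119, -0.274, 0.005]
ft_force: [-0.8, 0.8, 0.4]
width: 36.5
```

```bash
python3 arc.py
```

```text
t 46.42 p [429.7 -27.6  62.3] theta 0.37 deg 0.006 rad r 199.1 yaw -10.04 (ideal -9.76) F [-0.8  0.8  0.4] w 36.5
```

Now straight up and away.

move_arm([
  [0,0,-8,0,0,0],
  [0,0,-20,0,0,0],
  [0,0,-30,0,0,0],
  [0,0,-35,0,0,0],
  [0,0,-35,0,0,0],
])

```text
t: 46.83
ee_pos: [424.1, -25.4, 190.1]
orientation: [3.12, -0.273, -0.021]
ft_force: [1.1, -0.3, -0.2]
width: 48.4
```

move_arm([
  [0,25,-30,0,0,0],
  [0,38,-10,0,0,0],
  [0,38,0,0,0,0],
  [0,38,0,0,0,0],
  [0,38,0,0,0,0],
])

```text
t: 47.25
ee_pos: [398.7, -200.7, 247.1]
orientation: [3.118, -0.252, 0.011]
ft_force: [0.8, -0.2, -0.9]
width: 48.3
```

move_arm([
  [-10,38,0,0,0,0],
  [-10,35,0,0,0,0],
  [-10,20,0,0,0,0],
  [0,0,0,0,0,0],
  [0,0,0,0,0,0],
])

```text
t: 47.67
ee_pos: [350.7, -297.8, 252.8]
orientation: [3.113, -0.261, 0.02]
ft_force: [-0.6, -0.7, -0.4]
width: 48.2
```

```bash
python3 look.py ze side top|head -c 10 2>/dev/null;  python3 flush.py ze 16 20 32 36 40 43 46 49 52 55 58 61 64 66 67; python3 nest.py ze 12 68; python3 nest.py ze 62 68|grep top
python3 - <<'E'
from geo import *
im=load('ze_side'); c=im['frame'][150:260,200:345,::-1]; cv2.imwrite('pics/c27.png',cv2.resize(c,(790,600),interpolation=cv2.INTER_CUBIC))
im=load('ze_top'); c=im['frame'][150:240,235:305,::-1]; cv2.imwrite('pics/c28.png',cv2.resize(c,(467,600),interpolation=cv2.INTER_CUBIC))
for t in ('ze_top','ze_side'):
    im=load(t); f=im['frame'].astype(int); W=cloud(im)
    m=(f.max(2)<60)&(W[:,:,2]>50)&(W[:,:,2]<100)&(abs(W[:,:,0]-430)<25)&(abs(W[:,:,1]+26)<25)
    n,l,s,c=cv2.connectedComponentsWithStats(m.astype(np.uint8))
    for i in range(1,n):
        if s[i,4]>5: print(t,s[i],c[i].round(1),ray(im,*c[i],92 if 'top' in t else 72).round(1))
E
```

```text
{'t': 47.7z 16 near -70.75 far 69.25
z 20 near -71.75 far 69.00
z 32 near -74.50 far 69.75
z 36 near -75.50 far 70.00
z 40 near -76.25 far 70.50
z 43 near -76.50 far 70.25
z 46 near -77.75 far 70.25
z 49 near -78.75 far 70.75
z 52 near -80.25 far 70.50
z 55 near -81.25 far 70.25
z 58 near -81.50 far 70.25
z 61 near -82.00 far 70.25
z 64 near -82.75 far 70.00
z 66 near -83.25 far 69.75
z 67 near -83.50 far 69.75
  edges [(-1.48, -0.93, 38, False), (-1.48, -0.97, 52, True), (-0.83, -0.07, 128, False), (-0.88, 0.05, 128, False)]
top [542.93  -2.4 ] -10.88 rel nest: x 0.66 y -0.13 yaw -0.75
  edges [(-0.11, -0.36, 39, False), (-0.12, -0.32, 41, True), (-0.44, 0.26, 136, True), (-0.44, -0.23, 154, False)]
side [543.97  -3.38] -10.58 rel nest: x 0.23 y 0.27 yaw -0.45
top [539.71  -1.8 ] -10.88 rel nest: x -2.61 y -0.11 yaw -0.75
ze_top [274 225   4   4  11] [276.  226.5] [424.5 -26.4  92. ]
ze_side [299 203   5  12  54] [300.9 208.4] [428.6 -27.1  72. ]
```

View pics/c27.png

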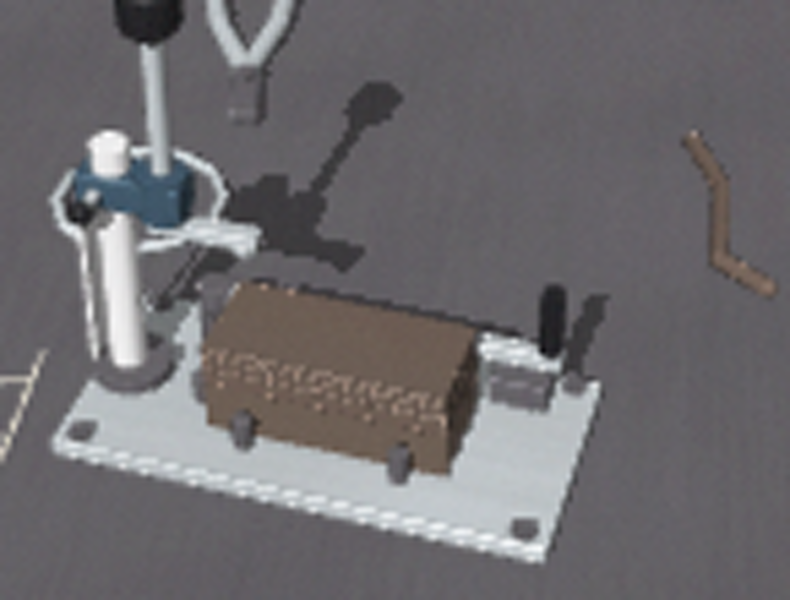

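View pics/c28.png

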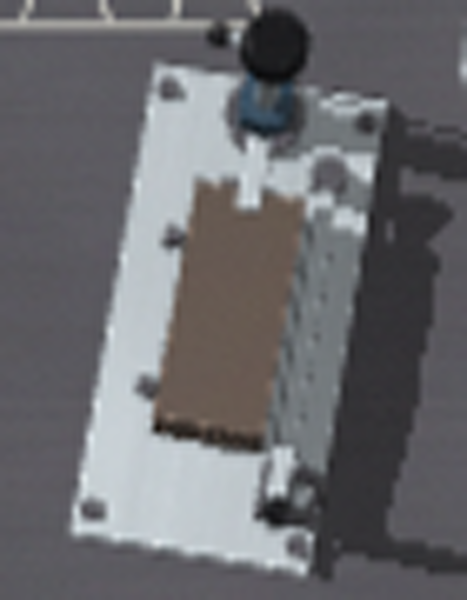

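View pics/ze_top.png

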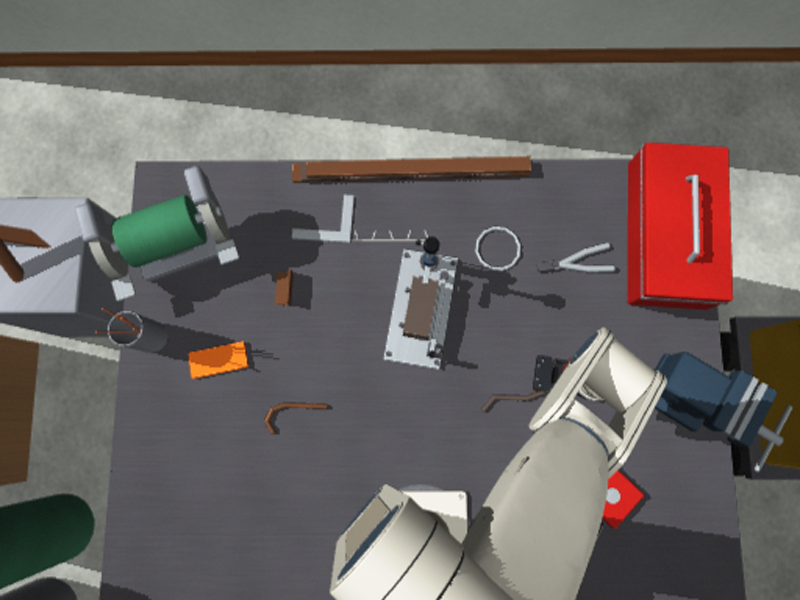

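The bar lies along the nest with its handle over the detent block at crop (552,320), and measures about 0.001 rad from shut. The pack is flush, the foot is up, and nothing else on the bench has moved. Handing in.

```bash
python3 -c "
from workcell import ctrl
print(ctrl.close_job()); print(ctrl.get_obs()['t'])"
```

```text
the job is handed in; nothing more can be done
None
the job is handed in; nothing more can be done
```

The packed riser is made up, both readings are taken, the keeper is shut, and I handed the job in at about 48 s of the 210 s.

- **Riser:** I laid it in the nest under the raised foot. I had to re-grip it twice, because it first settled about 1.4° out of line and 1.5 mm off along the nest.
- **First reading:** the foot went down on the bare riser to about 0.073 of travel. I held it for about 1 s and let it up.
- **Pack:** I stacked all three packers that were on the bench, 12 mm, then 8 mm, then 6 mm.
- **Second reading:** travel was about 0.047, which fits a 56 mm pack. I held it for about 1 s and let it up.
- **Keeper:** I swung it shut until it met its stop at 24 N, then released it.

**Last checks:**
- **Flushness:** the far ends agree within about 0.5 mm. The pack is within about 0.7 mm of the nest's middle in x and 0.3 mm in y.
- **Turn:** the two cameras disagree slightly on the pack's turn, −0.75° from the top and −0.45° from the side.
- **One odd measurement:** fitting only the top packer in the top view gave x −2.6 mm. I put this down to the riser's end face showing below it, since the whole-pack fit gave +0.7 mm and the side view +0.2 mm.
- **Keeper:** the side camera puts the handle at its shut position, about 0.001 rad. The top view's handle point was about 4 mm off along the bar, and I did not follow that up.
- **Bystanders and disturbances:** in the last pictures the other things on the bench look unmoved. I saw no knocked packer and no slackened grip.

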